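# Sort quick-feed clamp spindles by thread hand with the sloping test nut

### The arm

A 6-joint arm with a two-finger parallel gripper is mounted at the origin on the work surface. World frame = base frame: x ahead of the robot, y to its left, z up, the work surface at z = 0. Lengths are in m, angles in rad, forces in N, time in s.
With the tool pointing down it reaches from about 0.325 to 0.9 m from the base axis. Payload 3.5 kg.
Tool frame: the origin (TCP) lies at the very end of the fingers, on their centre line; the grasp point (between the pads) lies 19 mm behind it; z points along the fingers, y is the direction in which the jaws open and shut (so a half turn about z gives the same grasp; the last joint's range is limited). The gripper opens to 85 mm and grips with 20 to 120 N. Pads are 22 mm wide; open, the fingers measure 114 mm over their backs; the gripper's body (76 mm by 85 mm) begins 54 mm behind the grasp point. The pads swing forward as they close: fully open they stand 13 mm farther back than shut.
Start: joints at [-1.245, 0.276, -0.026, 1.268, 0, 1.467], TCP at [0.26, -0.568, 0.231] pointing down, gripper open.
Joint ranges: [-3.12, 3.12], [-0.85, 1.88], [-1.08, 1.24], [-1.95, 2.15], [-1.57, 1.53], [-3.14, 3.14]. Speed limits (rad/s): [2.57, 2.57, 3.14, 3.14, 3.14, 3.14].

### API

Orientations are given as [roll, pitch, yaw] about the fixed x, y, z axes, in that order (R = Rz(yaw) Ry(pitch) Rx(roll)).
In Python, from bench import state, grab_frame, close_job, outline_of, tip_of gives the robot as it stands. The module is installed in compiled form; this text tells all that it offers.
- The arm moves only by the tool send_rows, never from a script. Its argument "steps" is a list of rows, each an object of numbers: "ax", "ay", "az": the turn, a rotation vector about the tool's x, y, z in rad; "tx", "ty", "tz": the shift along the tool's x, y, z in m; "grip": the opening, from -1 (shut) to 1 (fully open), so that 0 is half open. A call has 1 to 12 rows; each row shifts and turns the pose as measured when the row begins, along the tool's axes as they then stand; what a row does not reach is not made up. A row lasts 1/12 s, in which the tool goes at most 41.7 mm and 7.16 degrees, less where a joint would pass 70% of its speed; a pose out of reach is approached as far as the arm can. A call is refused whole if a number of a shift passes 0.0417 or a number of a turn 0.125, either way. A call with a gripper value outside its range is refused whole. The fingers move at their own pace and stop on an object; "grip_force" is the grip in N (left out, the last holds). Time passes only in rows, so rows that do not move let the fingers close. It gives the time, the measured TCP pose, the force and the opening at its end, in the units of the state.
- state(): the state, without advancing time (a new reading comes with each control period).
- grab_frame(name): name is "scene" or "top"; returns a dict with "pixels" (384x512x3 uint8, blue, green, red), "range_z" (384x512 float32, m along the optical axis (not along the pixel's ray), 0 where there is no reading), "intrinsics" (3x3 intrinsics, pixels), "pose" (4x4, takes a point from camera to world coordinates). Camera axes: x right, y down, z forward; pixel columns grow to the right and rows downward; lengths in m; the calibration is good to about 2 mm. A picture is of the moment at which its call begins.
- close_job(): hands the job in, once; it reports no verdict.
Trained networks look in the newest picture that a camera, given by its name, has taken for a name from the list of things; names that differ only in an ending like _2 or _b are one class to them, and where a whole thing is asked for, a point or a joint stands for the part that bears it (a point fixed in the world has none). Each returns a list of dicts, best first, with "p" (0 to 1); they miss things now and then, are a little off and sometimes report something else, mostly with a low value. They report only what shows in the picture. A call takes as long as a camera call. They do not tell look-alikes from the thing itself.
- outline_of(thing, camera): "mask" (384x512 bool, what is visible of it) and "extent" ([centre column, centre row, width, height] in pixels, round what is visible of it).
- tip_of(thing, camera): "uv" ([column, row] in pixels: a listed point, or the origin of a listed thing).
The state is a dict: "t": time; "joint_positions": joint angles; "joint_vel": joint speeds; "joint_efforts": joint torques, N m; "tool_pos": TCP position; "orientation": TCP orientation; "ft_force": force on the tool from outside, world axes, zero at the start; "torque": the same for the moment, N m; "grip_width": finger opening in m.
Only numpy, scipy, OpenCV 4.12 (cv2) and the standard library are available. Lean on these libraries where they do the work, as an engineer would, in place of code of your own. Each camera call takes 0.05 s, during which the arm holds its last target.

### The job

Sort the three clamp spindles by thread hand, one at a time: push a spindle straight into the sloping test nut until the pointer has swung well over into a colour, hold it there for half a second, draw it out so the pointer springs back, then stand it in a well of the matching caddy (pointer to blue: right-hand, blue caddy; pointer to red: left-hand, red caddy) before trying the next. Finish with all three spindles released in their caddies, and do not shift the other things on the bench.

Things in the scene. Friction and masses are not known exactly. Their poses are not given: they have to be found in the camera images.
- spindle_a: clamp spindle, 105 mm long, about 140 g, standing head up in a grey stand at the start. Origin at the centre of its tip (lower end), z towards the head. Shank 14 mm thick; from the tip to 50 mm a steep four-start thread, 25 mm over its ridges, left- or right-hand. Of the three spindles at least one is left-hand and at least one right-hand
- head_a (a point): middle of spindle_a's black square head, 87.5 mm above the tip; head 24 x 24 x 35 mm, from 70 to 105 mm above the tip, its flats facing the spindle's own +-x and +-y. At the tip the ridges begin under the head's corners, the grooves under the middles of its flats
- spindle_b: clamp spindle, 105 mm long, about 140 g, standing head up in a grey stand at the start. Origin at the centre of its tip (lower end), z towards the head. Shank 14 mm thick; from the tip to 50 mm a steep four-start thread, 25 mm over its ridges, left- or right-hand. Of the three spindles at least one is left-hand and at least one right-hand
- head_b (a point): middle of spindle_b's black square head, 87.5 mm above the tip; head 24 x 24 x 35 mm, from 70 to 105 mm above the tip, its flats facing the spindle's own +-x and +-y. At the tip the ridges begin under the head's corners, the grooves under the middles of its flats
- spindle_c: clamp spindle, 105 mm long, about 140 g, standing head up in a grey stand at the start. Origin at the centre of its tip (lower end), z towards the head. Shank 14 mm thick; from the tip to 50 mm a steep four-start thread, 25 mm over its ridges, left- or right-hand. Of the three spindles at least one is left-hand and at least one right-hand
- head_c (a point): middle of spindle_c's black square head, 87.5 mm above the tip; head 24 x 24 x 35 mm, from 70 to 105 mm above the tip, its flats facing the spindle's own +-x and +-y. At the tip the ridges begin under the head's corners, the grooves under the middles of its flats
- stand_a: grey fixed stand: square well 28 x 28 mm inside, walls 6 mm, 40 mm tall, on a 60 x 60 x 5 mm foot. Origin at the centre of its underside, z up. Well floor 6 mm above the table; holds one spindle at the start, which leans a little in it
- stand_b: grey fixed stand: square well 28 x 28 mm inside, walls 6 mm, 40 mm tall, on a 60 x 60 x 5 mm foot. Origin at the centre of its underside, z up. Well floor 6 mm above the table; holds one spindle at the start, which leans a little in it
- stand_c: grey fixed stand: square well 28 x 28 mm inside, walls 6 mm, 40 mm tall, on a 60 x 60 x 5 mm foot. Origin at the centre of its underside, z up. Well floor 6 mm above the table; holds one spindle at the start, which leans a little in it
- red_caddy: red fixed caddy for left-hand spindles: two square wells, each 32 x 32 mm inside, centred at +35 and -35 mm along its own y; walls 4 mm, 55 mm tall; base plate 58 x 130 mm. Well floor 4 mm above the table. Origin at the centre of the underside, z up. Room for one spindle per well
- blue_caddy: blue fixed caddy for right-hand spindles: two square wells, each 32 x 32 mm inside, centred at +35 and -35 mm along its own y; walls 4 mm, 55 mm tall; base plate 58 x 130 mm. Well floor 4 mm above the table. Origin at the centre of the underside, z up. Room for one spindle per well
- gauge_head: sloping top of the fixed grey thread tester. Origin: centre of the brass test nut's upper face, 79 mm above the table; z: the nut's axis, out of the nut, leaning 30 degrees from vertical towards the tester's front (robot's side); y level, x up the slope. Nut 44 mm across, 12 mm thick, bore 31 mm; 60 mm free depth below the face. Plate with dial (125 x 132 mm) 14 mm below the face
- pin_plane (a point): on the nut's axis 6 mm below its face, between the nut's four inward pins (5 mm thick, at the gauge's +-x and +-y, tips 18 mm apart, slippery). A spindle's grooves must meet the pins: push it in with its head's flats facing the gauge's x and y, any of the four ways, within about 0.2 rad
- test_nut (a joint): turn of the test nut and its black pointer (rad), positive anticlockwise from above; spring-centred at 0 (pointer up the slope, dial white), range +-2.2, springs back. Pushing a spindle straight in without turning it, under 15 N, drives it over 1 rad at 35 to 42 mm of tip depth below the face: right-hand thread positive, to the dial's blue; left-hand negative, to red
- tube_block: fixed white block 75 x 75 x 45 mm with three capped sample tubes, 114 mm tall in all; origin at the centre of its underside; in the way only
- beaker: clear glass beaker, 60 mm across, 65 mm tall; bystander to leave alone; origin at its underside
- media_bottle: glass bottle with a blue cap, 64 mm across, 120 mm tall; bystander to leave alone; origin at its underside
- amber_jar: amber jar with black lid, 52 mm across, 70 mm tall; bystander to leave alone; origin at its underside
- grease_tin: aluminium tin, 56 mm across, 40 mm tall; bystander to leave alone; origin at its underside
- wrench: steel wrench, 140 mm long, lying along its own x; bystander to leave alone; origin at its underside's centre, where it lies
- screwdriver: orange screwdriver, 160 mm long, lying along its own x; bystander to leave alone; origin at its underside's centre, where it lies
- tube_collar: steel collar lying flat, 44 mm across, 18 mm tall; bystander to leave alone; origin at its underside
Mind the look-alikes: they are no part of the job. Leave any yellow look-alike of the spindle_b alone.

How it is judged:
On the way, in this order (a step that is already met when the one before it is completed fails the run):
1. a first spindle is pushed at least 20 mm into the test nut, the pointer more than 0.9 rad to a side, held 0.3 s (((z of spindle_a in the frame of gauge_head below -0.02 m and x of spindle_a in the frame of gauge_head between -0.009 and 0.009 m and y of spindle_a in the frame of gauge_head between -0.009 and 0.009 m) or (z of spindle_b in the frame of gauge_head below -0.02 m and x of spindle_b in the frame of gauge_head between -0.009 and 0.009 m and y of spindle_b in the frame of gauge_head between -0.009 and 0.009 m) or (z of spindle_c in the frame of gauge_head below -0.02 m and x of spindle_c in the frame of gauge_head between -0.009 and 0.009 m and y of spindle_c in the frame of gauge_head between -0.009 and 0.009 m)) and (value of joint test_nut above 0.9 rad or value of joint test_nut below -0.9 rad)), for 0.3 s.
2. one spindle stands released in the caddy of its hand, the pointer back at the centre (((((y of spindle_a_c2 in the frame of spindle_a above 0.004 m and x of spindle_a in the frame of blue_caddy between -0.018 and 0.018 m and y of spindle_a in the frame of blue_caddy between -0.053 and 0.053 m and z of spindle_a in the frame of blue_caddy below 0.015 m) or (y of spindle_a_c2 in the frame of spindle_a below 0.004 m and x of spindle_a in the frame of red_caddy between -0.018 and 0.018 m and y of spindle_a in the frame of red_caddy between -0.053 and 0.053 m and z of spindle_a in the frame of red_caddy below 0.015 m)) and angle between spindle_a's own z axis and vertical below 0.5 rad and contact force between the fingers and spindle_a below 0.1 N and linear speed of spindle_a below 0.05 m/s) or (((y of spindle_b_c2 in the frame of spindle_b above 0.004 m and x of spindle_b in the frame of blue_caddy between -0.018 and 0.018 m and y of spindle_b in the frame of blue_caddy between -0.053 and 0.053 m and z of spindle_b in the frame of blue_caddy below 0.015 m) or (y of spindle_b_c2 in the frame of spindle_b below 0.004 m and x of spindle_b in the frame of red_caddy between -0.018 and 0.018 m and y of spindle_b in the frame of red_caddy between -0.053 and 0.053 m and z of spindle_b in the frame of red_caddy below 0.015 m)) and angle between spindle_b's own z axis and vertical below 0.5 rad and contact force between the fingers and spindle_b below 0.1 N and linear speed of spindle_b below 0.05 m/s) or (((y of spindle_c_c2 in the frame of spindle_c above 0.004 m and x of spindle_c in the frame of blue_caddy between -0.018 and 0.018 m and y of spindle_c in the frame of blue_caddy between -0.053 and 0.053 m and z of spindle_c in the frame of blue_caddy below 0.015 m) or (y of spindle_c_c2 in the frame of spindle_c below 0.004 m and x of spindle_c in the frame of red_caddy between -0.018 and 0.018 m and y of spindle_c in the frame of red_caddy between -0.053 and 0.053 m and z of spindle_c in the frame of red_caddy below 0.015 m)) and angle between spindle_c's own z axis and vertical below 0.5 rad and contact force between the fingers and spindle_c below 0.1 N and linear speed of spindle_c below 0.05 m/s)) and value of joint test_nut between -0.15 and 0.15 rad), for 0.1 s.
3. with one sorted, another spindle is tried in the test nut in the same way (all of step 1 and ((((y of spindle_a_c2 in the frame of spindle_a above 0.004 m and x of spindle_a in the frame of blue_caddy between -0.018 and 0.018 m and y of spindle_a in the frame of blue_caddy between -0.053 and 0.053 m and z of spindle_a in the frame of blue_caddy below 0.015 m) or (y of spindle_a_c2 in the frame of spindle_a below 0.004 m and x of spindle_a in the frame of red_caddy between -0.018 and 0.018 m and y of spindle_a in the frame of red_caddy between -0.053 and 0.053 m and z of spindle_a in the frame of red_caddy below 0.015 m)) and angle between spindle_a's own z axis and vertical below 0.5 rad and contact force between the fingers and spindle_a below 0.1 N and linear speed of spindle_a below 0.05 m/s) or (((y of spindle_b_c2 in the frame of spindle_b above 0.004 m and x of spindle_b in the frame of blue_caddy between -0.018 and 0.018 m and y of spindle_b in the frame of blue_caddy between -0.053 and 0.053 m and z of spindle_b in the frame of blue_caddy below 0.015 m) or (y of spindle_b_c2 in the frame of spindle_b below 0.004 m and x of spindle_b in the frame of red_caddy between -0.018 and 0.018 m and y of spindle_b in the frame of red_caddy between -0.053 and 0.053 m and z of spindle_b in the frame of red_caddy below 0.015 m)) and angle between spindle_b's own z axis and vertical below 0.5 rad and contact force between the fingers and spindle_b below 0.1 N and linear speed of spindle_b below 0.05 m/s) or (((y of spindle_c_c2 in the frame of spindle_c above 0.004 m and x of spindle_c in the frame of blue_caddy between -0.018 and 0.018 m and y of spindle_c in the frame of blue_caddy between -0.053 and 0.053 m and z of spindle_c in the frame of blue_caddy below 0.015 m) or (y of spindle_c_c2 in the frame of spindle_c below 0.004 m and x of spindle_c in the frame of red_caddy between -0.018 and 0.018 m and y of spindle_c in the frame of red_caddy between -0.053 and 0.053 m and z of spindle_c in the frame of red_caddy below 0.015 m)) and angle between spindle_c's own z axis and vertical below 0.5 rad and contact force between the fingers and spindle_c below 0.1 N and linear speed of spindle_c below 0.05 m/s))), for 0.3 s.
4. two spindles stand released in the caddies of their hands, the pointer back at the centre (((((y of spindle_a_c2 in the frame of spindle_a above 0.004 m and x of spindle_a in the frame of blue_caddy between -0.018 and 0.018 m and y of spindle_a in the frame of blue_caddy between -0.053 and 0.053 m and z of spindle_a in the frame of blue_caddy below 0.015 m) or (y of spindle_a_c2 in the frame of spindle_a below 0.004 m and x of spindle_a in the frame of red_caddy between -0.018 and 0.018 m and y of spindle_a in the frame of red_caddy between -0.053 and 0.053 m and z of spindle_a in the frame of red_caddy below 0.015 m)) and angle between each of spindle_a, spindle_b's own z axis and vertical below 0.5 rad and contact force between the fingers and spindle_a below 0.1 N and linear speed of each of spindle_a, spindle_b below 0.05 m/s and ((y of spindle_b_c2 in the frame of spindle_b above 0.004 m and x of spindle_b in the frame of blue_caddy between -0.018 and 0.018 m and y of spindle_b in the frame of blue_caddy between -0.053 and 0.053 m and z of spindle_b in the frame of blue_caddy below 0.015 m) or (y of spindle_b_c2 in the frame of spindle_b below 0.004 m and x of spindle_b in the frame of red_caddy between -0.018 and 0.018 m and y of spindle_b in the frame of red_caddy between -0.053 and 0.053 m and z of spindle_b in the frame of red_caddy below 0.015 m)) and contact force between the fingers and spindle_b below 0.1 N) or (((y of spindle_a_c2 in the frame of spindle_a above 0.004 m and x of spindle_a in the frame of blue_caddy between -0.018 and 0.018 m and y of spindle_a in the frame of blue_caddy between -0.053 and 0.053 m and z of spindle_a in the frame of blue_caddy below 0.015 m) or (y of spindle_a_c2 in the frame of spindle_a below 0.004 m and x of spindle_a in the frame of red_caddy between -0.018 and 0.018 m and y of spindle_a in the frame of red_caddy between -0.053 and 0.053 m and z of spindle_a in the frame of red_caddy below 0.015 m)) and angle between each of spindle_a, spindle_c's own z axis and vertical below 0.5 rad and contact force between the fingers and spindle_a below 0.1 N and linear speed of each of spindle_a, spindle_c below 0.05 m/s and ((y of spindle_c_c2 in the frame of spindle_c above 0.004 m and x of spindle_c in the frame of blue_caddy between -0.018 and 0.018 m and y of spindle_c in the frame of blue_caddy between -0.053 and 0.053 m and z of spindle_c in the frame of blue_caddy below 0.015 m) or (y of spindle_c_c2 in the frame of spindle_c below 0.004 m and x of spindle_c in the frame of red_caddy between -0.018 and 0.018 m and y of spindle_c in the frame of red_caddy between -0.053 and 0.053 m and z of spindle_c in the frame of red_caddy below 0.015 m)) and contact force between the fingers and spindle_c below 0.1 N) or (((y of spindle_b_c2 in the frame of spindle_b above 0.004 m and x of spindle_b in the frame of blue_caddy between -0.018 and 0.018 m and y of spindle_b in the frame of blue_caddy between -0.053 and 0.053 m and z of spindle_b in the frame of blue_caddy below 0.015 m) or (y of spindle_b_c2 in the frame of spindle_b below 0.004 m and x of spindle_b in the frame of red_caddy between -0.018 and 0.018 m and y of spindle_b in the frame of red_caddy between -0.053 and 0.053 m and z of spindle_b in the frame of red_caddy below 0.015 m)) and angle between each of spindle_b, spindle_c's own z axis and vertical below 0.5 rad and contact force between the fingers and spindle_b below 0.1 N and linear speed of each of spindle_b, spindle_c below 0.05 m/s and ((y of spindle_c_c2 in the frame of spindle_c above 0.004 m and x of spindle_c in the frame of blue_caddy between -0.018 and 0.018 m and y of spindle_c in the frame of blue_caddy between -0.053 and 0.053 m and z of spindle_c in the frame of blue_caddy below 0.015 m) or (y of spindle_c_c2 in the frame of spindle_c below 0.004 m and x of spindle_c in the frame of red_caddy between -0.018 and 0.018 m and y of spindle_c in the frame of red_caddy between -0.053 and 0.053 m and z of spindle_c in the frame of red_caddy below 0.015 m)) and contact force between the fingers and spindle_c below 0.1 N)) and value of joint test_nut between -0.15 and 0.15 rad), for 0.1 s.
5. with two sorted, the last spindle is tried in the test nut in the same way (all of step 1 and ((((y of spindle_a_c2 in the frame of spindle_a above 0.004 m and x of spindle_a in the frame of blue_caddy between -0.018 and 0.018 m and y of spindle_a in the frame of blue_caddy between -0.053 and 0.053 m and z of spindle_a in the frame of blue_caddy below 0.015 m) or (y of spindle_a_c2 in the frame of spindle_a below 0.004 m and x of spindle_a in the frame of red_caddy between -0.018 and 0.018 m and y of spindle_a in the frame of red_caddy between -0.053 and 0.053 m and z of spindle_a in the frame of red_caddy below 0.015 m)) and angle between each of spindle_a, spindle_b's own z axis and vertical below 0.5 rad and contact force between the fingers and spindle_a below 0.1 N and linear speed of each of spindle_a, spindle_b below 0.05 m/s and ((y of spindle_b_c2 in the frame of spindle_b above 0.004 m and x of spindle_b in the frame of blue_caddy between -0.018 and 0.018 m and y of spindle_b in the frame of blue_caddy between -0.053 and 0.053 m and z of spindle_b in the frame of blue_caddy below 0.015 m) or (y of spindle_b_c2 in the frame of spindle_b below 0.004 m and x of spindle_b in the frame of red_caddy between -0.018 and 0.018 m and y of spindle_b in the frame of red_caddy between -0.053 and 0.053 m and z of spindle_b in the frame of red_caddy below 0.015 m)) and contact force between the fingers and spindle_b below 0.1 N) or (((y of spindle_a_c2 in the frame of spindle_a above 0.004 m and x of spindle_a in the frame of blue_caddy between -0.018 and 0.018 m and y of spindle_a in the frame of blue_caddy between -0.053 and 0.053 m and z of spindle_a in the frame of blue_caddy below 0.015 m) or (y of spindle_a_c2 in the frame of spindle_a below 0.004 m and x of spindle_a in the frame of red_caddy between -0.018 and 0.018 m and y of spindle_a in the frame of red_caddy between -0.053 and 0.053 m and z of spindle_a in the frame of red_caddy below 0.015 m)) and angle between each of spindle_a, spindle_c's own z axis and vertical below 0.5 rad and contact force between the fingers and spindle_a below 0.1 N and linear speed of each of spindle_a, spindle_c below 0.05 m/s and ((y of spindle_c_c2 in the frame of spindle_c above 0.004 m and x of spindle_c in the frame of blue_caddy between -0.018 and 0.018 m and y of spindle_c in the frame of blue_caddy between -0.053 and 0.053 m and z of spindle_c in the frame of blue_caddy below 0.015 m) or (y of spindle_c_c2 in the frame of spindle_c below 0.004 m and x of spindle_c in the frame of red_caddy between -0.018 and 0.018 m and y of spindle_c in the frame of red_caddy between -0.053 and 0.053 m and z of spindle_c in the frame of red_caddy below 0.015 m)) and contact force between the fingers and spindle_c below 0.1 N) or (((y of spindle_b_c2 in the frame of spindle_b above 0.004 m and x of spindle_b in the frame of blue_caddy between -0.018 and 0.018 m and y of spindle_b in the frame of blue_caddy between -0.053 and 0.053 m and z of spindle_b in the frame of blue_caddy below 0.015 m) or (y of spindle_b_c2 in the frame of spindle_b below 0.004 m and x of spindle_b in the frame of red_caddy between -0.018 and 0.018 m and y of spindle_b in the frame of red_caddy between -0.053 and 0.053 m and z of spindle_b in the frame of red_caddy below 0.015 m)) and angle between each of spindle_b, spindle_c's own z axis and vertical below 0.5 rad and contact force between the fingers and spindle_b below 0.1 N and linear speed of each of spindle_b, spindle_c below 0.05 m/s and ((y of spindle_c_c2 in the frame of spindle_c above 0.004 m and x of spindle_c in the frame of blue_caddy between -0.018 and 0.018 m and y of spindle_c in the frame of blue_caddy between -0.053 and 0.053 m and z of spindle_c in the frame of blue_caddy below 0.015 m) or (y of spindle_c_c2 in the frame of spindle_c below 0.004 m and x of spindle_c in the frame of red_caddy between -0.018 and 0.018 m and y of spindle_c in the frame of red_caddy between -0.053 and 0.053 m and z of spindle_c in the frame of red_caddy below 0.015 m)) and contact force between the fingers and spindle_c below 0.1 N))), for 0.3 s.
At the end, for the whole second after the job is handed in: Every spindle stands tip down in a well of the caddy of its hand (left-hand red, right-hand blue), tip within 11 mm of the well's floor, leaning less than 0.5 rad, released and at rest; the test nut's pointer is within 0.15 rad of its centre (((y of spindle_a_c2 in the frame of spindle_a above 0.004 m and x of spindle_a in the frame of blue_caddy between -0.018 and 0.018 m and y of spindle_a in the frame of blue_caddy between -0.053 and 0.053 m and z of spindle_a in the frame of blue_caddy below 0.015 m) or (y of spindle_a_c2 in the frame of spindle_a below 0.004 m and x of spindle_a in the frame of red_caddy between -0.018 and 0.018 m and y of spindle_a in the frame of red_caddy between -0.053 and 0.053 m and z of spindle_a in the frame of red_caddy below 0.015 m)) and angle between each of spindle_a, spindle_b, spindle_c's own z axis and vertical below 0.5 rad and contact force between the fingers and spindle_a below 0.1 N and linear speed of each of spindle_a, spindle_b, spindle_c below 0.05 m/s and ((y of spindle_b_c2 in the frame of spindle_b above 0.004 m and x of spindle_b in the frame of blue_caddy between -0.018 and 0.018 m and y of spindle_b in the frame of blue_caddy between -0.053 and 0.053 m and z of spindle_b in the frame of blue_caddy below 0.015 m) or (y of spindle_b_c2 in the frame of spindle_b below 0.004 m and x of spindle_b in the frame of red_caddy between -0.018 and 0.018 m and y of spindle_b in the frame of red_caddy between -0.053 and 0.053 m and z of spindle_b in the frame of red_caddy below 0.015 m)) and contact force between the fingers and spindle_b below 0.1 N and ((y of spindle_c_c2 in the frame of spindle_c above 0.004 m and x of spindle_c in the frame of blue_caddy between -0.018 and 0.018 m and y of spindle_c in the frame of blue_caddy between -0.053 and 0.053 m and z of spindle_c in the frame of blue_caddy below 0.015 m) or (y of spindle_c_c2 in the frame of spindle_c below 0.004 m and x of spindle_c in the frame of red_caddy between -0.018 and 0.018 m and y of spindle_c in the frame of red_caddy between -0.053 and 0.053 m and z of spindle_c in the frame of red_caddy below 0.015 m)) and contact force between the fingers and spindle_c below 0.1 N and value of joint test_nut between -0.15 and 0.15 rad); the robot touches nothing.
It fails at once if a bystander (beaker, bottle, jar, tin, wrench, screwdriver or steel collar) is shifted by more than 25 mm (distance of any of beaker, media_bottle, amber_jar, grease_tin, wrench, screwdriver, tube_collar from where it was at the start of the episode above 0.025 m).
It also fails if it takes over 72 s, if anything falls off the work surface, if the arm or the gripper's body presses on something with over 40 N, if the wrist force passes 120 N, or if a joint passes its speed limit or range.

## Working session

There is one attempt and no reset: what is moved stays moved. The work goes in short steps, Python scripts to look and compute and a tool call to move; the robot and the scene stay as the last step left them, time stands still between calls to the robot, and variables do not carry over. Pictures are saved under pics/ and viewed, and the job is handed in when it is done.

Besides the shell and the picture viewer there is one more tool, called after "Call:" as name(argument=value, ...), one argument or row to a line, values as JSON. send_rows: Moves the arm, as the interface text tells. Its arguments: {"type":"object","properties":{"steps":{"type":"array"},"grip_force":{"type":"number"}},"required":["steps"]}

```bash
mkdir -p pics; python3 - <<'E'
from bench import *
import cv2,pickle
print(state())
for n in ["scene","top"]:
    f=grab_frame(n); cv2.imwrite(f"pics/{n}0.png",f["pixels"]); pickle.dump(f,open(f"{n}0.pkl","wb"))
    print(n,f["intrinsics"],f["pose"])
E
```

```text
{'t': 0.0, 'joint_positions': array([-1.24539809e+00,  2.77143288e-01, -2.78738388e-02,  1.26799707e+00,
       -1.61599321e-05,  1.46741321e+00]), 'joint_vel': array([-0.00131781, -0.00016905, -0.00126453,  0.00063329,  0.00018236,
       -0.00174019]), 'joint_efforts': array([ 1.01280544e-03, -4.45508444e+01,  2.95203799e+01,  1.64471241e-02,
        7.38190556e-05, -2.17653565e-06]), 'tool_pos': array([ 0.25959977, -0.56768675,  0.23015663]), 'orientation': array([-3.13938496e+00, -2.12808226e-04,  4.28781131e-01]), 'ft_force': array([-0.42475758,  0.9182404 , -0.10501324]), 'torque': array([-0.02328136, -0.06049147,  0.05287896]), 'grip_width': 0.08580480411172035}
scene [[470.93247173   0.         254.66882158]
 [  0.         470.93247173 194.90877922]
 [  0.           0.           1.        ]] [[ 0.81768425  0.42207535 -0.39146502  1.08045176]
 [ 0.57566456 -0.60148596  0.55391782 -0.73189017]
 [-0.00166565 -0.67828242 -0.73479942  1.02986139]
 [ 0.          0.          0.          1.        ]]
top [[391.0573388    0.         256.48226688]
 [  0.         391.0573388  196.32675873]
 [  0.           0.           1.        ]] [[ 0.00516691 -0.9872557   0.15905815  0.41704355]
 [-0.99996758 -0.00411871  0.00691897 -0.00897546]
 [-0.00617568 -0.15908874 -0.98724497  1.1006151 ]
 [ 0.          0.          0.          1.        ]]
```

View pics/scene0.png

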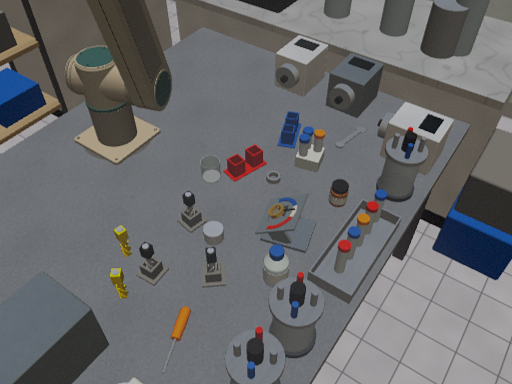

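View pics/top0.png

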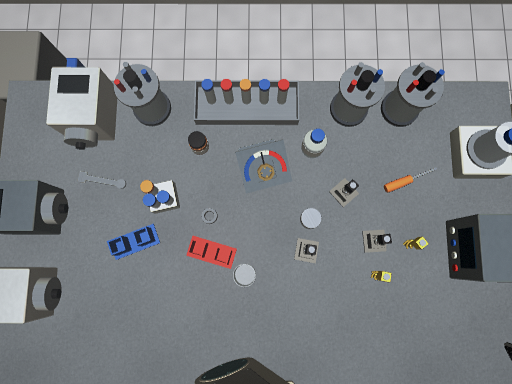

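```bash
cat > h.py <<'E'
import numpy as np,cv2,pickle
from bench import *
from scipy.spatial.transform import Rotation as Ro
def cloud(f):
    K=f["intrinsics"];z=f["range_z"];v,u=np.mgrid[:z.shape[0],:z.shape[1]]
    p=np.stack([(u-K[0,2])/K[0,0]*z,(v-K[1,2])/K[1,1]*z,z],-1)
    return p@f["pose"][:3,:3].T+f["pose"][:3,3]
def proj(f,p):
    p=np.asarray(p,float);T=np.linalg.inv(f["pose"]);q=p@T[:3,:3].T+T[:3,3]
    q=q@f["intrinsics"].T
    return q[...,:2]/q[...,2:]
def load(n): return pickle.load(open(n+".pkl","rb"))
E
python3 - <<'E'
from h import *
names="head_a spindle_a stand_a red_caddy blue_caddy gauge_head pin_plane test_nut tube_block beaker media_bottle amber_jar grease_tin wrench screwdriver tube_collar".split()
fs={}
for cam in ["scene","top"]:
    f=load(cam+"0");C=cloud(f);fs[cam]=f
    for n in names:
        try:
            for d in tip_of(n,cam)[:5]:
                u,v=d["uv"];c=C[int(round(v)),int(round(u))]
                print(cam,n,"tip",round(d["p"],2),np.round([u,v],1),np.round(c,3))
        except Exception as e: print(cam,n,e)
for cam in ["scene","top"]:
    C=cloud(fs[cam])
    for n in "spindle_a stand_a red_caddy blue_caddy tube_block gauge_head".split():
        for d in outline_of(n,cam)[:5]:
            m=d["mask"];P=C[m]
            print(cam,n,round(d["p"],2),np.round(d["extent"]),m.sum(),np.round(np.percentile(P,[2,98],axis=0),3).tolist())
for cam,rois in [("top",{"stands":(290,170,110,100),"gauge":(225,125,110,75),"cad":(100,215,170,80)}),("scene",{"stands":(130,180,100,115),"gauge":(250,185,80,70)})]:
    for k,(x,y,w,h) in rois.items():
        im=fs[cam]["pixels"][y:y+h,x:x+w];s=min(800//w,600//h)
        cv2.imwrite(f"pics/{cam}_{k}.png",cv2.resize(im,None,fx=s,fy=s,interpolation=cv2.INTER_CUBIC))
E
```

```text
scene head_a tip 0.81 [146.4 251. ] [ 0.483 -0.338  0.111]
scene head_a tip 0.72 [117.2 277.3] [ 0.472 -0.425  0.099]
scene head_a tip 0.68 [211.3 255.1] [ 0.616 -0.256  0.107]
scene head_a tip 0.68 [123.1 234.1] [ 0.388 -0.326  0.093]
scene head_a tip 0.54 [190.4 221. ] [ 0.458 -0.16   0.029]
scene spindle_a tip 0.79 [152.8 269.8] [ 0.49  -0.338  0.036]
scene spindle_a tip 0.74 [129.  258.3] [ 0.391 -0.334  0.002]
scene spindle_a tip 0.68 [192.3 220.5] [ 0.46  -0.154  0.029]
scene spindle_a tip 0.65 [212.5 272.5] [ 0.616 -0.26   0.04 ]
scene spindle_a tip 0.51 [124.6 295. ] [ 0.471 -0.422  0.013]
scene stand_a tip 0.93 [191.1 219.8] [ 0.459 -0.156  0.031]
scene stand_a tip 0.79 [213.5 275.8] [ 0.621 -0.259  0.025]
scene stand_a tip 0.59 [154.  272.8] [ 0.492 -0.339  0.025]
scene red_caddy tip 0.78 [244.1 168. ] [0.45  0.103 0.02 ]
scene red_caddy tip 0.2 [152.6 272. ] [ 0.491 -0.341  0.031]
scene blue_caddy tip 0.68 [289.9 133.1] [0.492 0.3   0.044]
scene blue_caddy tip 0.54 [212.1 238. ] [ 0.546 -0.173  0.033]
scene gauge_head tip 0.6 [273.6 205.2] [ 0.638 -0.015  0.078]
scene gaug
[... 5391 characters left out ...]
] 340 [[0.57, -0.28, -0.0], [0.642, -0.213, 0.042]]
top stand_a 0.57 [306. 252.  26.  25.] 349 [[0.413, -0.168, -0.001], [0.474, -0.109, 0.044]]
top stand_a 0.23 [264. 167.  56.  54.] 2076 [[0.606, -0.088, 0.0], [0.723, 0.045, 0.101]]
top red_caddy 0.78 [211. 252.  53.  33.] 955 [[0.401, 0.063, -0.001], [0.475, 0.177, 0.057]]
top blue_caddy 0.82 [132. 240.  51.  37.] 1065 [[0.421, 0.279, -0.002], [0.505, 0.395, 0.057]]
top tube_block 0.64 [161. 196.  39.  38.] 1010 [[0.548, 0.219, 0.0], [0.627, 0.293, 0.116]]
top gauge_head 0.66 [264. 164.  52.  48.] 1944 [[0.608, -0.088, 0.01], [0.72, 0.045, 0.101]]
top gauge_head 0.48 [376. 243.  20.  20.] 355 [[0.441, -0.354, 0.001], [0.5, -0.299, 0.042]]
```

View pics/top_stands.png

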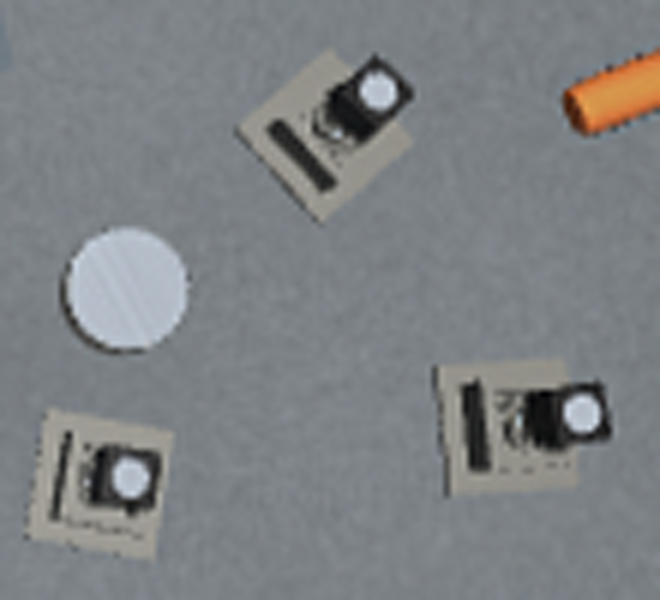

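View pics/top_gauge.png

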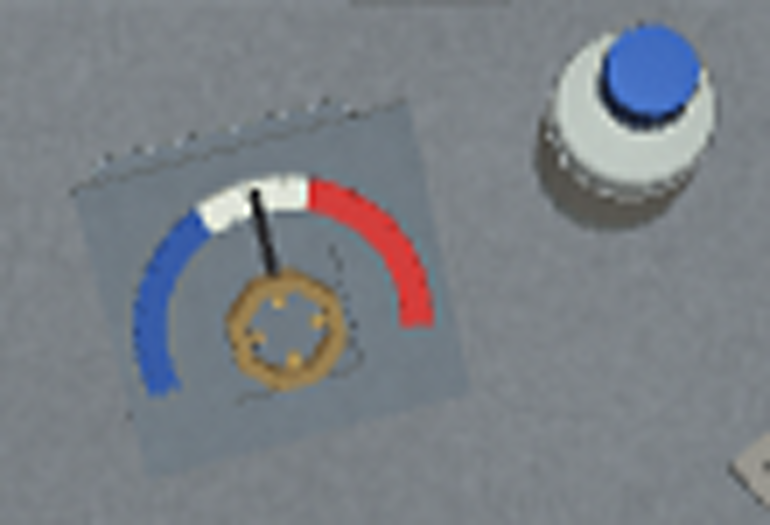

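View pics/scene_stands.png

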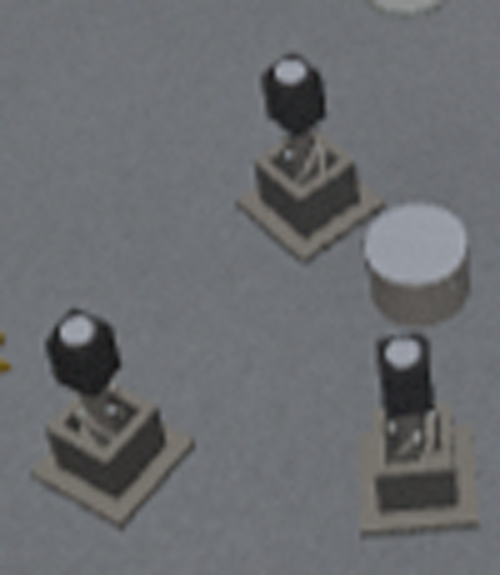

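View pics/scene_gauge.png

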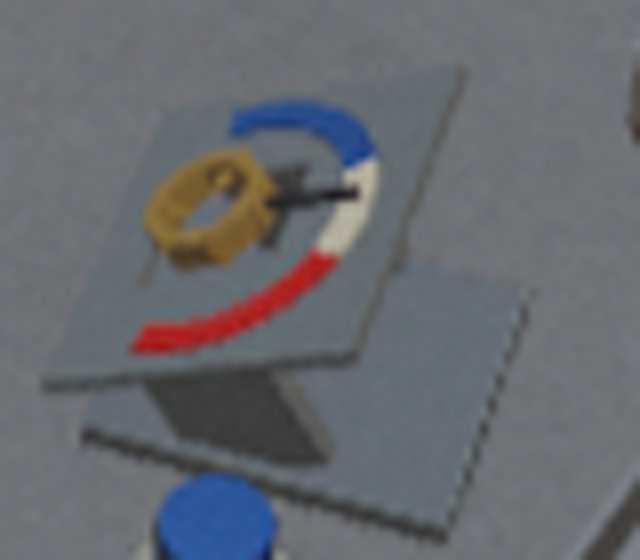

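View pics/top_cad.png

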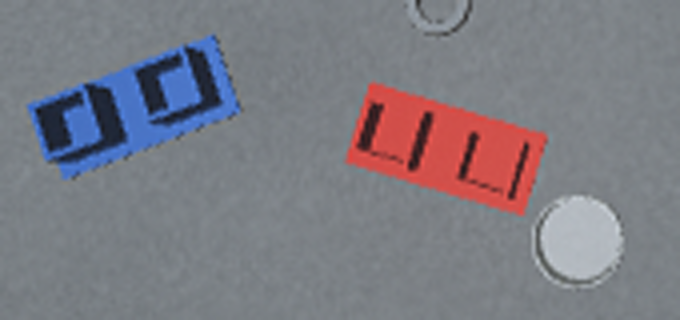

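```bash
cat > fit.py <<'E'
from h import *
from scipy.optimize import least_squares
def sdbox(p,h):
    q=np.abs(p)-h
    return np.linalg.norm(np.maximum(q,0),axis=-1)+np.minimum(q.max(-1),0)
def edge_ok(f):
    z=f["range_z"];k=np.ones((3,3))
    return (cv2.dilate(z,k)-cv2.erode(z,k))<0.02
def fit_head(P,x0):
    # params: head centre xyz, tilt rx,ry, yaw
    def R(x): return Ro.from_rotvec([x[3],x[4],0])*Ro.from_euler('z',x[5])
    def res(x):
        return np.r_[sdbox((P-x[:3])@R(x).as_matrix(),[.012,.012,.0175])*1000, x[3:5]*2]
    r=least_squares(res,x0,loss='soft_l1',f_scale=1.5)
    return r.x,R(r.x),np.median(np.abs(r.fun[:-2]))
E
python3 - <<'E'
from fit import *
F={c:load(c+"0") for c in("scene","top")}
C={c:cloud(F[c]) for c in F}; E={c:edge_ok(F[c]) for c in F}
for c in F:
    P=C[c][E[c]]
    t=P[(P[:,0]>.3)&(P[:,0]<.6)&(abs(P[:,1])<.5)]; t=t[abs(t[:,2])<.01]
    print(c,"table z",np.median(t[:,2]),"lin",np.polyfit(t[:,0],t[:,2],1),np.polyfit(t[:,1],t[:,2],1))
heads={"A":(.473,-.33),"B":(.605,-.246),"C":(.443,-.138)}
for k,(x,y) in heads.items():
    for cs in (["scene"],["top"],["scene","top"]):
        P=[]
        for c in cs:
            m=E[c]&(np.hypot(C[c][...,0]-x,C[c][...,1]-y)<.035)&(C[c][...,2]>.078)
            P.append(C[c][m])
        P=np.concatenate(P)
        best=min((fit_head(P,np.r_[x,y,.093,0,0,y0]) for y0 in (0,.4,.8,1.2)),key=lambda r:r[2])
        xx,R,m=best;ax=R.as_matrix()[:,2]
        print(k,cs,len(P),"cen",np.round(xx[:3],4),"axis",np.round(ax,3),"yaw",round((np.degrees(xx[5])+45)%90-45,1),"tip",np.round(xx[:3]-.0875*ax,4),"med",round(m,2))
# stands: rims
for k,(x,y) in {"A":(.469,-.328),"B":(.606,-.247),"C":(.444,-.139)}.items():
    for c in F:
        m=(np.hypot(C[c][...,0]-x,C[c][...,1]-y)<.05)&(abs(C[c][...,2]-.0055)<.003)
        P=C[c][m][:,:2]; r=cv2.minAreaRect((P*1000).astype(np.float32))
        m2=(np.hypot(C[c][...,0]-x,C[c][...,1]-y)<.05)&(abs(C[c][...,2]-.042)<.005)
        P2=C[c][m2][:,:2]; r2=cv2.minAreaRect((P2*1000).astype(np.float32))
        print(k,c,"foot",np.round(np.r_[r[0],r[1],r[2]],1),"rim",np.round(np.r_[r2[0],r2[1],r2[2]],1))
for k,(x,y) in {"red":(.438,.12),"blue":(.463,.337)}.items():
    for c in F:
        px=F[c]["pixels"].astype(int)
        sat=px.max(-1)-px.min(-1)>50
        m2=sat&(np.hypot(C[c][...,0]-x,C[c][...,1]-y)<.075)&(abs(C[c][...,2]-.056)<.005)
        P2=C[c][m2]; r2=cv2.minAreaRect((P2[:,:2]*1000).astype(np.float32))
        print(k,c,len(P2),"rim",np.round(np.r_[r2[0],r2[1],r2[2]],1),cv2.boxPoints(r2).round(0).tolist(),np.median(P2[:,2]))
# gauge
for c in F:
    px=F[c]["pixels"].astype(int);b,g,r=px[...,0],px[...,1],px[...,2]
    near=(abs(C[c][...,0]-.665)<.08)&(abs(C[c][...,1]+.02)<.09)&E[c]
    P=C[c][near&(C[c][...,2]>.03)]
    # plane ransac
    best=None;rng=np.random.default_rng(0)
    for i in range(400):
        a=P[rng.choice(len(P),3)];n=np.cross(a[1]-a[0],a[2]-a[0]);n/=np.linalg.norm(n)+1e-12
        s=(abs((P-a[0])@n)<.0025).sum()
        if best is None or s>best[0]: best=(s,n,a[0])
    I=P[abs((P-best[2])@best[1])<.0025];cen=I.mean(0);n=np.linalg.svd(I-cen)[2][2];n*=np.sign(n[2])
    print(c,"plane n",np.round(n,4),"tilt",np.degrees(np.arccos(n[2])),"az",np.degrees(np.arctan2(-n[1],-n[0])),len(I))
    brass=near&(r-b>50)&(r-g>15)&(g-b>15)
    B=C[c][brass]; h=(B-cen)@n
    print(c,"brass",len(B),"h pct",np.round(np.percentile(h,[5,25,50,75,95])*1000,1))
    top=B[(h>.010)&(h<.018)];
    hm=np.median((top-cen)@n)
    ex=np.array([0,0,1])-n[2]*n;ex/=np.linalg.norm(ex);ey=np.cross(n,ex)
    q=np.c_[(top-cen)@ex,(top-cen)@ey]*1000
    (cx,cy),rad=cv2.minEnclosingCircle(q.astype(np.float32))
    rr=cv2.minAreaRect(q.astype(np.float32))
    print(c,"circ",cx,cy,rad,rr,"h",hm,"centre",np.round(cen+n*.014+ex*cx/1e3+ey*cy/1e3,4),"alt",np.round(cen+n*.014+ex*rr[0][0]/1e3+ey*rr[0][1]/1e3,4), "mean",np.round(top.mean(0),4))
    # plate rect
    q=np.c_[(I-cen)@ex,(I-cen)@ey]*1000; print("plate",cv2.minAreaRect(q.astype(np.float32)), "ex",ex)
E
```

```text
scene table z 0.0004276952646119492 lin [0.00012349 0.00043271] [-0.00151976  0.00029438]
top table z -0.0007165742142671849 lin [-0.00093899 -0.00021739] [-0.00018019 -0.00063391]
A ['scene'] 114 cen [ 0.4699 -0.328   0.095 ] axis [ 0.013 -0.006  1.   ] yaw 11.0 tip [ 0.4687 -0.3275  0.0075] med 0.84
A ['top'] 75 cen [ 0.4722 -0.3292  0.0941] axis [0.165 0.036 0.986] yaw 11.5 tip [ 0.4578 -0.3323  0.0079] med 0.72
A ['scene', 'top'] 189 cen [ 0.47   -0.3287  0.0946] axis [0.015 0.022 1.   ] yaw 10.5 tip [ 0.4688 -0.3306  0.0071] med 0.95
B ['scene'] 100 cen [ 0.6052 -0.25    0.0959] axis [-0.055 -0.077  0.996] yaw -44.6 tip [ 0.6101 -0.2433  0.0088] med 0.77
B ['top'] 52 cen [ 0.6064 -0.251   0.0942] axis [-0.132 -0.198  0.971] yaw -43.1 tip [ 0.6179 -0.2337  0.0093] med 1.08
B ['scene', 'top'] 152 cen [ 0.606  -0.2497  0.0949] axis [-0.094 -0.187  0.978] yaw -42.6 tip [ 0.6142 -0.2333  0.0093] med 1.02
C ['scene'] 94 cen [ 0.4422 -0.1385  0.0954] axis [0.055 0.006 0.998] yaw -10.0 tip [ 0.4375 -0.1391  0.0081] med 0.86
C ['top'] 61 cen [ 0.4407 -0.1417  0.0939] axis [-0.217  0.017 
[... 1702 characters left out ...]
1641, 10.660175323486328), (130.27622985839844, 118.9511947631836), 82.85740661621094) ex [0.78678662 0.34605913 0.51108697]
top plane n [-0.484  -0.133   0.8649] tilt 30.125115247753957 az 15.363254118800787 1410
top brass 25 h pct [11.  12.6 13.5 14.4 15.4]
top circ -15.839858055114746 -0.48386096954345703 20.807750701904297 ((-15.927916526794434, -0.6664352416992188), (35.31298065185547, 39.545501708984375), 78.25569915771484) h 0.013478821247488731 centre [ 0.6476 -0.0257  0.0784] alt [ 0.6476 -0.0259  0.0784] mean [ 0.6482 -0.0265  0.0781]
plate ((-4.282562255859375, -0.8788719177246094), (115.50289154052734, 125.9742202758789), 0.41734766960144043) ex [0.83402362 0.22915301 0.50188992]
```

```bash
python3 - <<'E'
from h import *
def ray_plane(f,uv,p0,n):
    uv=np.asarray(uv,float);K=f["intrinsics"]
    d=np.c_[(uv[:,0]-K[0,2])/K[0,0],(uv[:,1]-K[1,2])/K[1,1],np.ones(len(uv))]@f["pose"][:3,:3].T
    o=f["pose"][:3,3]; s=((p0-o)@n)/(d@n); return o+d*s[:,None]
az=np.radians(15.5)
for it in range(3):
    n=np.array([-.5*np.cos(az),-.5*np.sin(az),np.cos(np.radians(30))])
    ex=np.array([np.cos(az)*n[2],np.sin(az)*n[2],.5]);ey=np.cross(n,ex)
    O=np.array([.648,-.026,.079])
    for c,s,off,nut,pins,cor,ptr in [("top",7,(225,125),(288,329),[(279,302),(318,321),(293,358),(258,339)],[(72,190),(408,98),(468,388),(148,478)],[(272,270),(255,192)]),
        ("scene",8,(250,185),(212,205),[],[(163,110),(464,70),(352,355),(42,385)],[(280,200),(357,193)])]:
        f=load(c+"0");tf=lambda a:(np.array(a,float)+.0)/s+np.array(off)-.5+.5/s
        N=ray_plane(f,tf([nut]),O-n*.0*1,n)[0]
        if pins: Pn=ray_plane(f,tf(pins),O-.006*n,n);print(c,"pins mean+6",np.round(Pn.mean(0)+.006*n,4))
        Cc=ray_plane(f,tf(cor),O-.014*n,n)
        q=np.c_[(Cc-O)@ex,(Cc-O)@ey]*1000
        e=[q[1]-q[0],q[2]-q[1],q[3]-q[2],q[0]-q[3]]
        print(c,"nut",np.round(N,4),"corners",q.round(1).tolist(),"cen",q.mean(0).round(1),"len",[round(float(np.hypot(*a)),1) for a in e],"ang",[round(float(np.degrees(np.arctan2(a[1],a[0]))),1) for a in e])
        pt=ray_plane(f,tf(ptr),O-.012*n,n);d=pt[1]-pt[0];print("ptr ang",np.degrees(np.arctan2(d@ey,d@ex)))
    break
E
```

```text
top pins mean+6 [ 0.6468 -0.0267  0.0782]
top nut [ 0.6487 -0.0261  0.0794] corners [[71.3, 65.6], [72.4, -66.0], [-46.5, -65.1], [-48.2, 65.7]] cen [12.2  0.1] len [131.6, 119.0, 130.8, 119.4] ang [-89.5, 179.6, 90.7, -0.0]
ptr ang -1.126671322444644
scene nut [ 0.6537 -0.0296  0.0816] corners [[-48.0, 63.8], [73.9, 61.7], [72.9, -67.6], [-46.6, -67.3]] cen [13.1 -2.3] len [122.0, 129.3, 119.5, 131.1] ang [-1.0, -90.5, 179.9, 90.6]
ptr ang -2.6036946447878466
```

```bash
cat > plan.py <<'E'
from h import *
import json,sys
def Rdown(yaw): return Ro.from_euler('xyz',[np.pi,0,yaw])
AZ=np.radians(15.5)
GZ=np.array([-.5*np.cos(AZ),-.5*np.sin(AZ),np.cos(np.pi/6)])
GX=np.array([np.cos(AZ)*GZ[2],np.sin(AZ)*GZ[2],.5]);GY=np.cross(GZ,GX)
GO=np.array([.648,-.0262,.079])
RG=Ro.from_matrix(np.c_[GY,GX,-GZ])  # tool x=gauge y, tool y=gauge x
assert np.linalg.det(RG.as_matrix())>0
def cur():
    s=state();return np.array(s["tool_pos"]),Ro.from_euler('xyz',s["orientation"])
def rows(way,grip,start=None,dec=4):
    """way: list of (pos,Rot,nrows)"""
    p,R=start or cur();out=[]
    for P,Q,n in way:
        p0,R0=p,R;rv=(R0.inv()*Q).as_rotvec()
        P=np.asarray(P,float)
        for i in range(n):
            a=(i+1)/n
            pt=p0+(P-p0)*a;Rt=R0*Ro.from_rotvec(rv*a)
            t=np.round(R.inv().apply(pt-p),dec);w=np.round((R.inv()*Rt).as_rotvec(),3)
            d={}
            for k,v in zip(("ax","ay","az","tx","ty","tz"),list(w)+list(t)):
                if abs(v)>1e-9:d[k]=round(float(v),4)
            d["grip"]=grip;out.append(d)
            p=p+R.apply(t);R=R*Ro.from_rotvec(w)
    print(len(out)); 
    for i in range(0,len(out),12): print(json.dumps(out[i:i+12]).replace('": ','":').replace(', "',',"'))
    m=max(max(abs(d.get(k,0)) for k in("tx","ty","tz")) for d in out);w=max(np.linalg.norm([d.get(k,0) for k in("ax","ay","az")]) for d in out);print("max",m,w)
E
python3 - <<'E'
from plan import *
rows([((.4423,-.139,.20),Rdown(1.414),14)],.1)
E
```

```text
14
[{"az":-0.07,"tx":0.0246,"ty":-0.0225,"tz":0.0022,"grip":0.1}, {"az":-0.071,"tx":0.0261,"ty":-0.0207,"tz":0.0023,"grip":0.1}, {"az":-0.07,"tx":0.0275,"ty":-0.0188,"tz":0.0022,"grip":0.1}, {"az":-0.07,"tx":0.0288,"ty":-0.0168,"tz":0.0022,"grip":0.1}, {"az":-0.071,"tx":0.0299,"ty":-0.0148,"tz":0.0023,"grip":0.1}, {"az":-0.07,"tx":0.0308,"ty":-0.0126,"tz":0.0022,"grip":0.1}, {"az":-0.071,"tx":0.0317,"ty":-0.0104,"tz":0.0023,"grip":0.1}, {"az":-0.07,"tx":0.0323,"ty":-0.0082,"tz":0.0022,"grip":0.1}, {"az":-0.07,"tx":0.0328,"ty":-0.0059,"tz":0.0022,"grip":0.1}, {"az":-0.071,"tx":0.0331,"ty":-0.0035,"tz":0.0023,"grip":0.1}, {"az":-0.07,"tx":0.0333,"ty":-0.0012,"tz":0.0022,"grip":0.1}, {"az":-0.07,"tx":0.0333,"ty":0.0011,"tz":0.0022,"grip":0.1}]
[{"az":-0.071,"tx":0.0332,"ty":0.0035,"tz":0.0023,"grip":0.1}, {"az":-0.07,"tx":0.0328,"ty":0.0057,"tz":0.0022,"grip":0.1}]
max 0.0333 0.071
```

Call:
send_rows(
  steps=[
    {"az":-0.07,"tx":0.025,"ty":-0.022,"tz":0.002,"grip":0.1},
    {"az":-0.07,"tx":0.026,"ty":-0.021,"tz":0.002,"grip":0.1},
    {"az":-0.07,"tx":0.0275,"ty":-0.019,"tz":0.002,"grip":0.1},
    {"az":-0.07,"tx":0.029,"ty":-0.017,"tz":0.002,"grip":0.1},
    {"az":-0.07,"tx":0.03,"ty":-0.015,"tz":0.002,"grip":0.1},
    {"az":-0.07,"tx":0.031,"ty":-0.0125,"tz":0.002,"grip":0.1},
    {"az":-0.07,"tx":0.0315,"ty":-0.0105,"tz":0.002,"grip":0.1},
    {"az":-0.07,"tx":0.032,"ty":-0.008,"tz":0.002,"grip":0.1},
    {"az":-0.07,"tx":0.033,"ty":-0.006,"tz":0.002,"grip":0.1},
    {"az":-0.07,"tx":0.033,"ty":-0.0035,"tz":0.002,"grip":0.1},
    {"az":-0.07,"tx":0.033,"ty":-0.001,"tz":0.002,"grip":0.1},
    {"az":-0.07,"tx":0.033,"ty":0.001,"tz":0.002,"grip":0.1},
  ],
  grip_force=80,
)

```text
schema error: expected keys ax, ay, az, tx, ty, tz, grip
```

```bash
python3 - <<'E'
from plan import *
print(state()["joint_positions"].round(2),cur()[0].round(4),state()["grip_width"])
rows([((.4423,-.139,.17),Rdown(1.414),5)],.1,dec=3)
E
```

```text
[-1.25  0.28 -0.03  1.27  0.    1.47] [ 0.2598 -0.5684  0.2313] 0.08521053401034487
5
[{"az":-0.197,"tx":0.069,"ty":-0.063,"tz":0.012,"grip":0.1}, {"az":-0.197,"tx":0.08,"ty":-0.048,"tz":0.013,"grip":0.1}, {"az":-0.197,"tx":0.088,"ty":-0.032,"tz":0.012,"grip":0.1}, {"az":-0.197,"tx":0.092,"ty":-0.014,"tz":0.012,"grip":0.1}, {"az":-0.197,"tx":0.093,"ty":0.005,"tz":0.012,"grip":0.1}]
max 0.093 0.197
```

All keys are needed in every row.

Call:
send_rows(
  steps=[
    {"ax":0,"ay":0,"az":-0.07,"tx":0.025,"ty":-0.022,"tz":0.002,"grip":0.1},
    {"ax":0,"ay":0,"az":-0.07,"tx":0.026,"ty":-0.021,"tz":0.002,"grip":0.1},
    {"ax":0,"ay":0,"az":-0.07,"tx":0.0275,"ty":-0.019,"tz":0.002,"grip":0.1},
    {"ax":0,"ay":0,"az":-0.07,"tx":0.029,"ty":-0.017,"tz":0.002,"grip":0.1},
    {"ax":0,"ay":0,"az":-0.07,"tx":0.03,"ty":-0.015,"tz":0.002,"grip":0.1},
    {"ax":0,"ay":0,"az":-0.07,"tx":0.031,"ty":-0.0125,"tz":0.002,"grip":0.1},
    {"ax":0,"ay":0,"az":-0.07,"tx":0.0315,"ty":-0.0105,"tz":0.002,"grip":0.1},
    {"ax":0,"ay":0,"az":-0.07,"tx":0.032,"ty":-0.008,"tz":0.002,"grip":0.1},
    {"ax":0,"ay":0,"az":-0.07,"tx":0.033,"ty":-0.006,"tz":0.002,"grip":0.1},
    {"ax":0,"ay":0,"az":-0.07,"tx":0.033,"ty":-0.0035,"tz":0.002,"grip":0.1},
    {"ax":0,"ay":0,"az":-0.07,"tx":0.033,"ty":-0.001,"tz":0.002,"grip":0.1},
    {"ax":0,"ay":0,"az":-0.07,"tx":0.033,"ty":0.001,"tz":0.002,"grip":0.1},
  ],
  grip_force=80,
)

```text
t: 3.2
tool_pos: [0.4162, -0.1923, 0.2058]
orientation: [3.134, 0.008, 1.296]
ft_force: [0.9, 0.2, -0.5]
grip_width: 0.0471
```

```bash
sed -i 's/if abs(v)>1e-9:d\[k\]=round(float(v),4)/d[k]=round(float(v),4)+0 if abs(v)>1e-9 else 0/' plan.py; sed -i 's/"""way.*"""/s=state();print("t",round(s["t"],2),s["tool_pos"].round(4),s["orientation"].round(3),"gw",round(s["grip_width"],4),"F",s["ft_force"].round(1))/' plan.py; python3 - <<'E'
from plan import *
print(state()["joint_positions"].round(2),cur()[0].round(4),state()["grip_width"])
rows([((.4423,-.139,.17),Rdown(1.414),5)],.1,dec=3)
E
```

```text
[-0.57 -0.01 -0.41  1.16 -0.01  1.27] [ 0.4162 -0.1923  0.2058] 0.04706566390255851
t 3.2 [ 0.4162 -0.1923  0.2058] [3.134 0.008 1.296] gw 0.0471 F [ 0.9  0.2 -0.5]
5
[{"ax":0.001,"ay":0.002,"az":-0.024,"tx":0.012,"ty":0.002,"tz":0.007,"grip":0.1}, {"ax":0.002,"ay":0.001,"az":-0.023,"tx":0.011,"ty":0.002,"tz":0.007,"grip":0.1}, {"ax":0.001,"ay":0.002,"az":-0.024,"tx":0.012,"ty":0.003,"tz":0.007,"grip":0.1}, {"ax":0.002,"ay":0.002,"az":-0.023,"tx":0.011,"ty":0.003,"tz":0.007,"grip":0.1}, {"ax":0.001,"ay":0.001,"az":-0.024,"tx":0.012,"ty":0.003,"tz":0.008,"grip":0.1}]
max 0.012 0.0241039415863879
```

Call:
send_rows(
  steps=[
    {"ax":0.001,"ay":0.002,"az":-0.024,"tx":0.012,"ty":0.002,"tz":0.007,"grip":0.1},
    {"ax":0.002,"ay":0.001,"az":-0.024,"tx":0.012,"ty":0.002,"tz":0.007,"grip":0.1},
    {"ax":0.001,"ay":0.002,"az":-0.024,"tx":0.012,"ty":0.003,"tz":0.007,"grip":0.1},
    {"ax":0.002,"ay":0.002,"az":-0.024,"tx":0.012,"ty":0.003,"tz":0.007,"grip":0.1},
    {"ax":0.001,"ay":0.001,"az":-0.024,"tx":0.012,"ty":0.003,"tz":0.008,"grip":0.1},
    {"ax":0,"ay":0,"az":0,"tx":0,"ty":0,"tz":0,"grip":0.1},
  ],
)

```text
t: 3.7
tool_pos: [0.4447, -0.1272, 0.1697]
orientation: [3.138, -0.001, 1.435]
ft_force: [-1.0, 0.2, 0.3]
grip_width: 0.0466
```

```bash
python3 - <<'E'
from plan import *
rows([((.4423,-.139,.115),Rdown(1.414),3),((.4423,-.139,.076),Rdown(1.414),3)],.1)
E
```

```text
t 3.7 [ 0.4447 -0.1272  0.1697] [ 3.138e+00 -1.000e-03  1.435e+00] gw 0.0466 F [-1.   0.2  0.3]
6
[{"ax":0.001,"ay":0,"az":0.007,"tx":-0.004,"ty":-0.0003,"tz":0.0182,"grip":0.1}, {"ax":0.002,"ay":-0.001,"az":0.007,"tx":-0.004,"ty":-0.0003,"tz":0.0183,"grip":0.1}, {"ax":0.001,"ay":0,"az":0.007,"tx":-0.004,"ty":-0.0003,"tz":0.0182,"grip":0.1}, {"ax":0,"ay":0,"az":0,"tx":0,"ty":0,"tz":0.013,"grip":0.1}, {"ax":0,"ay":0,"az":0,"tx":0,"ty":0,"tz":0.013,"grip":0.1}, {"ax":0,"ay":0,"az":0,"tx":0,"ty":0,"tz":0.013,"grip":0.1}]
max 0.0183 0.007348469228349534
```

Call:
send_rows(
  steps=[
    {"ax":0.001,"ay":0,"az":0.01,"tx":-0.006,"ty":-0.0005,"tz":0.018,"grip":0.1},
    {"ax":0.001,"ay":0,"az":0.01,"tx":-0.006,"ty":-0.0005,"tz":0.018,"grip":0.1},
    {"ax":0.001,"ay":0,"az":0,"tx":0,"ty":0,"tz":0.01,"grip":0.1},
    {"ax":0,"ay":0,"az":0,"tx":0,"ty":0,"tz":0,"grip":0.1},
    {"ax":0,"ay":0,"az":0,"tx":0,"ty":0,"tz":0,"grip":0.1},
  ],
)

```text
t: 4.12
tool_pos: [0.4437, -0.1404, 0.1246]
orientation: [3.137, 0.001, 1.415]
ft_force: [0.7, -0.1, 0.1]
grip_width: 0.047
```

```bash
python3 - <<'E'
from plan import *
rows([((.4423,-.139,.076),Rdown(1.414),4)],.1)
E
```

```text
t 4.12 [ 0.4437 -0.1404  0.1246] [3.137e+00 1.000e-03 1.415e+00] gw 0.047 F [ 0.7 -0.1  0.1]
4
[{"ax":0.001,"ay":0,"az":0,"tx":0.0003,"ty":-0.0004,"tz":0.0121,"grip":0.1}, {"ax":0.001,"ay":0.001,"az":0,"tx":0.0003,"ty":-0.0005,"tz":0.0122,"grip":0.1}, {"ax":0.001,"ay":0,"az":0.001,"tx":0.0003,"ty":-0.0004,"tz":0.0121,"grip":0.1}, {"ax":0.001,"ay":0,"az":0,"tx":0.0003,"ty":-0.0004,"tz":0.0122,"grip":0.1}]
max 0.0122 0.001414213562373095
```

Call:
send_rows(
  steps=[
    {"ax":0.001,"ay":0,"az":0,"tx":0.0004,"ty":-0.0005,"tz":0.012,"grip":0.1},
    {"ax":0.001,"ay":0,"az":0,"tx":0.0004,"ty":-0.0005,"tz":0.012,"grip":0.1},
    {"ax":0.001,"ay":0,"az":0,"tx":0.0004,"ty":-0.0005,"tz":0.012,"grip":0.1},
    {"ax":0.001,"ay":0,"az":0,"tx":0.0003,"ty":-0.0003,"tz":0.011,"grip":0.1},
    {"ax":0,"ay":0,"az":0,"tx":0,"ty":0,"tz":0,"grip":0.1},
    {"ax":0,"ay":0,"az":0,"tx":0,"ty":0,"tz":0,"grip":0.1},
  ],
)

```text
t: 4.62
tool_pos: [0.4466, -0.1415, 0.0819]
orientation: [3.132, 0.004, 1.413]
ft_force: [0.7, -0.0, 0.6]
grip_width: 0.0468
```

```bash
python3 - <<'E'
from plan import *
for i in range(5):
    s=state();print(round(s["t"],3),s["tool_pos"].round(4),s["orientation"].round(4),s["joint_positions"].round(4))
    f=grab_frame("scene")
pickle.dump(f,open("s1.pkl","wb"));im=f["pixels"][150:250,140:270];cv2.imwrite("pics/s1.png",cv2.resize(im,None,fx=6,fy=6,interpolation=cv2.INTER_CUBIC))
E
```

```text
4.617 [ 0.4466 -0.1415  0.0819] [3.1318 0.0042 1.4133] [-4.4410e-01  1.2910e-01 -5.5380e-01  8.7730e-01 -1.2000e-03  1.2842e+00]
4.667 [ 0.4465 -0.1414  0.0819] [3.132  0.0041 1.4134] [-4.4410e-01  1.2900e-01 -5.5390e-01  8.7750e-01 -1.2000e-03  1.2841e+00]
4.717 [ 0.4467 -0.1415  0.0821] [3.1315 0.0042 1.4134] [-4.4400e-01  1.2880e-01 -5.5370e-01  8.7750e-01 -1.2000e-03  1.2841e+00]
4.767 [ 0.4469 -0.1415  0.0822] [3.131  0.0044 1.4134] [-4.4400e-01  1.2860e-01 -5.5350e-01  8.7730e-01 -1.2000e-03  1.2841e+00]
4.817 [ 0.4469 -0.1416  0.0822] [3.1309 0.0044 1.4134] [-4.4400e-01  1.2860e-01 -5.5360e-01  8.7720e-01 -1.2000e-03  1.2842e+00]
```

View pics/s1.png

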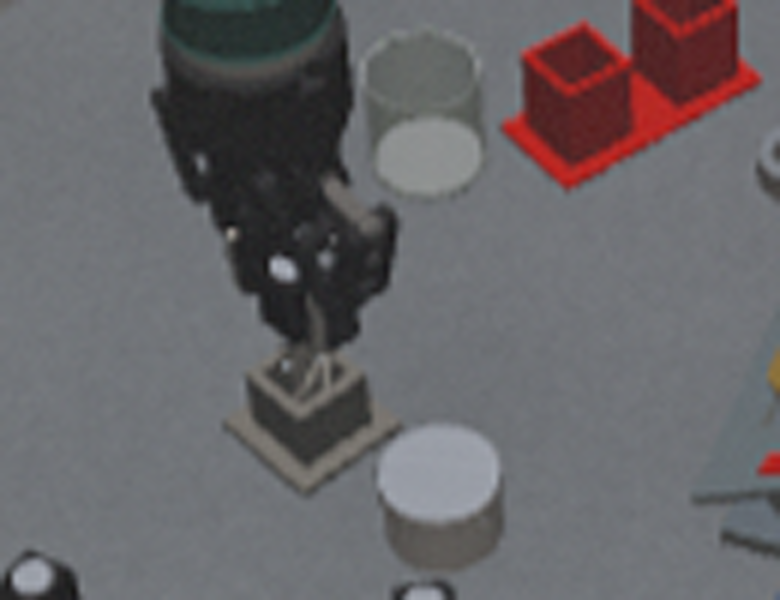

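Call:
send_rows(
  steps=[
    {"ax":0.005,"ay":0.002,"az":0,"tx":0.001,"ty":-0.0025,"tz":0.0035,"grip":0.1},
    {"ax":0.005,"ay":0.002,"az":0,"tx":0.001,"ty":-0.0025,"tz":0.0035,"grip":0.1},
    {"ax":0,"ay":0,"az":0,"tx":0,"ty":0,"tz":0,"grip":0.1},
  ],
)

```text
t: 5.12
tool_pos: [0.4428, -0.139, 0.0758]
orientation: [3.139, 0.001, 1.413]
ft_force: [-0.5, 0.1, -0.4]
grip_width: 0.0472
```

```bash
python3 - <<'E'
from plan import *
rows([((.4423,-.139,.076),Rdown(1.414),2)],.1)
E
```

```text
t 5.12 [ 0.4428 -0.139   0.0758] [3.139e+00 1.000e-03 1.413e+00] gw 0.0472 F [-0.5  0.1 -0.4]
2
[{"ax":0.001,"ay":0,"az":0,"tx":0,"ty":-0.0003,"tz":-0.0001,"grip":0.1}, {"ax":0.001,"ay":0.001,"az":-0.001,"tx":-0.0001,"ty":-0.0002,"tz":-0.0001,"grip":0.1}]
max 0.0003 0.0017320508075688774
```

Close, then lift.

Call:
send_rows(
  steps=[
    {"ax":0,"ay":0,"az":0,"tx":0,"ty":0,"tz":0,"grip":-1},
    {"ax":0,"ay":0,"az":0,"tx":0,"ty":0,"tz":0,"grip":-1},
    {"ax":0,"ay":0,"az":0,"tx":0,"ty":0,"tz":0,"grip":-1},
    {"ax":0,"ay":0,"az":0,"tx":0,"ty":0,"tz":0,"grip":-1},
    {"ax":0,"ay":0,"az":0,"tx":0,"ty":0,"tz":0,"grip":-1},
  ],
  grip_force=100,
)

```text
t: 5.53
tool_pos: [0.4429, -0.1389, 0.0757]
orientation: [3.139, 0.001, 1.414]
ft_force: [-0.1, -0.1, -0.1]
grip_width: 0.0229
```

Call:
send_rows(
  steps=[
    {"ax":0,"ay":0,"az":0,"tx":0,"ty":0,"tz":-0.02,"grip":-1},
    {"ax":0,"ay":0,"az":0,"tx":0,"ty":0,"tz":-0.03,"grip":-1},
    {"ax":0,"ay":0,"az":0,"tx":0,"ty":0,"tz":-0.03,"grip":-1},
    {"ax":0,"ay":0,"az":0,"tx":0,"ty":0,"tz":-0.025,"grip":-1},
    {"ax":0,"ay":0,"az":0,"tx":0,"ty":0,"tz":-0.01,"grip":-1},
    {"ax":0,"ay":0,"az":0,"tx":0,"ty":0,"tz":0,"grip":-1},
  ],
)

```text
t: 6.03
tool_pos: [0.4405, -0.1381, 0.1918]
orientation: [-3.138, -0.0, 1.413]
ft_force: [0.5, -0.7, -1.4]
grip_width: 0.0232
```

```bash
python3 - <<'E'
from plan import *
rows([(GO+GZ*.115,RG,11)],-1,dec=3)
E
```

```text
t 6.03 [ 0.4405 -0.1381  0.1918] [-3.138 -0.     1.413] gw 0.0232 F [ 0.5 -0.7 -1.4]
11
[{"ax":-0.047,"ay":0.01,"az":-0.038,"tx":0.011,"ty":0.012,"tz":0.001,"grip":-1}, {"ax":-0.047,"ay":0.01,"az":-0.038,"tx":0.01,"ty":0.013,"tz":0.002,"grip":-1}, {"ax":-0.047,"ay":0.01,"az":-0.038,"tx":0.01,"ty":0.013,"tz":0.003,"grip":-1}, {"ax":-0.048,"ay":0.01,"az":-0.038,"tx":0.009,"ty":0.013,"tz":0.003,"grip":-1}, {"ax":-0.047,"ay":0.011,"az":-0.038,"tx":0.009,"ty":0.013,"tz":0.004,"grip":-1}, {"ax":-0.047,"ay":0.01,"az":-0.038,"tx":0.008,"ty":0.014,"tz":0.005,"grip":-1}, {"ax":-0.047,"ay":0.01,"az":-0.038,"tx":0.008,"ty":0.013,"tz":0.005,"grip":-1}, {"ax":-0.047,"ay":0.01,"az":-0.038,"tx":0.007,"ty":0.014,"tz":0.006,"grip":-1}, {"ax":-0.047,"ay":0.01,"az":-0.038,"tx":0.007,"ty":0.013,"tz":0.007,"grip":-1}, {"ax":-0.047,"ay":0.01,"az":-0.038,"tx":0.006,"ty":0.013,"tz":0.007,"grip":-1}, {"ax":-0.048,"ay":0.01,"az":-0.038,"tx":0.005,"ty":0.014,"tz":0.009,"grip":-1}]
max 0.014 0.06203224967708329
```

Call:
send_rows(
  steps=[
    {"ax":-0.047,"ay":0.01,"az":-0.038,"tx":0.011,"ty":0.012,"tz":0.0,"grip":-1},
    {"ax":-0.047,"ay":0.01,"az":-0.038,"tx":0.01,"ty":0.013,"tz":0.001,"grip":-1},
    {"ax":-0.047,"ay":0.01,"az":-0.038,"tx":0.01,"ty":0.013,"tz":0.002,"grip":-1},
    {"ax":-0.048,"ay":0.01,"az":-0.038,"tx":0.009,"ty":0.013,"tz":0.003,"grip":-1},
    {"ax":-0.047,"ay":0.01,"az":-0.038,"tx":0.009,"ty":0.013,"tz":0.004,"grip":-1},
    {"ax":-0.047,"ay":0.01,"az":-0.038,"tx":0.008,"ty":0.014,"tz":0.004,"grip":-1},
    {"ax":-0.047,"ay":0.01,"az":-0.038,"tx":0.008,"ty":0.013,"tz":0.004,"grip":-1},
    {"ax":-0.047,"ay":0.01,"az":-0.038,"tx":0.007,"ty":0.014,"tz":0.005,"grip":-1},
    {"ax":-0.047,"ay":0.01,"az":-0.038,"tx":0.007,"ty":0.013,"tz":0.005,"grip":-1},
    {"ax":-0.04,"ay":0.01,"az":-0.03,"tx":0.006,"ty":0.01,"tz":0.004,"grip":-1},
    {"ax":0,"ay":0,"az":0,"tx":0,"ty":0,"tz":0,"grip":-1},
    {"ax":0,"ay":0,"az":0,"tx":0,"ty":0,"tz":0,"grip":-1},
  ],
)

```text
t: 7.03
tool_pos: [0.5641, -0.043, 0.1705]
orientation: [2.68, -0.022, 1.811]
ft_force: [-0.2, -0.2, -1.7]
grip_width: 0.0228
```

```bash
cat > look.py <<'E'
from plan import *
def look(tag):
    F={c:grab_frame(c) for c in("scene","top")}
    pickle.dump(F,open(tag+".pkl","wb"))
    for c,(x,y,w,h) in {"scene":(225,140,110,100),"top":(215,120,110,90)}.items():
        im=F[c]["pixels"][y:y+h,x:x+w].copy()
        cv2.imwrite(f"pics/{tag}_{c}.png",cv2.resize(im,None,fx=6,fy=6,interpolation=cv2.INTER_CUBIC))
    return F
E
python3 - <<'E'
from look import *
F=look("c1")
rows([(GO+GZ*.115,RG,3)],-1)
E
```

```text
t 7.13 [ 0.5643 -0.0432  0.1708] [ 2.68  -0.022  1.811] gw 0.0228 F [-0.1  0.1 -1.4]
3
[{"ax":-0.021,"ay":-0.002,"az":-0.012,"tx":-0.0017,"ty":0.0095,"tz":0.0018,"grip":-1}, {"ax":-0.02,"ay":-0.001,"az":-0.013,"tx":-0.0017,"ty":0.0094,"tz":0.002,"grip":-1}, {"ax":-0.021,"ay":-0.002,"az":-0.012,"tx":-0.0019,"ty":0.0094,"tz":0.0021,"grip":-1}]
max 0.0095 0.024269322199023193
```

View pics/c1_scene.png

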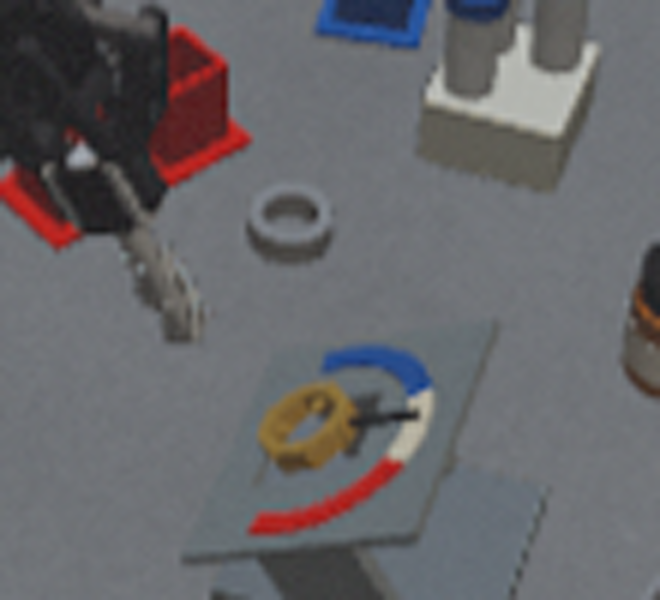

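View pics/c1_top.png

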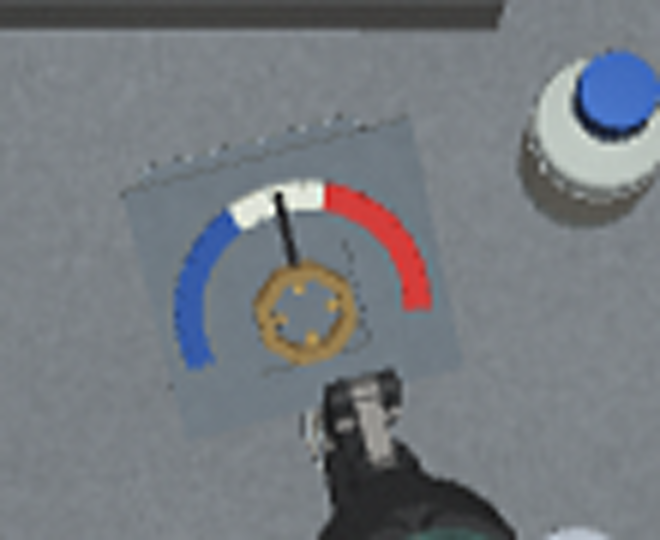

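Call:
send_rows(
  steps=[
    {"ax":-0.021,"ay":-0.002,"az":-0.012,"tx":-0.0017,"ty":0.0095,"tz":0.002,"grip":-1},
    {"ax":-0.021,"ay":-0.002,"az":-0.012,"tx":-0.0017,"ty":0.0095,"tz":0.002,"grip":-1},
    {"ax":-0.021,"ay":-0.002,"az":-0.012,"tx":-0.0017,"ty":0.0095,"tz":0.002,"grip":-1},
    {"ax":0,"ay":0,"az":0,"tx":0,"ty":0,"tz":0,"grip":-1},
    {"ax":0,"ay":0,"az":0,"tx":0,"ty":0,"tz":0,"grip":-1},
  ],
)

```text
t: 7.55
tool_pos: [0.5966, -0.0429, 0.1803]
orientation: [2.61, 0.004, 1.84]
ft_force: [0.9, 0.2, -2.3]
grip_width: 0.023
```

```bash
python3 - <<'E'
from look import *
rows([(GO+GZ*.115,RG,2)],-1)
E
```

```text
t 7.55 [ 0.5966 -0.0429  0.1803] [2.61  0.004 1.84 ] gw 0.023 F [ 0.9  0.2 -2.3]
2
[{"ax":0.004,"ay":0.002,"az":0.001,"tx":0.0012,"ty":-0.002,"tz":-0.0001,"grip":-1}, {"ax":0.004,"ay":0.003,"az":0,"tx":0.0011,"ty":-0.0019,"tz":-0.0002,"grip":-1}]
max 0.002 0.005
```

Call:
send_rows(
  steps=[
    {"ax":0.005,"ay":0.003,"az":0.001,"tx":0.0014,"ty":-0.0022,"tz":0,"grip":-1},
    {"ax":0.004,"ay":0.002,"az":0,"tx":0.001,"ty":-0.0018,"tz":0,"grip":-1},
    {"ax":0,"ay":0,"az":0,"tx":0,"ty":0,"tz":0,"grip":-1},
    {"ax":0,"ay":0,"az":0,"tx":0,"ty":0,"tz":0,"grip":-1},
  ],
)

```text
t: 7.88
tool_pos: [0.5925, -0.0416, 0.1785]
orientation: [2.62, -0.001, 1.842]
ft_force: [-0.6, -0.3, -1.4]
grip_width: 0.0229
```

```bash
cat > inhand.py <<'E'
from look import *
from fit import edge_ok
from scipy.optimize import least_squares
def inhand(F,p,R,c="scene",dbg=True):
    C=cloud(F[c]);T=(C-p)@R.as_matrix()
    m=(abs(T[...,0])<.03)&(abs(T[...,1])<.03)&(T[...,2]>.004)&(T[...,2]<.08)
    # keep largest component
    n,l,st,_=cv2.connectedComponentsWithStats(m.astype(np.uint8))
    if n>1: m=l==1+st[1:,4].argmax()
    Q=T[m]*1000
    cam=R.inv().apply(F[c]["pose"][:3,3]-p); cam/=np.linalg.norm(cam)
    lat=np.cross([0,0,1],cam);lat/=np.linalg.norm(lat);dep=np.cross(lat,[0,0,1])
    print(c,"n",m.sum(),"lat dir(tool)",lat.round(2),"toward cam",dep.round(2),"zmax",np.percentile(Q[:,2],[98,100]).round(1))
    res=[]
    for a in range(4,72,8):
        q=Q[(Q[:,2]>=a)&(Q[:,2]<a+8)]
        if len(q)<5: continue
        u=q@lat;d=q@dep
        res.append((a+4,(u.min()+u.max())/2,u.max()-u.min(),np.percentile(d,90)))
    print(np.array(res).round(1))
    return m
E
python3 - <<'E'
from inhand import *
p,R=cur();F=look("c2")
inhand(F,p,R,"scene");inhand(F,p,R,"top")
rows([(GO+GZ*.115,RG,2)],-1)
E
```

```text
scene n 172 lat dir(tool) [-0.65 -0.76  0.  ] toward cam [-0.76  0.65  0.  ] zmax [66.8 67. ]
[[ 8.  -0.3 12.1  5.1]
 [16.  -0.4 19.2  7.9]
 [24.   0.5 19.9  8.9]
 [32.  -1.  21.4  8.7]
 [40.  -0.3 22.9 10.9]
 [48.  -0.7 20.9  8.9]
 [56.  -0.5 20.2 10.1]
 [64.  -1.  22.5 12.1]]
top n 23 lat dir(tool) [-0.97  0.24  0.  ] toward cam [ 0.24  0.97 -0.  ] zmax [64.8 65. ]
[[56.  -7.6  4.6  6.6]
 [64.  -4.8  5.7  8.9]]
t 7.98 [ 0.5925 -0.0416  0.1785] [ 2.620e+00 -1.000e-03  1.841e+00] gw 0.0229 F [ 0.   0.1 -1.9]
2
[{"ax":-0.001,"ay":0,"az":0,"tx":0,"ty":0,"tz":0,"grip":-1}, {"ax":-0.001,"ay":-0.001,"az":0,"tx":0,"ty":0.0001,"tz":0,"grip":-1}]
max 0.0001 0.001414213562373095
```

View pics/c2_scene.png

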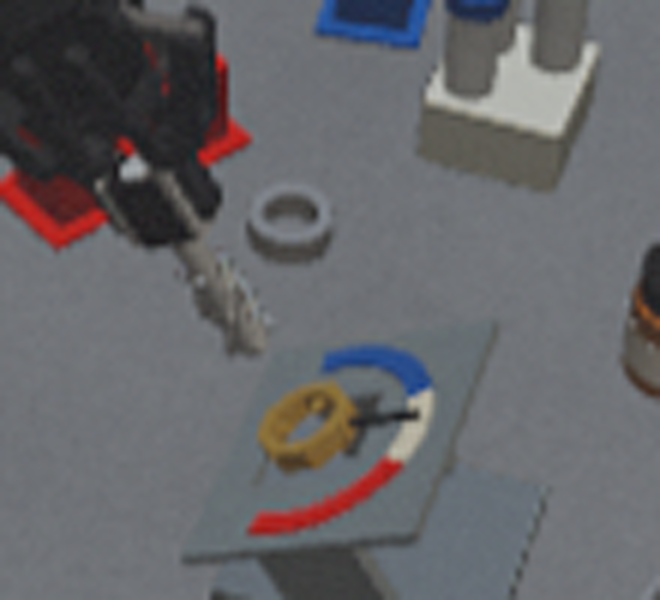

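View pics/c2_top.png

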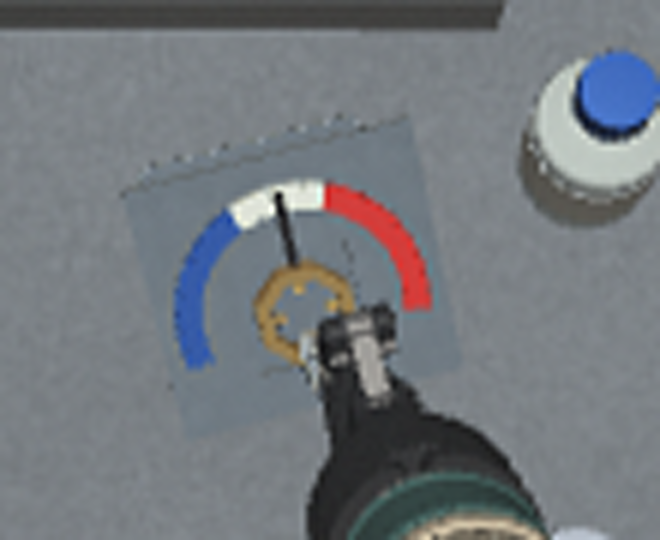

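Call:
send_rows(
  steps=[
    {"ax":0,"ay":0,"az":0,"tx":0,"ty":0,"tz":0.01,"grip":-1},
    {"ax":0,"ay":0,"az":0,"tx":0,"ty":0,"tz":0.01,"grip":-1},
    {"ax":0,"ay":0,"az":0,"tx":0,"ty":0,"tz":0.01,"grip":-1},
    {"ax":0,"ay":0,"az":0,"tx":0,"ty":0,"tz":0.004,"grip":-1},
    {"ax":0,"ay":0,"az":0,"tx":0,"ty":0,"tz":0,"grip":-1},
    {"ax":0,"ay":0,"az":0,"tx":0,"ty":0,"tz":0,"grip":-1},
  ],
)

```text
t: 8.48
tool_pos: [0.6101, -0.0362, 0.1445]
orientation: [2.622, -0.002, 1.842]
ft_force: [0.2, 0.2, -0.7]
grip_width: 0.0227
```

```bash
cat >> plan.py <<'E'
def gf():
    p,R=cur();print("gauge-frame TCP mm",np.round([(p-GO)@GX*1e3,(p-GO)@GY*1e3,(p-GO)@GZ*1e3],1),"tip depth",round(68.5-(p-GO)@GZ*1e3,1),"rot err(tool)",(R.inv()*RG).as_rotvec().round(3))
E
python3 - <<'E'
from inhand import *
p,R=cur();gf()
rows([(GO+GZ*.0785,RG,2)],-1)
E
```

```text
gauge-frame TCP mm [-1.2  0.5 76.4] tip depth -7.9 rot err(tool) [-0.004 -0.002 -0.   ]
t 8.48 [ 0.6101 -0.0362  0.1445] [ 2.622e+00 -2.000e-03  1.842e+00] gw 0.0227 F [ 0.2  0.2 -0.7]
2
[{"ax":-0.002,"ay":-0.001,"az":0,"tx":-0.0002,"ty":0.0006,"tz":-0.0011,"grip":-1}, {"ax":-0.002,"ay":-0.001,"az":0,"tx":-0.0003,"ty":0.0006,"tz":-0.001,"grip":-1}]
max 0.0011 0.0022360679774997894
```

Correct laterally and look once close to the nut.

Call:
send_rows(
  steps=[
    {"ax":-0.002,"ay":-0.001,"az":0,"tx":-0.0003,"ty":0.0007,"tz":0.001,"grip":-1},
    {"ax":-0.002,"ay":-0.001,"az":0,"tx":-0.0002,"ty":0.0005,"tz":0.001,"grip":-1},
    {"ax":0,"ay":0,"az":0,"tx":0,"ty":0,"tz":0,"grip":-1},
  ],
)

```text
t: 8.73
tool_pos: [0.6122, -0.036, 0.1428]
orientation: [2.618, -0.0, 1.841]
ft_force: [0.1, -0.0, -1.5]
grip_width: 0.0228
```

```bash
python3 - <<'E'
from inhand import *
gf();look("c3")
f=pickle.load(open("c3.pkl","rb"))["scene"]
x,y=265,180
im=cv2.resize(f["pixels"][y:y+55,x-20:x+50],None,fx=10,fy=10,interpolation=cv2.INTER_CUBIC);cv2.imwrite("pics/c3z.png",im)
E
```

```text
gauge-frame TCP mm [-0.2  0.1 73.8] tip depth -5.3 rot err(tool) [-0.     0.    -0.001]
```

View pics/c3z.png

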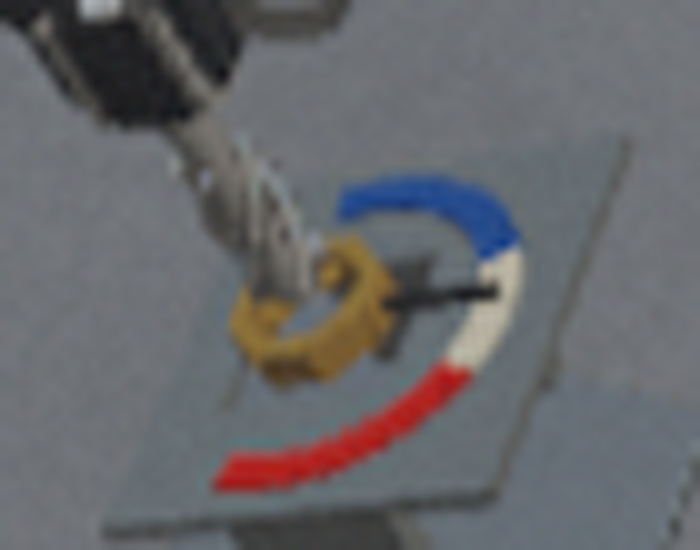

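View pics/c3_top.png

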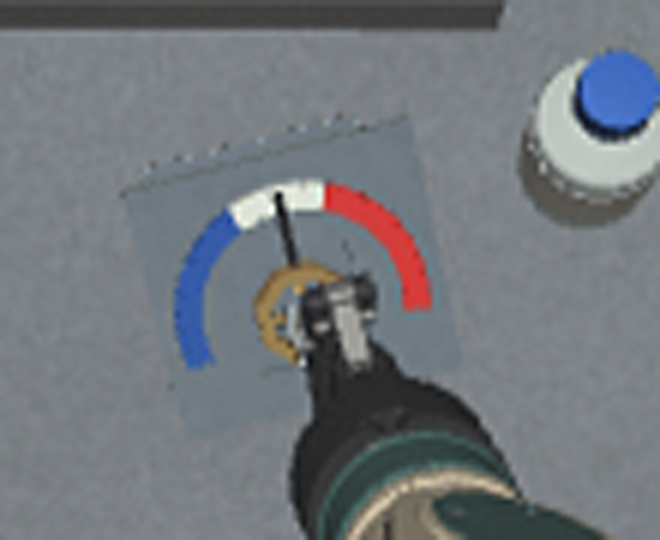

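Call:
send_rows(
  steps=[
    {"ax":0,"ay":0,"az":0,"tx":0,"ty":0,"tz":0.006,"grip":-1},
    {"ax":0,"ay":0,"az":0,"tx":0,"ty":0,"tz":0.006,"grip":-1},
    {"ax":0,"ay":0,"az":0,"tx":0,"ty":0,"tz":0.006,"grip":-1},
    {"ax":0,"ay":0,"az":0,"tx":0,"ty":0,"tz":0,"grip":-1},
  ],
)

```text
t: 9.17
tool_pos: [0.6218, -0.0338, 0.1271]
orientation: [2.617, 0.001, 1.84]
ft_force: [0.6, -0.1, -2.6]
grip_width: 0.0225
```

```bash
python3 - <<'E'
from inhand import *
gf();s=state();print(s["ft_force"],s["torque"])
E
```

```text
gauge-frame TCP mm [ 0.4 -0.3 55.3] tip depth 13.2 rot err(tool) [ 0.001  0.001 -0.001]
[ 0.55157993 -0.11561502 -2.6392546 ] [-0.21640613  0.71101075  0.01348298]
```

Past the pins with no jamming force; push on.

Call:
send_rows(
  steps=[
    {"ax":0,"ay":0,"az":0,"tx":0,"ty":0,"tz":0.006,"grip":-1},
    {"ax":0,"ay":0,"az":0,"tx":0,"ty":0,"tz":0.006,"grip":-1},
    {"ax":0,"ay":0,"az":0,"tx":0,"ty":0,"tz":0.006,"grip":-1},
    {"ax":0,"ay":0,"az":0,"tx":0,"ty":0,"tz":0.004,"grip":-1},
    {"ax":0,"ay":0,"az":0,"tx":0,"ty":0,"tz":0,"grip":-1},
  ],
)

```text
t: 9.58
tool_pos: [0.6327, -0.0297, 0.1055]
orientation: [2.618, -0.001, 1.841]
ft_force: [-1.1, 0.3, 0.1]
grip_width: 0.0226
```

```bash
python3 - <<'E'
from inhand import *
gf();s=state();print(s["ft_force"],s["torque"])
look("c4")
E
```

```text
gauge-frame TCP mm [-0.3  0.7 30.8] tip depth 37.7 rot err(tool) [-0.    -0.001 -0.001]
[-1.14488797  0.34785709  0.05841932] [-0.08668252  0.81495097  0.04997442]
```

View pics/c4_scene.png

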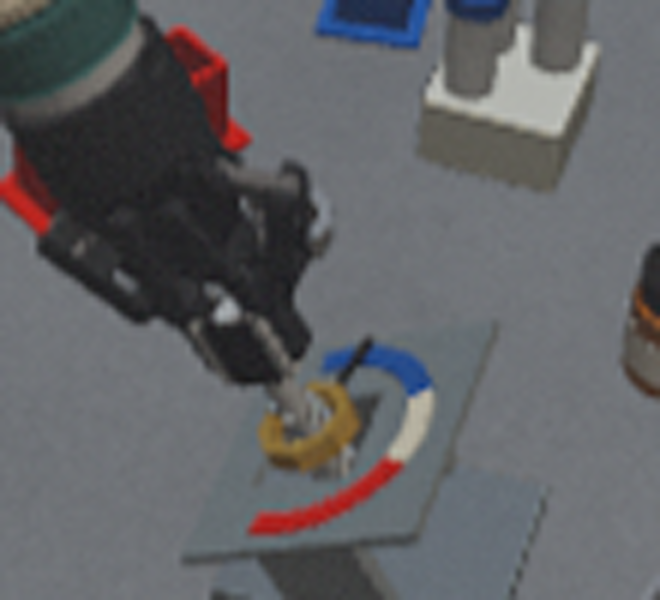

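Call:
send_rows(
  steps=[
    {"ax":0,"ay":0,"az":0,"tx":-0.0005,"ty":0,"tz":0.003,"grip":-1},
    {"ax":0,"ay":0,"az":0,"tx":0,"ty":0,"tz":0,"grip":-1},
    {"ax":0,"ay":0,"az":0,"tx":0,"ty":0,"tz":0,"grip":-1},
    {"ax":0,"ay":0,"az":0,"tx":0,"ty":0,"tz":0,"grip":-1},
    {"ax":0,"ay":0,"az":0,"tx":0,"ty":0,"tz":0,"grip":-1},
    {"ax":0,"ay":0,"az":0,"tx":0,"ty":0,"tz":0,"grip":-1},
  ],
)

```text
t: 10.18
tool_pos: [0.634, -0.0294, 0.1035]
orientation: [2.618, -0.002, 1.841]
ft_force: [-1.0, 1.0, -2.1]
grip_width: 0.0235
```

```bash
cat >> inhand.py <<'E'
def dark_pointer(F):
    f=F["scene"];px=f["pixels"].astype(int)
    # sample ring of dial radius 40-48mm in the pointer plane, find the darkest angle
    best=[]
    for a in np.radians(np.arange(-130,131,2)):
        r=np.arange(30,46,1.)/1e3
        P=GO-GZ*.010+np.outer(r*np.cos(a),GX)+np.outer(r*np.sin(a),GY)
        uv=proj(f,P).round().astype(int); best.append((px[uv[:,1],uv[:,0]].sum(1).mean(),np.degrees(a)))
    best.sort();print("darkest angles deg",[(round(b),round(a)) for b,a in best[:6]])
E
python3 - <<'E'
from inhand import *
gf();s=state();print(s["ft_force"]);dark_pointer(pickle.load(open("c3.pkl","rb")));dark_pointer(pickle.load(open("c4.pkl","rb")));dark_pointer(look("c5"))
rows([(GO+GZ*.15,RG,6)],-1,dec=3)
E
```

```text
gauge-frame TCP mm [-0.1  0.7 28.4] tip depth 40.1 rot err(tool) [ 0.    -0.002 -0.001]
[-0.98536071  1.0026164  -2.09786046]
darkest angles deg [(134, 6), (142, 4), (164, 8), (196, 10), (201, 2), (204, 0)]
darkest angles deg [(143, 82), (158, 84), (160, 80), (186, 86), (193, 78), (215, 88)]
darkest angles deg [(162, 90), (166, 88), (169, 92), (187, 94), (188, 86), (229, 96)]
t 10.28 [ 0.6341 -0.0294  0.1035] [ 2.618e+00 -2.000e-03  1.841e+00] gw 0.0227 F [-0.5  0.2 -0.8]
6
[{"ax":0,"ay":0,"az":0,"tx":0,"ty":0,"tz":-0.02,"grip":-1}, {"ax":0,"ay":-0.001,"az":0,"tx":0,"ty":0,"tz":-0.021,"grip":-1}, {"ax":0,"ay":0,"az":-0.001,"tx":0,"ty":0,"tz":-0.02,"grip":-1}, {"ax":0,"ay":0,"az":0,"tx":0,"ty":0,"tz":-0.02,"grip":-1}, {"ax":0,"ay":-0.001,"az":0,"tx":0,"ty":0,"tz":-0.02,"grip":-1}, {"ax":0,"ay":0,"az":0,"tx":0,"ty":0,"tz":-0.021,"grip":-1}]
max 0.021 0.001
```

View pics/c5_scene.png

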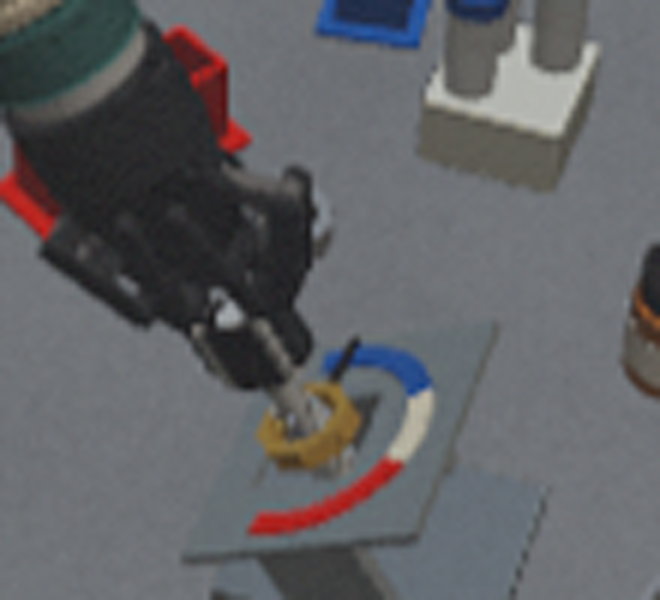

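Call:
send_rows(
  steps=[
    {"ax":0,"ay":0,"az":0,"tx":0,"ty":0,"tz":-0.015,"grip":-1},
    {"ax":0,"ay":0,"az":0,"tx":0,"ty":0,"tz":-0.02,"grip":-1},
    {"ax":0,"ay":0,"az":0,"tx":0,"ty":0,"tz":-0.02,"grip":-1},
    {"ax":0,"ay":0,"az":0,"tx":0,"ty":0,"tz":-0.025,"grip":-1},
    {"ax":0,"ay":0,"az":0,"tx":0,"ty":0,"tz":-0.03,"grip":-1},
    {"ax":0,"ay":0,"az":0,"tx":0,"ty":0,"tz":-0.02,"grip":-1},
    {"ax":0,"ay":0,"az":0,"tx":0,"ty":0,"tz":0,"grip":-1},
  ],
)

```text
t: 10.87
tool_pos: [0.5709, -0.0494, 0.22]
orientation: [2.617, 0.004, 1.841]
ft_force: [0.9, -0.4, -0.8]
grip_width: 0.023
```

```bash
python3 - <<'E'
from plan import *
gf()
rows([((.4525,.3725,.215),Rdown(1.95),15)],-1,dec=3)
E
```

```text
gauge-frame TCP mm [  0.8  -1.8 162.4] tip depth -93.9 rot err(tool) [0.001 0.003 0.001]
t 10.87 [ 0.5709 -0.0494  0.22  ] [2.617 0.004 1.841] gw 0.023 F [ 0.9 -0.4 -0.8]
15
[{"ax":0.035,"ay":0.002,"az":-0.007,"tx":0.029,"ty":0,"tz":0,"grip":-1}, {"ax":0.035,"ay":0.002,"az":-0.007,"tx":0.029,"ty":0,"tz":0,"grip":-1}, {"ax":0.035,"ay":0.002,"az":-0.007,"tx":0.03,"ty":0,"tz":0.001,"grip":-1}, {"ax":0.035,"ay":0.003,"az":-0.007,"tx":0.029,"ty":0,"tz":0,"grip":-1}, {"ax":0.034,"ay":0.002,"az":-0.007,"tx":0.029,"ty":0.001,"tz":0,"grip":-1}, {"ax":0.035,"ay":0.002,"az":-0.007,"tx":0.029,"ty":0.001,"tz":0.001,"grip":-1}, {"ax":0.035,"ay":0.002,"az":-0.007,"tx":0.029,"ty":0.001,"tz":0,"grip":-1}, {"ax":0.035,"ay":0.002,"az":-0.007,"tx":0.03,"ty":0.001,"tz":0.001,"grip":-1}, {"ax":0.035,"ay":0.002,"az":-0.008,"tx":0.029,"ty":0.002,"tz":0,"grip":-1}, {"ax":0.035,"ay":0.002,"az":-0.007,"tx":0.029,"ty":0.002,"tz":0.001,"grip":-1}, {"ax":0.035,"ay":0.002,"az":-0.007,"tx":0.029,"ty":0.002,"tz":0,"grip":-1}, {"ax":0.035,"ay":0.003,"az":-0.007,"tx":0.029,"ty":0.002,"tz":0,"grip":-1}]
[{"ax":0.035,"ay":0.002,"az":-0.007,"tx":0.029,"ty":0.002,"tz":0.001,"grip":-1}, {"ax":0.035,"ay":0.002,"az":-0.007,"tx":0.029,"ty":0.003,"tz":0,"grip":-1}, {"ax":0.034,"ay":0.002,"az":-0.007,"tx":0.03,"ty":0.003,"tz":0.001,"grip":-1}]
max 0.03 0.03595830919273041
```

Call:
send_rows(
  steps=[
    {"ax":0.04,"ay":0.002,"az":-0.009,"tx":0.033,"ty":0,"tz":0,"grip":-1},
    {"ax":0.04,"ay":0.002,"az":-0.009,"tx":0.033,"ty":0,"tz":0,"grip":-1},
    {"ax":0.04,"ay":0.002,"az":-0.009,"tx":0.033,"ty":0,"tz":0,"grip":-1},
    {"ax":0.04,"ay":0.002,"az":-0.009,"tx":0.033,"ty":0,"tz":0,"grip":-1},
    {"ax":0.04,"ay":0.002,"az":-0.009,"tx":0.033,"ty":0.001,"tz":0,"grip":-1},
    {"ax":0.04,"ay":0.002,"az":-0.009,"tx":0.033,"ty":0.001,"tz":0,"grip":-1},
    {"ax":0.04,"ay":0.002,"az":-0.009,"tx":0.033,"ty":0.001,"tz":0,"grip":-1},
    {"ax":0.04,"ay":0.002,"az":-0.009,"tx":0.033,"ty":0.002,"tz":0,"grip":-1},
    {"ax":0.04,"ay":0.002,"az":-0.009,"tx":0.033,"ty":0.002,"tz":0,"grip":-1},
    {"ax":0.04,"ay":0.002,"az":-0.008,"tx":0.033,"ty":0.002,"tz":0,"grip":-1},
    {"ax":0.04,"ay":0.002,"az":-0.008,"tx":0.03,"ty":0.002,"tz":0,"grip":-1},
    {"ax":0.03,"ay":0.002,"az":0,"tx":0.02,"ty":0.001,"tz":0,"grip":-1},
  ],
)

```text
t: 11.87
tool_pos: [0.4699, 0.3277, 0.2107]
orientation: [3.093, 0.022, 1.928]
ft_force: [-0.6, 0.4, -2.5]
grip_width: 0.0229
```

Call:
send_rows(
  steps=[
    {"ax":0,"ay":0,"az":0,"tx":0,"ty":0,"tz":0,"grip":-1},
  ],
)

```text
t: 11.95
tool_pos: [0.4704, 0.3323, 0.2093]
orientation: [3.093, 0.02, 1.933]
ft_force: [1.3, -0.2, -2.2]
grip_width: 0.023
```

```bash
python3 - <<'E'
from plan import *
rows([((.4525,.3725,.15),Rdown(1.95),4)],-1)
E
```

```text
t 11.95 [0.4704 0.3323 0.2093] [3.093 0.02  1.933] gw 0.023 F [ 1.3 -0.2 -2.2]
4
[{"ax":0.012,"ay":0.005,"az":-0.004,"tx":0.0113,"ty":-0.0013,"tz":0.0146,"grip":-1}, {"ax":0.012,"ay":0.005,"az":-0.004,"tx":0.0112,"ty":-0.0012,"tz":0.0146,"grip":-1}, {"ax":0.012,"ay":0.005,"az":-0.005,"tx":0.0111,"ty":-0.0008,"tz":0.0147,"grip":-1}, {"ax":0.012,"ay":0.005,"az":-0.004,"tx":0.0111,"ty":-0.0007,"tz":0.0148,"grip":-1}]
max 0.0148 0.013928388277184121
```

Call:
send_rows(
  steps=[
    {"ax":0.012,"ay":0.005,"az":-0.004,"tx":0.011,"ty":-0.0012,"tz":0.014,"grip":-1},
    {"ax":0.012,"ay":0.005,"az":-0.004,"tx":0.011,"ty":-0.0012,"tz":0.014,"grip":-1},
    {"ax":0.012,"ay":0.005,"az":-0.004,"tx":0.011,"ty":-0.0008,"tz":0.014,"grip":-1},
    {"ax":0.012,"ay":0.005,"az":-0.004,"tx":0.009,"ty":-0.0007,"tz":0.01,"grip":-1},
    {"ax":0,"ay":0,"az":0,"tx":0,"ty":0,"tz":0,"grip":-1},
    {"ax":0,"ay":0,"az":0,"tx":0,"ty":0,"tz":0,"grip":-1},
  ],
)

```text
t: 12.45
tool_pos: [0.4537, 0.374, 0.1478]
orientation: [-3.139, 0.001, 1.953]
ft_force: [-0.7, -0.1, -1.4]
grip_width: 0.0228
```

```bash
python3 - <<'E'
from plan import *
rows([((.4525,.3725,.13),Rdown(1.95),2),((.4525,.3725,.077),Rdown(1.95),4)],-1)
E
```

```text
t 12.45 [0.4537 0.374  0.1478] [-3.139e+00  1.000e-03  1.953e+00] gw 0.0228 F [-0.7 -0.1 -1.4]
6
[{"ax":-0.001,"ay":0,"az":0.001,"tx":-0.0005,"ty":-0.0008,"tz":0.0089,"grip":-1}, {"ax":-0.002,"ay":0.001,"az":0.002,"tx":-0.0005,"ty":-0.0008,"tz":0.0089,"grip":-1}, {"ax":0,"ay":0,"az":0,"tx":0,"ty":0,"tz":0.0133,"grip":-1}, {"ax":0,"ay":0,"az":0,"tx":0,"ty":0,"tz":0.0132,"grip":-1}, {"ax":0,"ay":0,"az":0,"tx":0,"ty":0,"tz":0.0133,"grip":-1}, {"ax":0,"ay":0,"az":0,"tx":0,"ty":0,"tz":0.0132,"grip":-1}]
max 0.0133 0.003
```

Call:
send_rows(
  steps=[
    {"ax":-0.001,"ay":0,"az":0.001,"tx":-0.0006,"ty":-0.0008,"tz":0.01,"grip":-1},
    {"ax":-0.001,"ay":0,"az":0.001,"tx":-0.0006,"ty":-0.0008,"tz":0.012,"grip":-1},
    {"ax":0,"ay":0,"az":0,"tx":0,"ty":0,"tz":0.013,"grip":-1},
    {"ax":0,"ay":0,"az":0,"tx":0,"ty":0,"tz":0.013,"grip":-1},
    {"ax":0,"ay":0,"az":0,"tx":0,"ty":0,"tz":0.011,"grip":-1},
    {"ax":0,"ay":0,"az":0,"tx":0,"ty":0,"tz":0.005,"grip":-1},
    {"ax":0,"ay":0,"az":0,"tx":0,"ty":0,"tz":0,"grip":-1},
    {"ax":0,"ay":0,"az":0,"tx":0,"ty":0,"tz":0,"grip":-1},
  ],
)

```text
t: 13.12
tool_pos: [0.4556, 0.37, 0.0821]
orientation: [3.135, -0.0, 1.945]
ft_force: [-0.2, 0.8, -1.3]
grip_width: 0.0224
```

Call:
send_rows(
  steps=[
    {"ax":0.003,"ay":0,"az":0,"tx":0.0017,"ty":-0.001,"tz":0.003,"grip":-1},
    {"ax":0.003,"ay":0,"az":0,"tx":0.0017,"ty":-0.001,"tz":0.0035,"grip":-1},
    {"ax":0,"ay":0,"az":0,"tx":0,"ty":0,"tz":0,"grip":-1},
    {"ax":0,"ay":0,"az":0,"tx":0,"ty":0,"tz":0,"grip":0.1},
    {"ax":0,"ay":0,"az":0,"tx":0,"ty":0,"tz":0,"grip":0.1},
    {"ax":0,"ay":0,"az":0,"tx":0,"ty":0,"tz":0,"grip":0.1},
    {"ax":0,"ay":0,"az":0,"tx":0,"ty":0,"tz":0,"grip":0.1},
  ],
)

```text
t: 13.7
tool_pos: [0.4555, 0.3739, 0.0792]
orientation: [3.134, 0.0, 1.945]
ft_force: [0.1, 0.6, 0.2]
grip_width: 0.0468
```

Call:
send_rows(
  steps=[
    {"ax":0,"ay":0,"az":0,"tx":0,"ty":0,"tz":-0.02,"grip":0.1},
    {"ax":0,"ay":0,"az":0,"tx":0,"ty":0,"tz":-0.03,"grip":0.1},
    {"ax":0,"ay":0,"az":0,"tx":0,"ty":0,"tz":-0.03,"grip":0.1},
    {"ax":0,"ay":0,"az":0,"tx":0,"ty":0,"tz":-0.02,"grip":0.1},
    {"ax":0,"ay":0,"az":0,"tx":0,"ty":0,"tz":0,"grip":0.1},
  ],
)

```text
t: 14.12
tool_pos: [0.4537, 0.3727, 0.1821]
orientation: [3.138, 0.002, 1.945]
ft_force: [0.8, 0.5, 0.5]
grip_width: 0.0473
```

```bash
cat > full.py <<'E'
from plan import *
def full(tag):
    F={c:grab_frame(c) for c in("scene","top")}
    pickle.dump(F,open(tag+".pkl","wb"))
    for c in F: cv2.imwrite(f"pics/{tag}_{c}.png",F[c]["pixels"])
    return F
E
python3 - <<'E'
from full import *
full("f1")
# next: spindle A
rows([((.470,-.3285,.21),Rdown(1.65),20)],.1,dec=3)
E
```

```text
t 14.22 [0.4521 0.3716 0.1785] [-3.140e+00  3.000e-03  1.945e+00] gw 0.047 F [0.  0.4 1. ]
20
[{"ax":0,"ay":0,"az":0.015,"tx":-0.033,"ty":-0.012,"tz":-0.001,"grip":0.1}, {"ax":0,"ay":0,"az":0.014,"tx":-0.033,"ty":-0.011,"tz":-0.002,"grip":0.1}, {"ax":0,"ay":0,"az":0.015,"tx":-0.033,"ty":-0.011,"tz":-0.001,"grip":0.1}, {"ax":0,"ay":0.001,"az":0.015,"tx":-0.034,"ty":-0.011,"tz":-0.002,"grip":0.1}, {"ax":0,"ay":0,"az":0.015,"tx":-0.033,"ty":-0.01,"tz":-0.001,"grip":0.1}, {"ax":0,"ay":0,"az":0.014,"tx":-0.034,"ty":-0.009,"tz":-0.002,"grip":0.1}, {"ax":0,"ay":0,"az":0.015,"tx":-0.034,"ty":-0.009,"tz":-0.001,"grip":0.1}, {"ax":0,"ay":0,"az":0.015,"tx":-0.034,"ty":-0.009,"tz":-0.002,"grip":0.1}, {"ax":0,"ay":0,"az":0.015,"tx":-0.034,"ty":-0.008,"tz":-0.001,"grip":0.1}, {"ax":0,"ay":0,"az":0.014,"tx":-0.034,"ty":-0.007,"tz":-0.002,"grip":0.1}, {"ax":0,"ay":0.001,"az":0.015,"tx":-0.034,"ty":-0.007,"tz":-0.001,"grip":0.1}, {"ax":0,"ay":0,"az":0.015,"tx":-0.035,"ty":-0.007,"tz":-0.002,"grip":0.1}]
[{"ax":-0.001,"ay":0,"az":0.015,"tx":-0.034,"ty":-0.006,"tz":-0.002,"grip":0.1}, {"ax":0,"ay":0,"az":0.014,"tx":-0.035,"ty":-0.005,"tz":-0.001,"grip":0.1}, {"ax":0,"ay":0,"az":0.015,"tx":-0.035,"ty":-0.005,"tz":-0.002,"grip":0.1}, {"ax":0,"ay":0,"az":0.015,"tx":-0.034,"ty":-0.005,"tz":-0.001,"grip":0.1}, {"ax":0,"ay":0,"az":0.015,"tx":-0.035,"ty":-0.004,"tz":-0.002,"grip":0.1}, {"ax":0,"ay":0.001,"az":0.014,"tx":-0.035,"ty":-0.003,"tz":-0.001,"grip":0.1}, {"ax":0,"ay":0,"az":0.015,"tx":-0.035,"ty":-0.003,"tz":-0.002,"grip":0.1}, {"ax":0,"ay":0,"az":0.015,"tx":-0.035,"ty":-0.002,"tz":-0.001,"grip":0.1}]
max 0.035 0.015033296378372907
```

View pics/f1_scene.png

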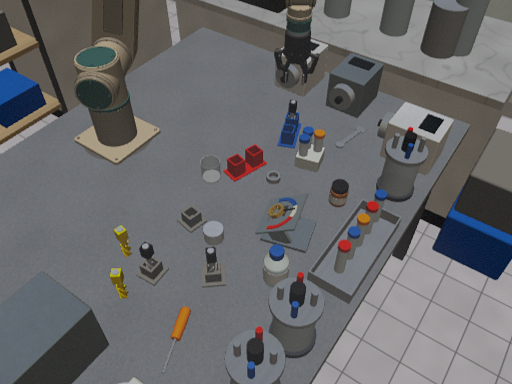

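Call:
send_rows(
  steps=[
    {"ax":0,"ay":0,"az":0.012,"tx":-0.035,"ty":-0.012,"tz":-0.003,"grip":0.1},
    {"ax":0,"ay":0,"az":0.012,"tx":-0.036,"ty":-0.012,"tz":-0.003,"grip":0.1},
    {"ax":0,"ay":0,"az":0.012,"tx":-0.036,"ty":-0.012,"tz":-0.003,"grip":0.1},
    {"ax":0,"ay":0,"az":0.012,"tx":-0.036,"ty":-0.012,"tz":-0.003,"grip":0.1},
    {"ax":0,"ay":0,"az":0.012,"tx":-0.036,"ty":-0.011,"tz":-0.002,"grip":0.1},
    {"ax":0,"ay":0,"az":0.012,"tx":-0.036,"ty":-0.01,"tz":-0.002,"grip":0.1},
    {"ax":0,"ay":0,"az":0.012,"tx":-0.036,"ty":-0.01,"tz":-0.002,"grip":0.1},
    {"ax":0,"ay":0,"az":0.012,"tx":-0.036,"ty":-0.009,"tz":-0.002,"grip":0.1},
    {"ax":0,"ay":0,"az":0.012,"tx":-0.036,"ty":-0.008,"tz":0,"grip":0.1},
    {"ax":0,"ay":0,"az":0.012,"tx":-0.036,"ty":-0.007,"tz":0,"grip":0.1},
    {"ax":0,"ay":0,"az":0.012,"tx":-0.036,"ty":-0.007,"tz":0,"grip":0.1},
    {"ax":0,"ay":0,"az":0.012,"tx":-0.036,"ty":-0.007,"tz":0,"grip":0.1},
  ],
)

```text
t: 15.22
tool_pos: [0.4598, -0.0875, 0.1799]
orientation: [-3.114, -0.004, 1.809]
ft_force: [-0.1, 0.1, 0.6]
grip_width: 0.0472
```

```bash
python3 - <<'E'
from plan import *
rows([((.470,-.3285,.20),Rdown(1.72),8)],.1,dec=3)
E
```

```text
t 15.22 [ 0.4598 -0.0875  0.1799] [-3.114 -0.004  1.809] gw 0.0472 F [-0.1  0.1  0.6]
8
[{"ax":-0.003,"ay":0,"az":0.011,"tx":-0.03,"ty":-0.006,"tz":-0.002,"grip":0.1}, {"ax":-0.004,"ay":-0.001,"az":0.011,"tx":-0.029,"ty":-0.006,"tz":-0.003,"grip":0.1}, {"ax":-0.003,"ay":0,"az":0.011,"tx":-0.03,"ty":-0.005,"tz":-0.002,"grip":0.1}, {"ax":-0.004,"ay":0,"az":0.012,"tx":-0.03,"ty":-0.005,"tz":-0.003,"grip":0.1}, {"ax":-0.003,"ay":-0.001,"az":0.011,"tx":-0.029,"ty":-0.004,"tz":-0.002,"grip":0.1}, {"ax":-0.004,"ay":0,"az":0.011,"tx":-0.03,"ty":-0.005,"tz":-0.003,"grip":0.1}, {"ax":-0.003,"ay":0,"az":0.011,"tx":-0.03,"ty":-0.003,"tz":-0.002,"grip":0.1}, {"ax":-0.004,"ay":0,"az":0.011,"tx":-0.03,"ty":-0.004,"tz":-0.003,"grip":0.1}]
max 0.03 0.012649110640673518
```

Call:
send_rows(
  steps=[
    {"ax":-0.004,"ay":0,"az":0.012,"tx":-0.03,"ty":-0.006,"tz":-0.002,"grip":0.1},
    {"ax":-0.004,"ay":0,"az":0.012,"tx":-0.03,"ty":-0.006,"tz":-0.002,"grip":0.1},
    {"ax":-0.004,"ay":0,"az":0.012,"tx":-0.03,"ty":-0.005,"tz":-0.002,"grip":0.1},
    {"ax":-0.004,"ay":0,"az":0.012,"tx":-0.03,"ty":-0.005,"tz":0,"grip":0.1},
    {"ax":-0.004,"ay":0,"az":0.012,"tx":-0.03,"ty":-0.005,"tz":0,"grip":0.1},
    {"ax":-0.004,"ay":0,"az":0.012,"tx":-0.03,"ty":-0.004,"tz":0,"grip":0.1},
    {"ax":-0.004,"ay":0,"az":0.012,"tx":-0.025,"ty":-0.004,"tz":0,"grip":0.1},
    {"ax":0,"ay":0,"az":0,"tx":-0.01,"ty":0,"tz":0,"grip":0.1},
    {"ax":0,"ay":0,"az":0,"tx":0,"ty":0,"tz":0,"grip":0.1},
    {"ax":0,"ay":0,"az":0,"tx":0,"ty":0,"tz":0,"grip":0.1},
  ],
)

```text
t: 16.05
tool_pos: [0.4554, -0.3178, 0.1658]
orientation: [-3.121, -0.021, 1.709]
ft_force: [-0.7, -0.3, 0.2]
grip_width: 0.0467
```

```bash
python3 - <<'E'
from plan import *
rows([((.470,-.3285,.125),Rdown(1.72),4)],.1)
E
```

```text
t 16.05 [ 0.4554 -0.3178  0.1658] [-3.121 -0.021  1.709] gw 0.0467 F [-0.7 -0.3  0.2]
4
[{"ax":-0.005,"ay":-0.005,"az":-0.003,"tx":-0.0034,"ty":0.0034,"tz":0.0101,"grip":0.1}, {"ax":-0.005,"ay":-0.005,"az":-0.002,"tx":-0.0033,"ty":0.0034,"tz":0.01,"grip":0.1}, {"ax":-0.005,"ay":-0.006,"az":-0.003,"tx":-0.0033,"ty":0.0033,"tz":0.0102,"grip":0.1}, {"ax":-0.005,"ay":-0.005,"az":-0.003,"tx":-0.0032,"ty":0.0033,"tz":0.0101,"grip":0.1}]
max 0.0102 0.008366600265340756
```

Call:
send_rows(
  steps=[
    {"ax":-0.005,"ay":-0.005,"az":-0.003,"tx":-0.0034,"ty":0.0035,"tz":0.01,"grip":0.1},
    {"ax":-0.005,"ay":-0.005,"az":-0.003,"tx":-0.0034,"ty":0.0035,"tz":0.01,"grip":0.1},
    {"ax":-0.005,"ay":-0.005,"az":-0.003,"tx":-0.0034,"ty":0.0035,"tz":0.009,"grip":0.1},
    {"ax":-0.005,"ay":-0.005,"az":-0.002,"tx":-0.0032,"ty":0.0033,"tz":0.008,"grip":0.1},
    {"ax":0,"ay":0,"az":0,"tx":0,"ty":0,"tz":0,"grip":0.1},
    {"ax":0,"ay":0,"az":0,"tx":0,"ty":0,"tz":0,"grip":0.1},
  ],
)

```text
t: 16.55
tool_pos: [0.469, -0.3182, 0.1235]
orientation: [-3.137, -0.01, 1.729]
ft_force: [0.4, 0.4, 0.4]
grip_width: 0.0473
```

```bash
python3 - <<'E'
from plan import *
rows([((.470,-.3285,.076),Rdown(1.72),4)],.1)
E
```

```text
t 16.55 [ 0.469  -0.3182  0.1235] [-3.137 -0.01   1.729] gw 0.0473 F [0.4 0.4 0.4]
4
[{"ax":-0.001,"ay":-0.002,"az":0.002,"tx":-0.0027,"ty":-0.0001,"tz":0.0118,"grip":0.1}, {"ax":-0.001,"ay":-0.003,"az":0.003,"tx":-0.0027,"ty":-0.0001,"tz":0.0119,"grip":0.1}, {"ax":-0.001,"ay":-0.002,"az":0.002,"tx":-0.0026,"ty":-0.0002,"tz":0.0118,"grip":0.1}, {"ax":-0.001,"ay":-0.003,"az":0.002,"tx":-0.0027,"ty":-0.0001,"tz":0.0119,"grip":0.1}]
max 0.0119 0.0043588989435406735
```

Call:
send_rows(
  steps=[
    {"ax":-0.001,"ay":-0.002,"az":0.002,"tx":-0.0035,"ty":0,"tz":0.01,"grip":0.1},
    {"ax":-0.001,"ay":-0.003,"az":0.002,"tx":-0.0035,"ty":0,"tz":0.012,"grip":0.1},
    {"ax":-0.001,"ay":-0.002,"az":0.002,"tx":-0.0025,"ty":0,"tz":0.012,"grip":0.1},
    {"ax":-0.001,"ay":-0.003,"az":0.002,"tx":-0.0015,"ty":0,"tz":0.01,"grip":0.1},
    {"ax":0,"ay":0,"az":0,"tx":0,"ty":0,"tz":0,"grip":0.1},
    {"ax":0,"ay":0,"az":0,"tx":0,"ty":0,"tz":0,"grip":0.1},
  ],
)

```text
t: 17.05
tool_pos: [0.4718, -0.3277, 0.0782]
orientation: [3.14, 0.003, 1.724]
ft_force: [0.8, -1.1, 0.8]
grip_width: 0.0468
```

```bash
python3 - <<'E'
from plan import *
rows([((.470,-.3285,.076),Rdown(1.72),2)],.1)
E
```

```text
t 17.05 [ 0.4718 -0.3277  0.0782] [3.140e+00 3.000e-03 1.724e+00] gw 0.0468 F [ 0.8 -1.1  0.8]
2
[{"ax":0.001,"ay":0.001,"az":0.002,"tx":-0.0003,"ty":-0.0009,"tz":0.0011,"grip":0.1}, {"ax":0.001,"ay":0.002,"az":0.002,"tx":-0.0002,"ty":-0.001,"tz":0.0011,"grip":0.1}]
max 0.0011 0.003
```

Call:
send_rows(
  steps=[
    {"ax":0.001,"ay":0.002,"az":0.002,"tx":-0.0004,"ty":-0.001,"tz":0.001,"grip":0.1},
    {"ax":0,"ay":0,"az":0,"tx":0,"ty":0,"tz":0.001,"grip":0.1},
    {"ax":0,"ay":0,"az":0,"tx":0,"ty":0,"tz":0,"grip":-1},
    {"ax":0,"ay":0,"az":0,"tx":0,"ty":0,"tz":0,"grip":-1},
    {"ax":0,"ay":0,"az":0,"tx":0,"ty":0,"tz":0,"grip":-1},
    {"ax":0,"ay":0,"az":0,"tx":0,"ty":0,"tz":0,"grip":-1},
    {"ax":0,"ay":0,"az":0,"tx":0,"ty":0,"tz":0,"grip":-1},
  ],
)

```text
t: 17.63
tool_pos: [0.472, -0.3292, 0.0787]
orientation: [3.139, 0.003, 1.722]
ft_force: [-0.2, -0.2, -1.9]
grip_width: 0.0225
```

Call:
send_rows(
  steps=[
    {"ax":0,"ay":0,"az":0,"tx":0,"ty":0,"tz":-0.02,"grip":-1},
    {"ax":0,"ay":0,"az":0,"tx":0,"ty":0,"tz":-0.03,"grip":-1},
    {"ax":0,"ay":0,"az":0,"tx":0,"ty":0,"tz":-0.03,"grip":-1},
    {"ax":0,"ay":0,"az":0,"tx":0,"ty":0,"tz":-0.025,"grip":-1},
    {"ax":0,"ay":0,"az":0,"tx":0,"ty":0,"tz":-0.01,"grip":-1},
    {"ax":0,"ay":0,"az":0,"tx":0,"ty":0,"tz":0,"grip":-1},
  ],
)

```text
t: 18.13
tool_pos: [0.4695, -0.3268, 0.1941]
orientation: [-3.14, -0.003, 1.722]
ft_force: [0.9, 0.1, -0.1]
grip_width: 0.0229
```

```bash
python3 - <<'E'
from plan import *
rows([(GO+GZ*.13,RG,12)],-1,dec=3)
E
```

```text
t 18.13 [ 0.4695 -0.3268  0.1941] [-3.140e+00 -3.000e-03  1.722e+00] gw 0.0229 F [ 0.9  0.1 -0.1]
12
[{"ax":-0.044,"ay":0.002,"az":-0.01,"tx":0.022,"ty":0.013,"tz":0,"grip":-1}, {"ax":-0.043,"ay":0.003,"az":-0.01,"tx":0.022,"ty":0.013,"tz":0.001,"grip":-1}, {"ax":-0.044,"ay":0.002,"az":-0.009,"tx":0.021,"ty":0.014,"tz":0.002,"grip":-1}, {"ax":-0.044,"ay":0.002,"az":-0.01,"tx":0.022,"ty":0.013,"tz":0.002,"grip":-1}, {"ax":-0.044,"ay":0.003,"az":-0.01,"tx":0.021,"ty":0.014,"tz":0.003,"grip":-1}, {"ax":-0.043,"ay":0.002,"az":-0.01,"tx":0.021,"ty":0.014,"tz":0.003,"grip":-1}, {"ax":-0.044,"ay":0.002,"az":-0.01,"tx":0.021,"ty":0.014,"tz":0.004,"grip":-1}, {"ax":-0.044,"ay":0.003,"az":-0.009,"tx":0.021,"ty":0.013,"tz":0.005,"grip":-1}, {"ax":-0.043,"ay":0.002,"az":-0.01,"tx":0.021,"ty":0.014,"tz":0.005,"grip":-1}, {"ax":-0.044,"ay":0.003,"az":-0.01,"tx":0.021,"ty":0.014,"tz":0.006,"grip":-1}, {"ax":-0.044,"ay":0.002,"az":-0.01,"tx":0.02,"ty":0.014,"tz":0.007,"grip":-1}, {"ax":-0.043,"ay":0.002,"az":-0.01,"tx":0.02,"ty":0.013,"tz":0.008,"grip":-1}]
max 0.022 0.045221676218380046
```

Call:
send_rows(
  steps=[
    {"ax":-0.044,"ay":0.002,"az":-0.01,"tx":0.022,"ty":0.014,"tz":0,"grip":-1},
    {"ax":-0.044,"ay":0.002,"az":-0.01,"tx":0.022,"ty":0.014,"tz":0.001,"grip":-1},
    {"ax":-0.044,"ay":0.002,"az":-0.01,"tx":0.022,"ty":0.014,"tz":0.001,"grip":-1},
    {"ax":-0.044,"ay":0.002,"az":-0.01,"tx":0.022,"ty":0.014,"tz":0.002,"grip":-1},
    {"ax":-0.044,"ay":0.002,"az":-0.01,"tx":0.021,"ty":0.014,"tz":0.002,"grip":-1},
    {"ax":-0.044,"ay":0.002,"az":-0.01,"tx":0.021,"ty":0.014,"tz":0.003,"grip":-1},
    {"ax":-0.044,"ay":0.002,"az":-0.01,"tx":0.021,"ty":0.014,"tz":0.003,"grip":-1},
    {"ax":-0.044,"ay":0.002,"az":-0.01,"tx":0.021,"ty":0.014,"tz":0.004,"grip":-1},
    {"ax":-0.044,"ay":0.002,"az":-0.01,"tx":0.021,"ty":0.014,"tz":0.004,"grip":-1},
    {"ax":-0.044,"ay":0.002,"az":-0.01,"tx":0.02,"ty":0.014,"tz":0.005,"grip":-1},
    {"ax":-0.04,"ay":0.002,"az":-0.01,"tx":0.015,"ty":0.01,"tz":0.005,"grip":-1},
    {"ax":0,"ay":0,"az":0,"tx":0,"ty":0,"tz":0,"grip":-1},
  ],
)

```text
t: 19.13
tool_pos: [0.5681, -0.0587, 0.1772]
orientation: [2.663, -0.015, 1.834]
ft_force: [-0.7, 0.5, -1.7]
grip_width: 0.0227
```

```bash
python3 - <<'E'
from plan import *
gf();rows([(GO+GZ*.115,RG,4)],-1)
E
```

```text
gauge-frame TCP mm [-25.2 -10.  127.9] tip depth -59.4 rot err(tool) [-0.045 -0.009 -0.013]
t 19.13 [ 0.5681 -0.0587  0.1772] [ 2.663 -0.015  1.834] gw 0.0227 F [-0.7  0.5 -1.7]
4
[{"ax":-0.011,"ay":-0.002,"az":-0.003,"tx":0.0025,"ty":0.0064,"tz":0.003,"grip":-1}, {"ax":-0.012,"ay":-0.003,"az":-0.004,"tx":0.0026,"ty":0.0064,"tz":0.003,"grip":-1}, {"ax":-0.011,"ay":-0.002,"az":-0.003,"tx":0.0025,"ty":0.0063,"tz":0.0031,"grip":-1}, {"ax":-0.011,"ay":-0.002,"az":-0.003,"tx":0.0025,"ty":0.0063,"tz":0.0031,"grip":-1}]
max 0.0064 0.013000000000000001
```

Call:
send_rows(
  steps=[
    {"ax":-0.011,"ay":-0.002,"az":-0.003,"tx":0.0025,"ty":0.0063,"tz":0.003,"grip":-1},
    {"ax":-0.011,"ay":-0.002,"az":-0.003,"tx":0.0025,"ty":0.0063,"tz":0.003,"grip":-1},
    {"ax":-0.011,"ay":-0.002,"az":-0.003,"tx":0.0025,"ty":0.0063,"tz":0.003,"grip":-1},
    {"ax":-0.011,"ay":-0.002,"az":-0.003,"tx":0.0015,"ty":0.005,"tz":0.003,"grip":-1},
    {"ax":0,"ay":0,"az":0,"tx":0,"ty":0,"tz":0,"grip":-1},
    {"ax":0,"ay":0,"az":0,"tx":0,"ty":0,"tz":0,"grip":-1},
  ],
)

```text
t: 19.63
tool_pos: [0.5913, -0.0429, 0.1728]
orientation: [2.624, -0.003, 1.839]
ft_force: [0.0, -0.4, -1.9]
grip_width: 0.0226
```

```bash
python3 - <<'E'
from inhand import *
gf();rows([(GO+GZ*.1,RG,3)],-1)
p,R=cur();F=look("a2");inhand(F,p,R)
E
```

```text
gauge-frame TCP mm [ -4.3  -0.9 110.8] tip depth -42.3 rot err(tool) [-0.006 -0.001 -0.003]
t 19.63 [ 0.5913 -0.0429  0.1728] [ 2.624 -0.003  1.839] gw 0.0226 F [ 0.  -0.4 -1.9]
3
[{"ax":-0.002,"ay":0,"az":-0.001,"tx":0.0003,"ty":0.0014,"tz":0.0036,"grip":-1}, {"ax":-0.002,"ay":-0.001,"az":-0.001,"tx":0.0003,"ty":0.0015,"tz":0.0036,"grip":-1}, {"ax":-0.002,"ay":0,"az":-0.001,"tx":0.0003,"ty":0.0014,"tz":0.0036,"grip":-1}]
max 0.0036 0.002449489742783178
scene n 166 lat dir(tool) [-0.65 -0.76  0.  ] toward cam [-0.76  0.65  0.  ] zmax [68.1 71.2]
[[ 8.   0.2 13.5  7.7]
 [16.   0.7 13.4  7.3]
 [24.   0.7 18.   8.4]
 [32.   0.2 23.1 11.2]
 [40.   0.4 22.3  9.3]
 [48.   0.3 19.3  9.6]
 [56.  -0.5 19.6  8.9]
 [64.   0.2 22.5  9.1]
 [72.   3.  12.5  5.2]]
```

View pics/a2_scene.png

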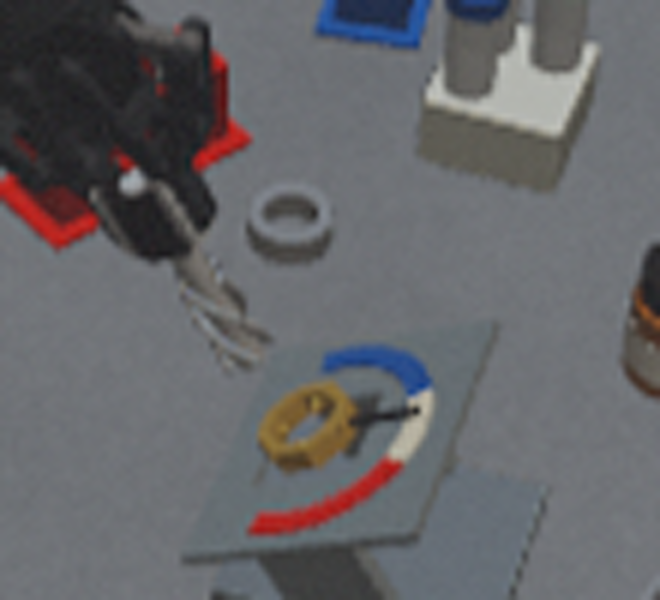

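Call:
send_rows(
  steps=[
    {"ax":-0.002,"ay":0,"az":-0.001,"tx":0.0003,"ty":0.0015,"tz":0.009,"grip":-1},
    {"ax":-0.002,"ay":0,"az":-0.001,"tx":0.0003,"ty":0.0015,"tz":0.01,"grip":-1},
    {"ax":-0.002,"ay":-0.001,"az":-0.001,"tx":0.0003,"ty":0.0012,"tz":0.009,"grip":-1},
    {"ax":0,"ay":0,"az":0,"tx":0,"ty":0,"tz":0.003,"grip":-1},
    {"ax":0,"ay":0,"az":0,"tx":0,"ty":0,"tz":0,"grip":-1},
  ],
)

```text
t: 20.15
tool_pos: [0.612, -0.0378, 0.1464]
orientation: [2.616, 0.001, 1.839]
ft_force: [-0.4, -0.2, -1.5]
grip_width: 0.0227
```

```bash
python3 - <<'E'
from inhand import *
gf();rows([(GO+GZ*.075,RG,2)],-1)
E
```

```text
gauge-frame TCP mm [ 0.9 -1.6 77.3] tip depth -8.8 rot err(tool) [ 0.002  0.002 -0.001]
t 20.15 [ 0.612  -0.0378  0.1464] [2.616e+00 1.000e-03 1.839e+00] gw 0.0227 F [-0.4 -0.2 -1.5]
2
[{"ax":0.001,"ay":0.001,"az":-0.001,"tx":0.0008,"ty":-0.0005,"tz":0.0012,"grip":-1}, {"ax":0.001,"ay":0.001,"az":0,"tx":0.0008,"ty":-0.0005,"tz":0.0011,"grip":-1}]
max 0.0012 0.0017320508075688774
```

Call:
send_rows(
  steps=[
    {"ax":0.001,"ay":0.001,"az":0,"tx":0.0008,"ty":-0.0005,"tz":0.002,"grip":-1},
    {"ax":0.001,"ay":0.001,"az":0,"tx":0.0006,"ty":-0.0005,"tz":0.001,"grip":-1},
    {"ax":0,"ay":0,"az":0,"tx":0,"ty":0,"tz":0,"grip":-1},
  ],
)

```text
t: 20.4
tool_pos: [0.6117, -0.0358, 0.1416]
orientation: [2.621, -0.002, 1.841]
ft_force: [0.2, 0.8, -2.0]
grip_width: 0.0225
```

```bash
python3 - <<'E'
from inhand import *
gf()
E
```

```text
gauge-frame TCP mm [-1.2  0.5 73. ] tip depth -4.5 rot err(tool) [-0.003 -0.002 -0.002]
```

Call:
send_rows(
  steps=[
    {"ax":-0.002,"ay":-0.001,"az":-0.001,"tx":-0.0003,"ty":0.0007,"tz":0.004,"grip":-1},
    {"ax":-0.001,"ay":-0.001,"az":-0.001,"tx":0,"ty":0.0003,"tz":0.006,"grip":-1},
    {"ax":0,"ay":0,"az":0,"tx":0,"ty":0,"tz":0.006,"grip":-1},
    {"ax":0,"ay":0,"az":0,"tx":0,"ty":0,"tz":0,"grip":-1},
  ],
)

```text
t: 20.73
tool_pos: [0.6213, -0.0335, 0.128]
orientation: [2.616, 0.001, 1.842]
ft_force: [-0.4, 1.3, -1.4]
grip_width: 0.023
```

```bash
python3 - <<'E'
from inhand import *
gf();s=state();print(s["ft_force"],s["torque"])
E
```

```text
gauge-frame TCP mm [ 0.5  0.1 56.3] tip depth 12.2 rot err(tool) [0.002 0.001 0.001]
[-0.35443435  1.31017564 -1.40371328] [-0.13624169  0.63093043 -0.01334331]
```

Call:
send_rows(
  steps=[
    {"ax":0,"ay":0,"az":0,"tx":0,"ty":-0.0003,"tz":0.006,"grip":-1},
    {"ax":0,"ay":0,"az":0,"tx":0,"ty":0,"tz":0.006,"grip":-1},
    {"ax":0,"ay":0,"az":0,"tx":0,"ty":0,"tz":0.006,"grip":-1},
    {"ax":0,"ay":0,"az":0,"tx":0,"ty":0,"tz":0.006,"grip":-1},
    {"ax":0,"ay":0,"az":0,"tx":0,"ty":0,"tz":0.0015,"grip":-1},
    {"ax":0,"ay":0,"az":0,"tx":0,"ty":0,"tz":0,"grip":-1},
    {"ax":0,"ay":0,"az":0,"tx":0,"ty":0,"tz":0,"grip":-1},
    {"ax":0,"ay":0,"az":0,"tx":0,"ty":0,"tz":0,"grip":-1},
  ],
)

```text
t: 21.4
tool_pos: [0.6346, -0.0296, 0.1037]
orientation: [2.616, 0.001, 1.842]
ft_force: [-2.8, 0.3, 1.2]
grip_width: 0.023
```

```bash
python3 - <<'E'
from inhand import *
gf();s=state();print(s["ft_force"]);dark_pointer(look("a4"))
E
```

```text
gauge-frame TCP mm [ 0.4  0.3 28.3] tip depth 40.2 rot err(tool) [0.002 0.    0.001]
[-2.75745806  0.25351189  1.19761382]
darkest angles deg [(122, -96), (133, -98), (144, -94), (177, -100), (210, -102), (213, -92)]
```

View pics/a4_scene.png

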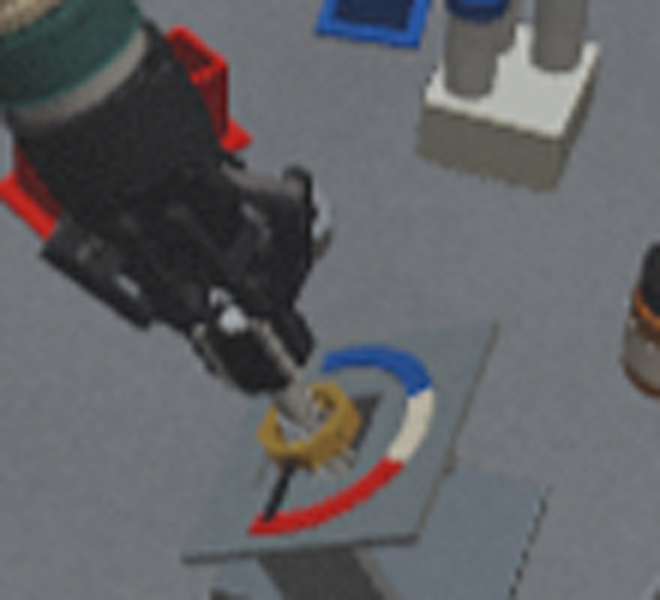

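Call:
send_rows(
  steps=[
    {"ax":0,"ay":0,"az":0,"tx":0,"ty":0,"tz":0,"grip":-1},
    {"ax":0,"ay":0,"az":0,"tx":0,"ty":0,"tz":0,"grip":-1},
    {"ax":0,"ay":0,"az":0,"tx":0,"ty":0,"tz":0,"grip":-1},
    {"ax":0,"ay":0,"az":0,"tx":0,"ty":0,"tz":-0.015,"grip":-1},
    {"ax":0,"ay":0,"az":0,"tx":0,"ty":0,"tz":-0.02,"grip":-1},
    {"ax":0,"ay":0,"az":0,"tx":0,"ty":0,"tz":-0.02,"grip":-1},
    {"ax":0,"ay":0,"az":0,"tx":0,"ty":0,"tz":-0.025,"grip":-1},
    {"ax":0,"ay":0,"az":0,"tx":0,"ty":0,"tz":-0.03,"grip":-1},
    {"ax":0,"ay":0,"az":0,"tx":0,"ty":0,"tz":-0.01,"grip":-1},
    {"ax":0,"ay":0,"az":0,"tx":0,"ty":0,"tz":0,"grip":-1},
  ],
)

```text
t: 22.33
tool_pos: [0.5751, -0.0472, 0.2108]
orientation: [2.616, 0.003, 1.841]
ft_force: [-0.3, 0.2, -1.2]
grip_width: 0.0227
```

```bash
python3 - <<'E'
from plan import *
gf()
rows([((.4473,.1579,.19),Rdown(1.35),11)],-1,dec=3)
E
```

```text
gauge-frame TCP mm [  0.2  -0.8 152. ] tip depth -83.5 rot err(tool) [0.002 0.003 0.001]
t 22.33 [ 0.5751 -0.0472  0.2108] [2.616 0.003 1.841] gw 0.0227 F [-0.3  0.2 -1.2]
11
[{"ax":0.047,"ay":-0.011,"az":0.044,"tx":0.021,"ty":-0.006,"tz":-0.002,"grip":-1}, {"ax":0.047,"ay":-0.012,"az":0.043,"tx":0.021,"ty":-0.008,"tz":-0.001,"grip":-1}, {"ax":0.047,"ay":-0.011,"az":0.044,"tx":0.02,"ty":-0.008,"tz":-0.001,"grip":-1}, {"ax":0.046,"ay":-0.012,"az":0.044,"tx":0.02,"ty":-0.009,"tz":-0.002,"grip":-1}, {"ax":0.047,"ay":-0.011,"az":0.043,"tx":0.02,"ty":-0.01,"tz":0,"grip":-1}, {"ax":0.047,"ay":-0.012,"az":0.044,"tx":0.019,"ty":-0.011,"tz":-0.001,"grip":-1}, {"ax":0.047,"ay":-0.011,"az":0.043,"tx":0.019,"ty":-0.012,"tz":0,"grip":-1}, {"ax":0.047,"ay":-0.011,"az":0.044,"tx":0.018,"ty":-0.013,"tz":0,"grip":-1}, {"ax":0.047,"ay":-0.012,"az":0.044,"tx":0.017,"ty":-0.013,"tz":0,"grip":-1}, {"ax":0.047,"ay":-0.011,"az":0.043,"tx":0.017,"ty":-0.014,"tz":0.001,"grip":-1}, {"ax":0.047,"ay":-0.012,"az":0.044,"tx":0.016,"ty":-0.015,"tz":0.001,"grip":-1}]
max 0.021 0.06549045732013176
```

Call:
send_rows(
  steps=[
    {"ax":0.047,"ay":-0.011,"az":0.044,"tx":0.021,"ty":-0.007,"tz":-0.002,"grip":-1},
    {"ax":0.047,"ay":-0.011,"az":0.044,"tx":0.021,"ty":-0.008,"tz":-0.002,"grip":-1},
    {"ax":0.047,"ay":-0.012,"az":0.044,"tx":0.021,"ty":-0.008,"tz":-0.002,"grip":-1},
    {"ax":0.047,"ay":-0.012,"az":0.044,"tx":0.02,"ty":-0.009,"tz":-0.002,"grip":-1},
    {"ax":0.047,"ay":-0.011,"az":0.044,"tx":0.02,"ty":-0.01,"tz":-0.001,"grip":-1},
    {"ax":0.047,"ay":-0.012,"az":0.044,"tx":0.02,"ty":-0.011,"tz":-0.001,"grip":-1},
    {"ax":0.047,"ay":-0.011,"az":0.044,"tx":0.019,"ty":-0.012,"tz":-0.001,"grip":-1},
    {"ax":0.047,"ay":-0.011,"az":0.044,"tx":0.018,"ty":-0.013,"tz":0,"grip":-1},
    {"ax":0.047,"ay":-0.012,"az":0.044,"tx":0.018,"ty":-0.013,"tz":0,"grip":-1},
    {"ax":0.047,"ay":-0.012,"az":0.044,"tx":0.016,"ty":-0.013,"tz":0,"grip":-1},
    {"ax":0,"ay":0,"az":0,"tx":0.005,"ty":-0.005,"tz":0,"grip":-1},
    {"ax":0,"ay":0,"az":0,"tx":0,"ty":0,"tz":0,"grip":-1},
  ],
)

```text
t: 23.33
tool_pos: [0.4551, 0.1556, 0.1899]
orientation: [3.11, -0.003, 1.363]
ft_force: [-0.7, 0.3, -2.3]
grip_width: 0.0228
```

```bash
python3 - <<'E'
from plan import *
rows([((.4473,.1579,.15),Rdown(1.35),4)],-1)
E
```

```text
t 23.33 [0.4551 0.1556 0.1899] [ 3.110e+00 -3.000e-03  1.363e+00] gw 0.0228 F [-0.7  0.3 -2.3]
4
[{"ax":0.008,"ay":-0.001,"az":0.003,"tx":0.0001,"ty":-0.0023,"tz":0.0099,"grip":-1}, {"ax":0.008,"ay":0,"az":0.003,"tx":0.0002,"ty":-0.0023,"tz":0.01,"grip":-1}, {"ax":0.008,"ay":-0.001,"az":0.004,"tx":0.0001,"ty":-0.0022,"tz":0.0099,"grip":-1}, {"ax":0.008,"ay":-0.001,"az":0.003,"tx":0.0001,"ty":-0.0021,"tz":0.01,"grip":-1}]
max 0.01 0.009
```

Call:
send_rows(
  steps=[
    {"ax":0.008,"ay":-0.001,"az":0.003,"tx":0,"ty":-0.0022,"tz":0.01,"grip":-1},
    {"ax":0.008,"ay":0,"az":0.003,"tx":0,"ty":-0.0022,"tz":0.01,"grip":-1},
    {"ax":0.008,"ay":-0.001,"az":0.003,"tx":0,"ty":-0.0022,"tz":0.01,"grip":-1},
    {"ax":0.008,"ay":-0.001,"az":0.003,"tx":0,"ty":-0.002,"tz":0.009,"grip":-1},
    {"ax":0,"ay":0,"az":0,"tx":0,"ty":0,"tz":0,"grip":-1},
    {"ax":0,"ay":0,"az":0,"tx":0,"ty":0,"tz":0,"grip":-1},
  ],
)

```text
t: 23.83
tool_pos: [0.4462, 0.1541, 0.1441]
orientation: [-3.139, 0.002, 1.348]
ft_force: [0.9, -0.9, -2.2]
grip_width: 0.0226
```

```bash
python3 - <<'E'
from plan import *
rows([((.4473,.1579,.13),Rdown(1.35),2),((.4473,.1579,.08),Rdown(1.35),4)],-1)
E
```

```text
t 23.83 [0.4462 0.1541 0.1441] [-3.139e+00  2.000e-03  1.348e+00] gw 0.0226 F [ 0.9 -0.9 -2.2]
6
[{"ax":-0.001,"ay":0.001,"az":-0.001,"tx":0.002,"ty":0.0001,"tz":0.007,"grip":-1}, {"ax":-0.001,"ay":0.001,"az":-0.001,"tx":0.0019,"ty":0.0002,"tz":0.0071,"grip":-1}, {"ax":0,"ay":0,"az":0,"tx":0,"ty":0,"tz":0.0125,"grip":-1}, {"ax":0,"ay":0,"az":0,"tx":0,"ty":0,"tz":0.0125,"grip":-1}, {"ax":0,"ay":0,"az":0,"tx":0,"ty":0,"tz":0.0125,"grip":-1}, {"ax":0,"ay":0,"az":0,"tx":0.0001,"ty":0,"tz":0.0125,"grip":-1}]
max 0.0125 0.0017320508075688774
```

Call:
send_rows(
  steps=[
    {"ax":-0.001,"ay":0.001,"az":-0.001,"tx":0.002,"ty":0.0002,"tz":0.007,"grip":-1},
    {"ax":-0.001,"ay":0.001,"az":-0.001,"tx":0.002,"ty":0.0002,"tz":0.008,"grip":-1},
    {"ax":0,"ay":0,"az":0,"tx":0,"ty":0,"tz":0.013,"grip":-1},
    {"ax":0,"ay":0,"az":0,"tx":0,"ty":0,"tz":0.013,"grip":-1},
    {"ax":0,"ay":0,"az":0,"tx":0,"ty":0,"tz":0.012,"grip":-1},
    {"ax":0,"ay":0,"az":0,"tx":0,"ty":0,"tz":0.008,"grip":-1},
    {"ax":0,"ay":0,"az":0,"tx":0,"ty":0,"tz":0,"grip":-1},
    {"ax":0,"ay":0,"az":0,"tx":0,"ty":0,"tz":0,"grip":-1},
  ],
)

```text
t: 24.5
tool_pos: [0.45, 0.1581, 0.0795]
orientation: [3.137, -0.002, 1.349]
ft_force: [0.1, -0.9, -1.1]
grip_width: 0.0222
```

Down 2 mm, nudge back −x, release, retreat.

Call:
send_rows(
  steps=[
    {"ax":0.002,"ay":0,"az":0,"tx":-0.0005,"ty":-0.002,"tz":0.0025,"grip":-1},
    {"ax":0,"ay":0,"az":0,"tx":0,"ty":0,"tz":0,"grip":-1},
    {"ax":0,"ay":0,"az":0,"tx":0,"ty":0,"tz":0,"grip":0.1},
    {"ax":0,"ay":0,"az":0,"tx":0,"ty":0,"tz":0,"grip":0.1},
    {"ax":0,"ay":0,"az":0,"tx":0,"ty":0,"tz":0,"grip":0.1},
    {"ax":0,"ay":0,"az":0,"tx":0,"ty":0,"tz":0,"grip":0.1},
  ],
)

```text
t: 25.0
tool_pos: [0.451, 0.1589, 0.0801]
orientation: [3.133, -0.005, 1.349]
ft_force: [-0.2, 0.4, 0.3]
grip_width: 0.0469
```

Call:
send_rows(
  steps=[
    {"ax":0,"ay":0,"az":0,"tx":0,"ty":0,"tz":-0.02,"grip":0.1},
    {"ax":0,"ay":0,"az":0,"tx":0,"ty":0,"tz":-0.03,"grip":0.1},
    {"ax":0,"ay":0,"az":0,"tx":0,"ty":0,"tz":-0.03,"grip":0.1},
    {"ax":0,"ay":0,"az":0,"tx":0,"ty":0,"tz":-0.03,"grip":0.1},
    {"ax":0,"ay":0,"az":0,"tx":0,"ty":0,"tz":0,"grip":0.1},
  ],
)

```text
t: 25.42
tool_pos: [0.4486, 0.1582, 0.1938]
orientation: [3.136, -0.004, 1.349]
ft_force: [1.3, 0.9, 0.3]
grip_width: 0.0473
```

```bash
python3 - <<'E'
from full import *
F=full("f2")
rows([((.606,-.2498,.20),Rdown(2.356),16)],.1,dec=3)
print(state()["joint_positions"].round(2))
from fit import *
P=[]
for c in F:
    C=cloud(F[c]);m=edge_ok(F[c])&(np.hypot(C[...,0]-.606,C[...,1]+.249)<.035)&(C[...,2]>.078);P.append(C[m])
    for Q in (P[-1],): 
        b=min((fit_head(Q,np.r_[.606,-.249,.093,0,0,y0]) for y0 in (0,.4,.8,1.2)),key=lambda r:r[2]);print(c,b[0][:3].round(4),np.degrees(b[0][5])%90,b[2])
E
```

```text
t 25.52 [0.4458 0.1576 0.1894] [-3.141e+00 -1.000e-03  1.349e+00] gw 0.047 F [ 1.1 -0.2 -0.5]
16
[{"ax":0,"ay":0,"az":-0.063,"tx":-0.023,"ty":0.015,"tz":-0.001,"grip":0.1}, {"ax":0,"ay":0,"az":-0.063,"tx":-0.023,"ty":0.014,"tz":0,"grip":0.1}, {"ax":0,"ay":0,"az":-0.063,"tx":-0.025,"ty":0.013,"tz":-0.001,"grip":0.1}, {"ax":0,"ay":0,"az":-0.063,"tx":-0.025,"ty":0.011,"tz":-0.001,"grip":0.1}, {"ax":0,"ay":0,"az":-0.063,"tx":-0.025,"ty":0.009,"tz":0,"grip":0.1}, {"ax":0,"ay":0,"az":-0.063,"tx":-0.027,"ty":0.007,"tz":-0.001,"grip":0.1}, {"ax":0,"ay":-0.001,"az":-0.062,"tx":-0.026,"ty":0.006,"tz":-0.001,"grip":0.1}, {"ax":0,"ay":0,"az":-0.063,"tx":-0.027,"ty":0.005,"tz":-0.001,"grip":0.1}, {"ax":0,"ay":0,"az":-0.063,"tx":-0.028,"ty":0.002,"tz":0,"grip":0.1}, {"ax":0,"ay":0,"az":-0.063,"tx":-0.027,"ty":0.001,"tz":-0.001,"grip":0.1}, {"ax":0,"ay":0,"az":-0.063,"tx":-0.027,"ty":-0.001,"tz":-0.001,"grip":0.1}, {"ax":0,"ay":0,"az":-0.063,"tx":-0.028,"ty":-0.003,"tz":0,"grip":0.1}]
[{"ax":0,"ay":0,"az":-0.063,"tx":-0.027,"ty":-0.004,"tz":-0.001,"grip":0.1}, {"ax":0,"ay":0,"az":-0.063,"tx":-0.026,"ty":-0.006,"tz":-0.001,"grip":0.1}, {"ax":0,"ay":0,"az":-0.063,"tx":-0.027,"ty":-0.008,"tz":0,"grip":0.1}, {"ax":0,"ay":0,"az":-0.063,"tx":-0.025,"ty":-0.009,"tz":-0.001,"grip":0.1}]
max 0.028 0.063
[ 0.2   0.03 -0.4   1.13  0.    1.99]
scene [ 0.6088 -0.2462  0.0948] 41.33173584465174 0.8223059994841332
top [ 0.6029 -0.2477  0.0929] 42.40382603507123 0.9487069423915091
```

View pics/f2_scene.png

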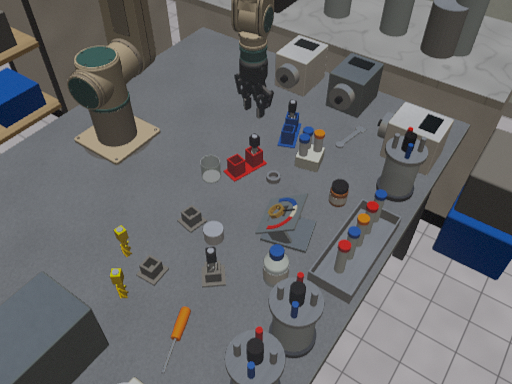

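Call:
send_rows(
  steps=[
    {"ax":0,"ay":0,"az":-0.07,"tx":-0.025,"ty":0.018,"tz":-0.001,"grip":0.1},
    {"ax":0,"ay":0,"az":-0.07,"tx":-0.026,"ty":0.016,"tz":-0.001,"grip":0.1},
    {"ax":0,"ay":0,"az":-0.07,"tx":-0.028,"ty":0.014,"tz":-0.001,"grip":0.1},
    {"ax":0,"ay":0,"az":-0.07,"tx":-0.029,"ty":0.012,"tz":-0.001,"grip":0.1},
    {"ax":0,"ay":0,"az":-0.07,"tx":-0.03,"ty":0.01,"tz":-0.001,"grip":0.1},
    {"ax":0,"ay":0,"az":-0.07,"tx":-0.03,"ty":0.008,"tz":-0.001,"grip":0.1},
    {"ax":0,"ay":0,"az":-0.07,"tx":-0.03,"ty":0.006,"tz":-0.001,"grip":0.1},
    {"ax":0,"ay":0,"az":-0.07,"tx":-0.03,"ty":0.004,"tz":-0.001,"grip":0.1},
    {"ax":0,"ay":0,"az":-0.07,"tx":-0.03,"ty":0.001,"tz":-0.001,"grip":0.1},
    {"ax":0,"ay":0,"az":-0.07,"tx":-0.03,"ty":0,"tz":-0.001,"grip":0.1},
    {"ax":0,"ay":0,"az":-0.07,"tx":-0.03,"ty":-0.002,"tz":-0.001,"grip":0.1},
    {"ax":0,"ay":0,"az":-0.07,"tx":-0.03,"ty":-0.004,"tz":-0.001,"grip":0.1},
  ],
)

```text
t: 26.52
tool_pos: [0.5857, -0.1865, 0.1784]
orientation: [-3.124, -0.028, 2.241]
ft_force: [0.7, 0.1, 0.2]
grip_width: 0.0468
```

```bash
python3 - <<'E'
from plan import *
rows([((.6062,-.2485,.17),Rdown(2.304),5)],.1,dec=3)
E
```

```text
t 26.52 [ 0.5857 -0.1865  0.1784] [-3.124 -0.028  2.241] gw 0.0468 F [0.7 0.1 0.2]
5
[{"ax":-0.003,"ay":-0.006,"az":-0.013,"tx":-0.012,"ty":-0.004,"tz":0.001,"grip":0.1}, {"ax":-0.004,"ay":-0.005,"az":-0.012,"tx":-0.013,"ty":-0.005,"tz":0.002,"grip":0.1}, {"ax":-0.003,"ay":-0.006,"az":-0.013,"tx":-0.012,"ty":-0.005,"tz":0.001,"grip":0.1}, {"ax":-0.003,"ay":-0.006,"az":-0.013,"tx":-0.012,"ty":-0.005,"tz":0.002,"grip":0.1}, {"ax":-0.004,"ay":-0.005,"az":-0.012,"tx":-0.012,"ty":-0.005,"tz":0.002,"grip":0.1}]
max 0.013 0.014628738838327793
```

Call:
send_rows(
  steps=[
    {"ax":-0.003,"ay":-0.006,"az":-0.01,"tx":-0.012,"ty":-0.005,"tz":0,"grip":0.1},
    {"ax":-0.003,"ay":-0.006,"az":-0.01,"tx":-0.012,"ty":-0.005,"tz":0,"grip":0.1},
    {"ax":-0.003,"ay":-0.006,"az":-0.01,"tx":-0.012,"ty":-0.005,"tz":0,"grip":0.1},
    {"ax":-0.003,"ay":-0.006,"az":-0.01,"tx":-0.01,"ty":-0.004,"tz":0,"grip":0.1},
    {"ax":0,"ay":0,"az":0,"tx":0,"ty":0,"tz":0,"grip":0.1},
    {"ax":0,"ay":0,"az":0,"tx":0,"ty":0,"tz":0,"grip":0.1},
  ],
)

```text
t: 27.02
tool_pos: [0.598, -0.2416, 0.1651]
orientation: [-3.131, -0.016, 2.278]
ft_force: [0.2, 0.1, -0.5]
grip_width: 0.0472
```

```bash
python3 - <<'E'
from plan import *
rows([((.6062,-.2485,.125),Rdown(2.304),4)],.1)
E
```

```text
t 27.02 [ 0.598  -0.2416  0.1651] [-3.131 -0.016  2.278] gw 0.0472 F [ 0.2  0.1 -0.5]
4
[{"ax":-0.003,"ay":-0.004,"az":-0.006,"tx":-0.0028,"ty":0.0005,"tz":0.01,"grip":0.1}, {"ax":-0.002,"ay":-0.004,"az":-0.007,"tx":-0.0028,"ty":0.0005,"tz":0.0099,"grip":0.1}, {"ax":-0.003,"ay":-0.004,"az":-0.006,"tx":-0.0027,"ty":0.0005,"tz":0.01,"grip":0.1}, {"ax":-0.003,"ay":-0.004,"az":-0.007,"tx":-0.0027,"ty":0.0004,"tz":0.01,"grip":0.1}]
max 0.01 0.008602325267042627
```

Call:
send_rows(
  steps=[
    {"ax":-0.003,"ay":-0.004,"az":-0.007,"tx":-0.003,"ty":0.0005,"tz":0.01,"grip":0.1},
    {"ax":-0.003,"ay":-0.004,"az":-0.007,"tx":-0.003,"ty":0.0005,"tz":0.01,"grip":0.1},
    {"ax":-0.003,"ay":-0.004,"az":-0.006,"tx":-0.003,"ty":0.0005,"tz":0.01,"grip":0.1},
    {"ax":-0.003,"ay":-0.004,"az":-0.006,"tx":-0.002,"ty":0.0005,"tz":0.008,"grip":0.1},
    {"ax":0,"ay":0,"az":0,"tx":0,"ty":0,"tz":0,"grip":0.1},
    {"ax":0,"ay":0,"az":0,"tx":0,"ty":0,"tz":0,"grip":0.1},
  ],
)

```text
t: 27.52
tool_pos: [0.6046, -0.244, 0.1203]
orientation: [3.14, -0.005, 2.31]
ft_force: [-0.2, 0.1, 0.1]
grip_width: 0.0471
```

```bash
python3 - <<'E'
from plan import *
rows([((.6062,-.2485,.076),Rdown(2.304),4)],.1)
E
```

```text
t 27.52 [ 0.6046 -0.244   0.1203] [ 3.14  -0.005  2.31 ] gw 0.0471 F [-0.2  0.1  0.1]
4
[{"ax":0,"ay":-0.001,"az":0.002,"tx":-0.0012,"ty":-0.0005,"tz":0.0111,"grip":0.1}, {"ax":0.001,"ay":-0.001,"az":0.001,"tx":-0.0011,"ty":-0.0004,"tz":0.0111,"grip":0.1}, {"ax":0,"ay":-0.002,"az":0.002,"tx":-0.0011,"ty":-0.0005,"tz":0.011,"grip":0.1}, {"ax":0,"ay":-0.001,"az":0.001,"tx":-0.0011,"ty":-0.0004,"tz":0.0111,"grip":0.1}]
max 0.0111 0.00282842712474619
```

Call:
send_rows(
  steps=[
    {"ax":0,"ay":-0.001,"az":0.002,"tx":-0.0013,"ty":-0.0005,"tz":0.011,"grip":0.1},
    {"ax":0,"ay":-0.001,"az":0.002,"tx":-0.0012,"ty":-0.0005,"tz":0.011,"grip":0.1},
    {"ax":0,"ay":-0.001,"az":0.001,"tx":-0.0012,"ty":-0.0005,"tz":0.011,"grip":0.1},
    {"ax":0,"ay":-0.001,"az":0.001,"tx":-0.001,"ty":-0.0005,"tz":0.01,"grip":0.1},
    {"ax":0,"ay":0,"az":0,"tx":0,"ty":0,"tz":0,"grip":0.1},
    {"ax":0,"ay":0,"az":0,"tx":0,"ty":0,"tz":0,"grip":0.1},
  ],
)

```text
t: 28.02
tool_pos: [0.6063, -0.2483, 0.0728]
orientation: [3.14, -0.0, 2.305]
ft_force: [0.1, -0.8, -0.1]
grip_width: 0.0469
```

```bash
python3 - <<'E'
from plan import *
rows([((.6062,-.2485,.076),Rdown(2.304),2)],.1)
E
```

```text
t 28.02 [ 0.6063 -0.2483  0.0728] [ 3.14  -0.     2.305] gw 0.0469 F [ 0.1 -0.8 -0.1]
2
[{"ax":0.001,"ay":0,"az":0,"tx":0,"ty":-0.0001,"tz":-0.0016,"grip":0.1}, {"ax":0,"ay":0,"az":0.001,"tx":-0.0001,"ty":-0.0001,"tz":-0.0016,"grip":0.1}]
max 0.0016 0.001
```

Call:
send_rows(
  steps=[
    {"ax":0,"ay":0,"az":0,"tx":0,"ty":0,"tz":-0.003,"grip":0.1},
    {"ax":0,"ay":0,"az":0,"tx":0,"ty":0,"tz":0,"grip":-1},
    {"ax":0,"ay":0,"az":0,"tx":0,"ty":0,"tz":0,"grip":-1},
    {"ax":0,"ay":0,"az":0,"tx":0,"ty":0,"tz":0,"grip":-1},
    {"ax":0,"ay":0,"az":0,"tx":0,"ty":0,"tz":0,"grip":-1},
    {"ax":0,"ay":0,"az":0,"tx":0,"ty":0,"tz":0,"grip":-1},
  ],
)

```text
t: 28.52
tool_pos: [0.6067, -0.2486, 0.0768]
orientation: [3.14, 0.0, 2.305]
ft_force: [0.1, -0.0, -1.9]
grip_width: 0.0231
```

Call:
send_rows(
  steps=[
    {"ax":0,"ay":0,"az":0,"tx":0,"ty":0,"tz":-0.02,"grip":-1},
    {"ax":0,"ay":0,"az":0,"tx":0,"ty":0,"tz":-0.03,"grip":-1},
    {"ax":0,"ay":0,"az":0,"tx":0,"ty":0,"tz":-0.03,"grip":-1},
    {"ax":0,"ay":0,"az":0,"tx":0,"ty":0,"tz":-0.03,"grip":-1},
    {"ax":0,"ay":0,"az":0,"tx":0,"ty":0,"tz":-0.01,"grip":-1},
    {"ax":0,"ay":0,"az":0,"tx":0,"ty":0,"tz":0,"grip":-1},
  ],
)

```text
t: 29.02
tool_pos: [0.6048, -0.2478, 0.1971]
orientation: [3.142, -0.005, 2.305]
ft_force: [0.5, 0.1, -1.6]
grip_width: 0.0227
```

```bash
python3 - <<'E'
from plan import *
rows([(GO+GZ*.13,RG,11)],-1,dec=3)
E
```

```text
t 29.02 [ 0.6048 -0.2478  0.1971] [ 3.142 -0.005  2.305] gw 0.0227 F [ 0.5  0.1 -1.6]
11
[{"ax":-0.047,"ay":-0.011,"az":0.041,"tx":0.015,"ty":0.011,"tz":0.001,"grip":-1}, {"ax":-0.047,"ay":-0.012,"az":0.041,"tx":0.015,"ty":0.011,"tz":0.001,"grip":-1}, {"ax":-0.047,"ay":-0.011,"az":0.041,"tx":0.016,"ty":0.009,"tz":0.001,"grip":-1}, {"ax":-0.046,"ay":-0.012,"az":0.041,"tx":0.016,"ty":0.009,"tz":0.001,"grip":-1}, {"ax":-0.047,"ay":-0.011,"az":0.041,"tx":0.017,"ty":0.009,"tz":0.002,"grip":-1}, {"ax":-0.047,"ay":-0.012,"az":0.041,"tx":0.017,"ty":0.007,"tz":0.002,"grip":-1}, {"ax":-0.047,"ay":-0.011,"az":0.041,"tx":0.017,"ty":0.007,"tz":0.002,"grip":-1}, {"ax":-0.047,"ay":-0.012,"az":0.041,"tx":0.018,"ty":0.006,"tz":0.002,"grip":-1}, {"ax":-0.047,"ay":-0.011,"az":0.041,"tx":0.018,"ty":0.005,"tz":0.002,"grip":-1}, {"ax":-0.046,"ay":-0.012,"az":0.041,"tx":0.018,"ty":0.004,"tz":0.002,"grip":-1}, {"ax":-0.047,"ay":-0.011,"az":0.041,"tx":0.018,"ty":0.004,"tz":0.002,"grip":-1}]
max 0.018 0.06351377803280167
```

Call:
send_rows(
  steps=[
    {"ax":-0.047,"ay":-0.011,"az":0.041,"tx":0.015,"ty":0.011,"tz":0,"grip":-1},
    {"ax":-0.047,"ay":-0.012,"az":0.041,"tx":0.015,"ty":0.011,"tz":0,"grip":-1},
    {"ax":-0.047,"ay":-0.011,"az":0.041,"tx":0.016,"ty":0.01,"tz":0,"grip":-1},
    {"ax":-0.047,"ay":-0.012,"az":0.041,"tx":0.016,"ty":0.009,"tz":0,"grip":-1},
    {"ax":-0.047,"ay":-0.011,"az":0.041,"tx":0.017,"ty":0.009,"tz":0.001,"grip":-1},
    {"ax":-0.047,"ay":-0.012,"az":0.041,"tx":0.017,"ty":0.007,"tz":0.001,"grip":-1},
    {"ax":-0.047,"ay":-0.011,"az":0.041,"tx":0.017,"ty":0.007,"tz":0.001,"grip":-1},
    {"ax":-0.047,"ay":-0.012,"az":0.041,"tx":0.018,"ty":0.006,"tz":0.001,"grip":-1},
    {"ax":-0.047,"ay":-0.011,"az":0.041,"tx":0.018,"ty":0.005,"tz":0.001,"grip":-1},
    {"ax":-0.04,"ay":-0.01,"az":0.04,"tx":0.016,"ty":0.004,"tz":0.001,"grip":-1},
    {"ax":0,"ay":0,"az":0,"tx":0.005,"ty":0,"tz":0,"grip":-1},
    {"ax":0,"ay":0,"az":0,"tx":0,"ty":0,"tz":0,"grip":-1},
  ],
)

```text
t: 30.02
tool_pos: [0.5728, -0.0486, 0.1778]
orientation: [2.675, -0.013, 1.863]
ft_force: [0.6, -0.3, -1.2]
grip_width: 0.0224
```

```bash
python3 - <<'E'
from plan import *
gf();rows([(GO+GZ*.11,RG,4)],-1)
E
```

```text
gauge-frame TCP mm [-18.6  -1.5 124.8] tip depth -56.3 rot err(tool) [-0.057 -0.022  0.013]
t 30.02 [ 0.5728 -0.0486  0.1778] [ 2.675 -0.013  1.863] gw 0.0224 F [ 0.6 -0.3 -1.2]
4
[{"ax":-0.014,"ay":-0.005,"az":0.003,"tx":0.0002,"ty":0.0049,"tz":0.0034,"grip":-1}, {"ax":-0.015,"ay":-0.006,"az":0.003,"tx":0.0003,"ty":0.0048,"tz":0.0035,"grip":-1}, {"ax":-0.014,"ay":-0.005,"az":0.004,"tx":0.0003,"ty":0.0047,"tz":0.0036,"grip":-1}, {"ax":-0.014,"ay":-0.006,"az":0.003,"tx":0.0004,"ty":0.0047,"tz":0.0036,"grip":-1}]
max 0.0049 0.016431676725154984
```

Call:
send_rows(
  steps=[
    {"ax":-0.014,"ay":-0.005,"az":0.003,"tx":0.0003,"ty":0.0048,"tz":0.0035,"grip":-1},
    {"ax":-0.014,"ay":-0.006,"az":0.003,"tx":0.0003,"ty":0.0048,"tz":0.0035,"grip":-1},
    {"ax":-0.014,"ay":-0.005,"az":0.003,"tx":0.0003,"ty":0.0048,"tz":0.0035,"grip":-1},
    {"ax":-0.014,"ay":-0.006,"az":0.003,"tx":0.0003,"ty":0.0045,"tz":0.0035,"grip":-1},
    {"ax":0,"ay":0,"az":0,"tx":0,"ty":0,"tz":0,"grip":-1},
    {"ax":0,"ay":0,"az":0,"tx":0,"ty":0,"tz":0,"grip":-1},
  ],
)

```text
t: 30.52
tool_pos: [0.599, -0.0448, 0.1713]
orientation: [2.622, 0.005, 1.84]
ft_force: [-0.1, -0.2, -2.2]
grip_width: 0.0228
```

```bash
python3 - <<'E'
from inhand import *
gf();rows([(GO+GZ*.1,RG,3)],-1)
p,R=cur();F=look("b2");inhand(F,p,R);dark_pointer(F)
E
```

```text
gauge-frame TCP mm [  0.9  -4.8 106. ] tip depth -37.5 rot err(tool) [-0.004  0.005  0.002]
t 30.52 [ 0.599  -0.0448  0.1713] [2.622 0.005 1.84 ] gw 0.0228 F [-0.1 -0.2 -2.2]
3
[{"ax":-0.001,"ay":0.002,"az":0.001,"tx":0.0016,"ty":-0.0003,"tz":0.002,"grip":-1}, {"ax":-0.001,"ay":0.001,"az":0,"tx":0.0016,"ty":-0.0003,"tz":0.002,"grip":-1}, {"ax":-0.002,"ay":0.002,"az":0.001,"tx":0.0017,"ty":-0.0003,"tz":0.002,"grip":-1}]
max 0.002 0.003
scene n 167 lat dir(tool) [-0.64 -0.77  0.  ] toward cam [-0.77  0.64  0.  ] zmax [65.6 70.5]
[[ 8.   0.4 11.3  8.5]
 [16.   0.6 19.3 10.1]
 [24.   1.5 19.9 11.3]
 [32.   0.7 20.  13.3]
 [40.   0.6 23.  11.1]
 [48.   0.2 20.9 10. ]
 [56.   1.  21.6 12.5]
 [64.   1.  23.1 11.5]]
darkest angles deg [(134, 0), (138, 2), (145, 4), (170, 6), (213, 8), (232, -2)]
```

View pics/b2_scene.png

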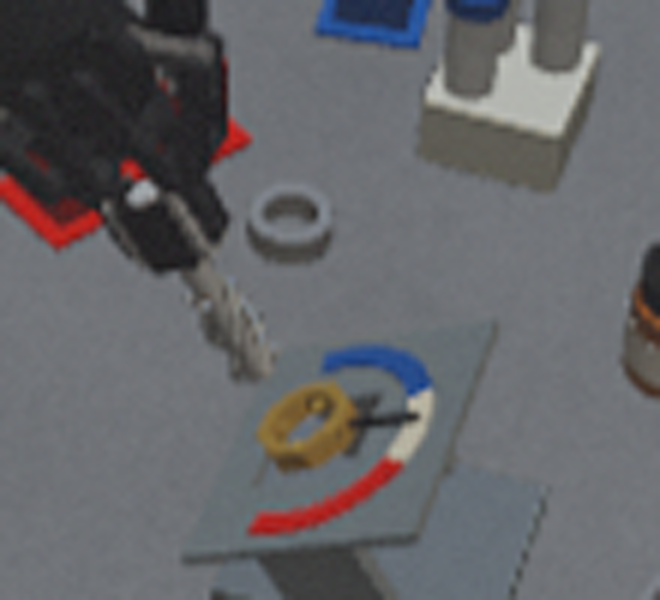

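Call:
send_rows(
  steps=[
    {"ax":-0.001,"ay":0.002,"az":0.001,"tx":0.002,"ty":-0.0003,"tz":0.007,"grip":-1},
    {"ax":-0.001,"ay":0.002,"az":0.001,"tx":0.002,"ty":-0.0003,"tz":0.009,"grip":-1},
    {"ax":-0.001,"ay":0.001,"az":0,"tx":0.002,"ty":-0.0003,"tz":0.008,"grip":-1},
    {"ax":0,"ay":0,"az":0,"tx":0,"ty":0,"tz":0.003,"grip":-1},
    {"ax":0,"ay":0,"az":0,"tx":0,"ty":0,"tz":0,"grip":-1},
  ],
)

```text
t: 31.03
tool_pos: [0.6113, -0.036, 0.1455]
orientation: [2.618, -0.001, 1.84]
ft_force: [-0.7, 0.5, -2.3]
grip_width: 0.023
```

```bash
python3 - <<'E'
from inhand import *
gf();rows([(GO+GZ*.074+GY*.0012,RG,2)],-1)
p,R=cur();F=look("b3");inhand(F,p,R)
f=F["scene"];im=cv2.resize(f["pixels"][180:235,245:315],None,fx=10,fy=10,interpolation=cv2.INTER_CUBIC);cv2.imwrite("pics/b3z.png",im)
E
```

```text
gauge-frame TCP mm [ 0.4  0.3 76.6] tip depth -8.1 rot err(tool) [-0.     0.    -0.001]
t 31.03 [ 0.6113 -0.036   0.1455] [ 2.618e+00 -1.000e-03  1.840e+00] gw 0.023 F [-0.7  0.5 -2.3]
2
[{"ax":0,"ay":0,"az":-0.001,"tx":0.0004,"ty":-0.0002,"tz":0.0013,"grip":-1}, {"ax":0,"ay":0,"az":0,"tx":0.0005,"ty":-0.0002,"tz":0.0013,"grip":-1}]
max 0.0013 0.001
scene n 234 lat dir(tool) [-0.65 -0.76  0.  ] toward cam [-0.76  0.65  0.  ] zmax [79.1 79.9]
[[ 8.   0.9 12.9  8.8]
 [16.   1.6 17.4  9.9]
 [24.   0.4 19.4 10.5]
 [32.   1.  21.  11.6]
 [40.   0.6 23.4 12.2]
 [48.   1.3 20.5 11.5]
 [56.   1.1 22.  10. ]
 [64.   0.3 22.  11.6]
 [72.  -0.1 40.9 18.3]]
```

View pics/b3z.png

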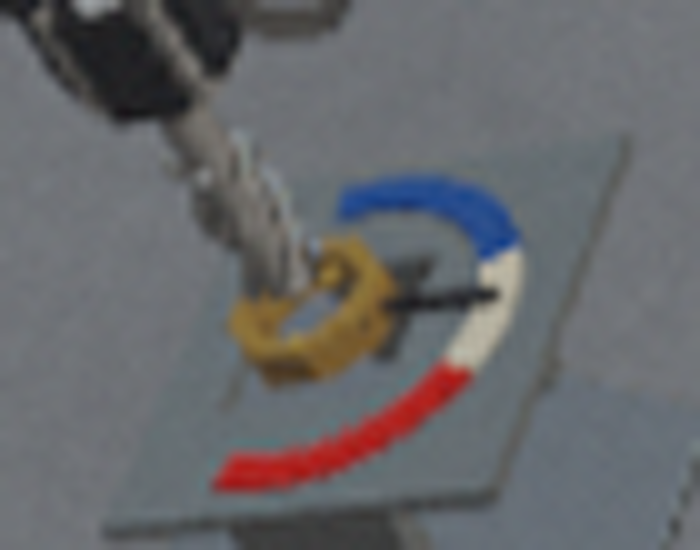

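Call:
send_rows(
  steps=[
    {"ax":0,"ay":0,"az":0,"tx":0.0006,"ty":-0.0003,"tz":0.003,"grip":-1},
    {"ax":0,"ay":0,"az":0,"tx":0.0004,"ty":-0.0002,"tz":0.002,"grip":-1},
    {"ax":0,"ay":0,"az":0,"tx":0,"ty":0,"tz":0,"grip":-1},
  ],
)

```text
t: 31.38
tool_pos: [0.6134, -0.0345, 0.1418]
orientation: [2.617, 0.0, 1.84]
ft_force: [0.1, 0.2, -2.8]
grip_width: 0.023
```

```bash
python3 - <<'E'
from inhand import *
gf()
E
```

```text
gauge-frame TCP mm [ 0.6  1.2 72.1] tip depth -3.6 rot err(tool) [ 0.001  0.001 -0.001]
```

Call:
send_rows(
  steps=[
    {"ax":0,"ay":0,"az":0,"tx":0,"ty":-0.0004,"tz":0.005,"grip":-1},
    {"ax":0,"ay":0,"az":0,"tx":0,"ty":0,"tz":0.006,"grip":-1},
    {"ax":0,"ay":0,"az":0,"tx":0,"ty":0,"tz":0.005,"grip":-1},
    {"ax":0,"ay":0,"az":0,"tx":0,"ty":0,"tz":0,"grip":-1},
  ],
)

```text
t: 31.72
tool_pos: [0.6215, -0.0325, 0.127]
orientation: [2.616, 0.001, 1.84]
ft_force: [0.5, 0.2, -1.2]
grip_width: 0.0229
```

```bash
python3 - <<'E'
from inhand import *
gf();s=state();print(s["ft_force"],s["torque"])
E
```

```text
gauge-frame TCP mm [ 0.5  1.  55.2] tip depth 13.3 rot err(tool) [ 0.002  0.001 -0.001]
[ 0.54532703  0.22447946 -1.18122883] [-0.22766805  0.670103   -0.04143074]
```

Call:
send_rows(
  steps=[
    {"ax":0,"ay":0,"az":0,"tx":0,"ty":-0.0003,"tz":0.006,"grip":-1},
    {"ax":0,"ay":0,"az":0,"tx":0,"ty":0,"tz":0.006,"grip":-1},
    {"ax":0,"ay":0,"az":0,"tx":0,"ty":0,"tz":0.006,"grip":-1},
    {"ax":0,"ay":0,"az":0,"tx":0,"ty":0,"tz":0.006,"grip":-1},
    {"ax":0,"ay":0,"az":0,"tx":0,"ty":0,"tz":0.001,"grip":-1},
    {"ax":0,"ay":0,"az":0,"tx":0,"ty":0,"tz":0,"grip":-1},
    {"ax":0,"ay":0,"az":0,"tx":0,"ty":0,"tz":0,"grip":-1},
    {"ax":0,"ay":0,"az":0,"tx":0,"ty":0,"tz":0,"grip":-1},
  ],
)

```text
t: 32.38
tool_pos: [0.6343, -0.0279, 0.1028]
orientation: [2.617, -0.002, 1.84]
ft_force: [-2.5, 0.3, 1.1]
grip_width: 0.0232
```

```bash
python3 - <<'E'
from inhand import *
gf();s=state();print(s["ft_force"]);dark_pointer(look("b4"))
E
```

```text
gauge-frame TCP mm [ 0.1  2.  27.4] tip depth 41.1 rot err(tool) [ 0.001 -0.001 -0.002]
[-2.54285918  0.32963471  1.1302482 ]
darkest angles deg [(168, 92), (168, 94), (188, 96), (195, 90), (223, 98), (230, 88)]
```

View pics/b4_scene.png

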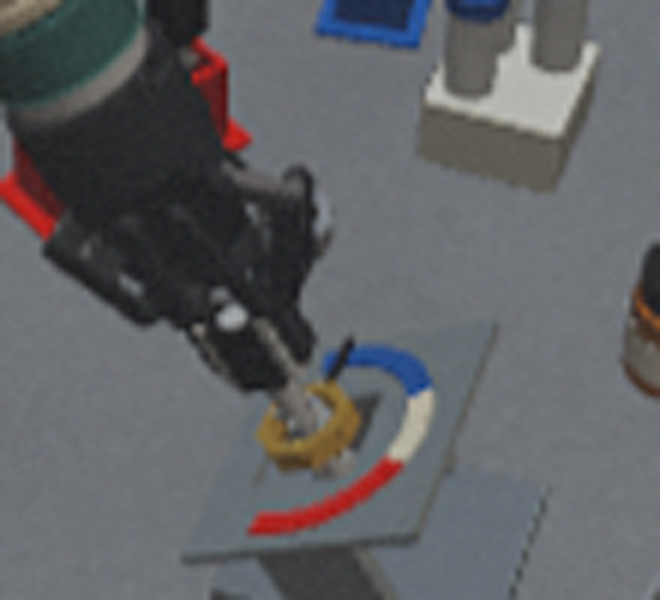

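Call:
send_rows(
  steps=[
    {"ax":0,"ay":0,"az":0,"tx":0,"ty":0,"tz":0,"grip":-1},
    {"ax":0,"ay":0,"az":0,"tx":0,"ty":0,"tz":0,"grip":-1},
    {"ax":0,"ay":0,"az":0,"tx":0,"ty":0,"tz":0,"grip":-1},
    {"ax":0,"ay":0,"az":0,"tx":0,"ty":0,"tz":-0.015,"grip":-1},
    {"ax":0,"ay":0,"az":0,"tx":0,"ty":0,"tz":-0.02,"grip":-1},
    {"ax":0,"ay":0,"az":0,"tx":0,"ty":0,"tz":-0.02,"grip":-1},
    {"ax":0,"ay":0,"az":0,"tx":0,"ty":0,"tz":-0.025,"grip":-1},
    {"ax":0,"ay":0,"az":0,"tx":0,"ty":0,"tz":-0.03,"grip":-1},
    {"ax":0,"ay":0,"az":0,"tx":0,"ty":0,"tz":-0.02,"grip":-1},
    {"ax":0,"ay":0,"az":0,"tx":0,"ty":0,"tz":0,"grip":-1},
  ],
)

```text
t: 33.32
tool_pos: [0.5701, -0.0474, 0.2186]
orientation: [2.617, 0.003, 1.84]
ft_force: [1.4, -0.0, -1.3]
grip_width: 0.023
```

```bash
python3 - <<'E'
from plan import *
gf()
rows([((.4785,.3075,.215),Rdown(1.95),12)],-1,dec=3)
E
```

```text
gauge-frame TCP mm [-1.000e-01  4.000e-01  1.613e+02] tip depth -92.8 rot err(tool) [0.001 0.003 0.001]
t 33.32 [ 0.5701 -0.0474  0.2186] [2.617 0.003 1.84 ] gw 0.023 F [ 1.4 -0.  -1.3]
12
[{"ax":0.044,"ay":0.003,"az":-0.009,"tx":0.031,"ty":0,"tz":0,"grip":-1}, {"ax":0.043,"ay":0.002,"az":-0.009,"tx":0.03,"ty":0.001,"tz":0.001,"grip":-1}, {"ax":0.044,"ay":0.003,"az":-0.009,"tx":0.031,"ty":0.001,"tz":0,"grip":-1}, {"ax":0.044,"ay":0.003,"az":-0.008,"tx":0.03,"ty":0.001,"tz":0.001,"grip":-1}, {"ax":0.043,"ay":0.002,"az":-0.009,"tx":0.031,"ty":0.002,"tz":0.001,"grip":-1}, {"ax":0.044,"ay":0.003,"az":-0.009,"tx":0.03,"ty":0.001,"tz":0,"grip":-1}, {"ax":0.043,"ay":0.002,"az":-0.009,"tx":0.031,"ty":0.003,"tz":0.001,"grip":-1}, {"ax":0.044,"ay":0.003,"az":-0.009,"tx":0.03,"ty":0.002,"tz":0,"grip":-1}, {"ax":0.044,"ay":0.003,"az":-0.009,"tx":0.03,"ty":0.003,"tz":0.001,"grip":-1}, {"ax":0.043,"ay":0.002,"az":-0.009,"tx":0.031,"ty":0.003,"tz":0.001,"grip":-1}, {"ax":0.044,"ay":0.003,"az":-0.009,"tx":0.03,"ty":0.003,"tz":0,"grip":-1}, {"ax":0.044,"ay":0.003,"az":-0.008,"tx":0.031,"ty":0.004,"tz":0,"grip":-1}]
max 0.031 0.045011109739707594
```

Call:
send_rows(
  steps=[
    {"ax":0.044,"ay":0.003,"az":-0.009,"tx":0.031,"ty":0,"tz":0,"grip":-1},
    {"ax":0.044,"ay":0.003,"az":-0.009,"tx":0.031,"ty":0.001,"tz":0,"grip":-1},
    {"ax":0.044,"ay":0.003,"az":-0.009,"tx":0.031,"ty":0.001,"tz":0,"grip":-1},
    {"ax":0.044,"ay":0.003,"az":-0.009,"tx":0.031,"ty":0.001,"tz":0,"grip":-1},
    {"ax":0.044,"ay":0.003,"az":-0.009,"tx":0.031,"ty":0.001,"tz":0,"grip":-1},
    {"ax":0.044,"ay":0.003,"az":-0.009,"tx":0.031,"ty":0.001,"tz":0,"grip":-1},
    {"ax":0.044,"ay":0.003,"az":-0.009,"tx":0.031,"ty":0.002,"tz":0,"grip":-1},
    {"ax":0.044,"ay":0.003,"az":-0.009,"tx":0.031,"ty":0.002,"tz":0,"grip":-1},
    {"ax":0.044,"ay":0.003,"az":-0.009,"tx":0.031,"ty":0.002,"tz":0,"grip":-1},
    {"ax":0.044,"ay":0.003,"az":-0.009,"tx":0.031,"ty":0.002,"tz":0,"grip":-1},
    {"ax":0.03,"ay":0.002,"az":-0.005,"tx":0.015,"ty":0.001,"tz":0,"grip":-1},
    {"ax":0,"ay":0,"az":0,"tx":0,"ty":0,"tz":0,"grip":-1},
  ],
)

```text
t: 34.32
tool_pos: [0.4876, 0.2794, 0.212]
orientation: [3.098, 0.009, 1.934]
ft_force: [0.5, -0.0, -1.8]
grip_width: 0.0229
```

```bash
python3 - <<'E'
from plan import *
rows([((.4785,.3075,.15),Rdown(1.95),5)],-1)
E
```

```text
t 34.32 [0.4876 0.2794 0.212 ] [3.098 0.009 1.934] gw 0.0229 F [ 0.5 -0.  -1.8]
5
[{"ax":0.009,"ay":0.002,"az":-0.003,"tx":0.006,"ty":-0.0002,"tz":0.0124,"grip":-1}, {"ax":0.009,"ay":0.002,"az":-0.003,"tx":0.006,"ty":-0.0002,"tz":0.0123,"grip":-1}, {"ax":0.008,"ay":0.001,"az":-0.003,"tx":0.0059,"ty":0.0001,"tz":0.0124,"grip":-1}, {"ax":0.009,"ay":0.002,"az":-0.003,"tx":0.006,"ty":0.0001,"tz":0.0124,"grip":-1}, {"ax":0.009,"ay":0.002,"az":-0.004,"tx":0.0059,"ty":0.0003,"tz":0.0124,"grip":-1}]
max 0.0124 0.010049875621120889
```

Call:
send_rows(
  steps=[
    {"ax":0.009,"ay":0.002,"az":-0.003,"tx":0.006,"ty":0,"tz":0.012,"grip":-1},
    {"ax":0.009,"ay":0.002,"az":-0.003,"tx":0.006,"ty":0,"tz":0.012,"grip":-1},
    {"ax":0.009,"ay":0.002,"az":-0.003,"tx":0.006,"ty":0,"tz":0.012,"grip":-1},
    {"ax":0.009,"ay":0.002,"az":-0.003,"tx":0.006,"ty":0,"tz":0.012,"grip":-1},
    {"ax":0.009,"ay":0.002,"az":-0.003,"tx":0.005,"ty":0,"tz":0.009,"grip":-1},
    {"ax":0,"ay":0,"az":0,"tx":0,"ty":0,"tz":0,"grip":-1},
    {"ax":0,"ay":0,"az":0,"tx":0,"ty":0,"tz":0,"grip":-1},
  ],
)

```text
t: 34.9
tool_pos: [0.4768, 0.306, 0.143]
orientation: [-3.132, 0.0, 1.948]
ft_force: [0.3, 0.7, -1.2]
grip_width: 0.0228
```

```bash
python3 - <<'E'
from plan import *
rows([((.4792,.306,.13),Rdown(1.95),2),((.4785,.3075,.08),Rdown(1.95),4)],-1)
E
```

```text
t 34.9 [0.4768 0.306  0.143 ] [-3.132  0.     1.948] gw 0.0228 F [ 0.3  0.7 -1.2]
6
[{"ax":-0.005,"ay":0,"az":-0.001,"tx":-0.0004,"ty":0.0012,"tz":0.0065,"grip":-1}, {"ax":-0.005,"ay":0,"az":-0.001,"tx":-0.0004,"ty":0.0011,"tz":0.0065,"grip":-1}, {"ax":0,"ay":0,"az":0,"tx":0.0004,"ty":0,"tz":0.0125,"grip":-1}, {"ax":0,"ay":0,"az":0,"tx":0.0004,"ty":0,"tz":0.0125,"grip":-1}, {"ax":0,"ay":0,"az":0,"tx":0.0004,"ty":-0.0001,"tz":0.0125,"grip":-1}, {"ax":0,"ay":0,"az":0,"tx":0.0004,"ty":0,"tz":0.0125,"grip":-1}]
max 0.0125 0.005099019513592785
```

Call:
send_rows(
  steps=[
    {"ax":-0.005,"ay":0,"az":-0.001,"tx":0.0005,"ty":0.001,"tz":0.007,"grip":-1},
    {"ax":-0.005,"ay":0,"az":-0.001,"tx":0.0005,"ty":0.001,"tz":0.008,"grip":-1},
    {"ax":0,"ay":0,"az":0,"tx":0.0006,"ty":0,"tz":0.012,"grip":-1},
    {"ax":0,"ay":0,"az":0,"tx":0.0006,"ty":0,"tz":0.012,"grip":-1},
    {"ax":0,"ay":0,"az":0,"tx":0.0005,"ty":0,"tz":0.012,"grip":-1},
    {"ax":0,"ay":0,"az":0,"tx":0,"ty":0,"tz":0.008,"grip":-1},
    {"ax":0,"ay":0,"az":0,"tx":0,"ty":0,"tz":0,"grip":-1},
    {"ax":0,"ay":0,"az":0,"tx":0,"ty":0,"tz":0,"grip":-1},
  ],
)

```text
t: 35.57
tool_pos: [0.4804, 0.3082, 0.0823]
orientation: [3.133, 0.001, 1.947]
ft_force: [0.1, -1.1, -1.3]
grip_width: 0.0228
```

Call:
send_rows(
  steps=[
    {"ax":0.004,"ay":0,"az":0,"tx":0.0003,"ty":-0.001,"tz":0.003,"grip":-1},
    {"ax":0.004,"ay":0,"az":0,"tx":0.0003,"ty":-0.001,"tz":0.003,"grip":-1},
    {"ax":0,"ay":0,"az":0,"tx":0,"ty":0,"tz":0,"grip":-1},
    {"ax":0,"ay":0,"az":0,"tx":0,"ty":0,"tz":0,"grip":0.1},
    {"ax":0,"ay":0,"az":0,"tx":0,"ty":0,"tz":0,"grip":0.1},
    {"ax":0,"ay":0,"az":0,"tx":0,"ty":0,"tz":0,"grip":0.1},
    {"ax":0,"ay":0,"az":0,"tx":0,"ty":0,"tz":0,"grip":0.1},
  ],
)

```text
t: 36.15
tool_pos: [0.4819, 0.3096, 0.08]
orientation: [3.133, 0.0, 1.947]
ft_force: [0.7, -0.4, 0.0]
grip_width: 0.0468
```

Call:
send_rows(
  steps=[
    {"ax":0,"ay":0,"az":0,"tx":0,"ty":0,"tz":-0.02,"grip":0.1},
    {"ax":0,"ay":0,"az":0,"tx":0,"ty":0,"tz":-0.03,"grip":0.1},
    {"ax":0,"ay":0,"az":0,"tx":0,"ty":0,"tz":-0.03,"grip":0.1},
    {"ax":0,"ay":0,"az":0,"tx":0,"ty":0,"tz":-0.03,"grip":0.1},
    {"ax":0,"ay":0,"az":0,"tx":0,"ty":0,"tz":-0.03,"grip":0.1},
    {"ax":0,"ay":0,"az":0,"tx":0,"ty":0,"tz":-0.02,"grip":0.1},
    {"ax":0,"ay":0,"az":0,"tx":-0.02,"ty":-0.02,"tz":-0.01,"grip":0.1},
    {"ax":0,"ay":0,"az":0,"tx":-0.02,"ty":-0.03,"tz":0,"grip":0.1},
    {"ax":0,"ay":0,"az":0,"tx":-0.02,"ty":-0.03,"tz":0,"grip":0.1},
    {"ax":0,"ay":0,"az":0,"tx":0,"ty":0,"tz":0,"grip":0.1},
    {"ax":0,"ay":0,"az":0,"tx":0,"ty":0,"tz":0,"grip":0.1},
  ],
)

```text
t: 37.07
tool_pos: [0.4284, 0.2222, 0.2616]
orientation: [3.124, 0.001, 1.949]
ft_force: [-0.8, 0.4, 0.1]
grip_width: 0.047
```

```bash
python3 - <<'E'
from full import *
from inhand import dark_pointer
F=full("f3");dark_pointer(F)
for c in F:
    C=cloud(F[c])
    for n,(x,y) in {"R1":(.4473,.1579),"W1":(.4525,.3725),"W2":(.4785,.3075)}.items():
        m=(np.hypot(C[...,0]-x,C[...,1]-y)<.035)&(C[...,2]>.065)&(C[...,2]<.13);P=C[m]
        print(c,n,len(P),"zmax",np.percentile(P[:,2],[90,98]).round(4) if len(P) else None, P.mean(0).round(3) if len(P) else None)
t=F["top"]["pixels"][200:290,95:260];cv2.imwrite("pics/f3z.png",cv2.resize(t,None,fx=4.5,fy=4.5,interpolation=cv2.INTER_CUBIC))
s=F["scene"]["pixels"][90:190,215:335];cv2.imwrite("pics/f3s.png",cv2.resize(s,None,fx=6,fy=6,interpolation=cv2.INTER_CUBIC))
E
```

```text
darkest angles deg [(135, 6), (137, 8), (160, 10), (178, 4), (200, 12), (236, 14)]
scene R1 134 zmax [0.1108 0.113 ] [0.452 0.154 0.096]
scene W1 100 zmax [0.1095 0.111 ] [0.455 0.366 0.097]
scene W2 106 zmax [0.11  0.112] [0.483 0.3   0.096]
top R1 109 zmax [0.1111 0.1125] [0.447 0.156 0.105]
top W1 0 zmax None None
top W2 7 zmax [0.0917 0.092 ] [0.482 0.295 0.084]
```

View pics/f3z.png

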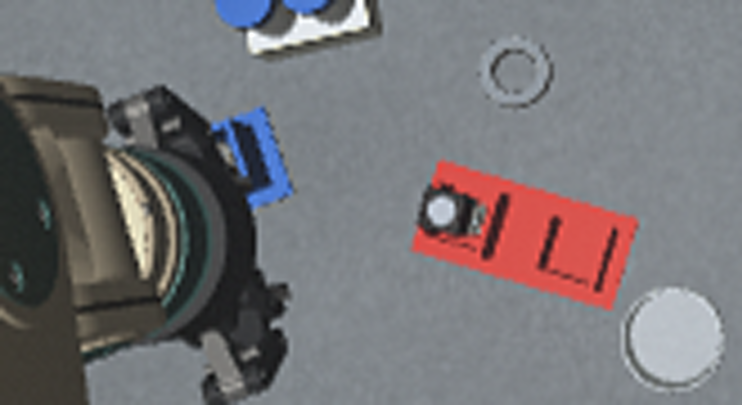

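View pics/f3s.png

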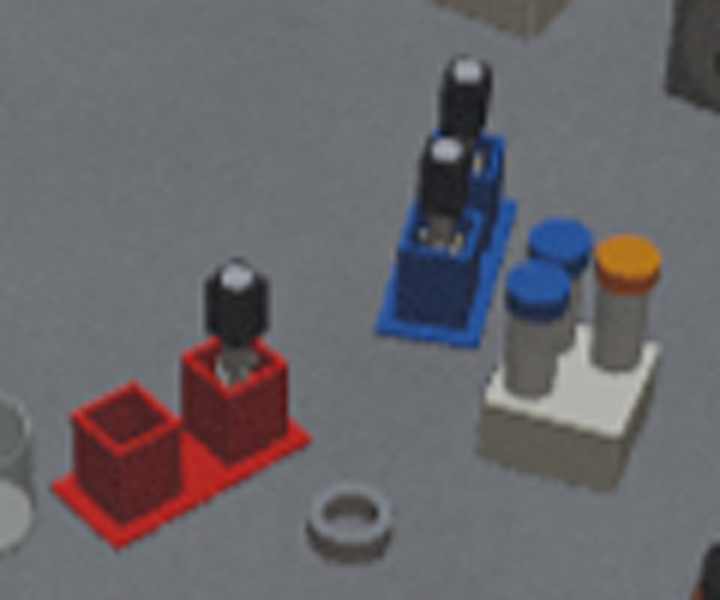

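View pics/f3_top.png

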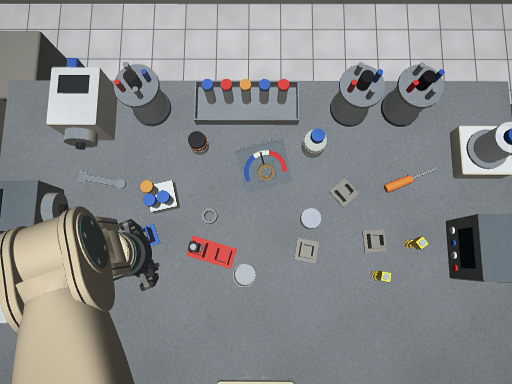

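```bash
python3 - <<'E'
from bench import *
s=state();print(s["t"],s["joint_vel"].round(3),s["ft_force"].round(1));print(close_job())
E
```

```text
37.1667 [ 0.012  0.026  0.016 -0.012  0.003 -0.   ] [ 0.6  1.  -0.4]
the job is handed in; nothing more can be done
None
```

I tested and sorted all three spindles, one at a time, and handed the job in at about 37 s of the 72 s allowed. I can't tell which stand is a, b or c from the pictures, so I name each one by its start position in metres:

| Spindle start (x, y) | Pointer | Hand | Placed in |
|---|---|---|---|
| (0.44, -0.14) | about 85–90° to blue | right | blue caddy, far well |
| (0.47, -0.33) | about 96° to red | left | red caddy, far well |
| (0.61, -0.25) | about 93° to blue | right | blue caddy, near well |

- **Test nut:** each spindle went about 40 mm deep, was held for at least 0.5 s, and showed only a few newtons at the wrist.
- **Spindle positions:** in the last pictures all three stand upright and released. Their head tops are at about 110–113 mm; fully seated would be 109 mm. The gripper hid the blue caddy from the top camera, so its two spindles were checked from the scene camera only.
- **Pointer:** it is back in the white. My coarse reading was 6–8°, close to the 0.15 rad (8.6°) limit, but it read the same 6° with the nut untouched before the first trial.
- **Bench and arm:** by eye, the other objects look unmoved. The arm was clear of everything and almost at rest. No verdict came back.

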